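# Log the sample blocks' readings on the dry-block heater

## Task

Set every aluminium sample block that is on the bench flat on the heater's recessed plate, then press the logger's white, yellow and green keys fully, one at a time in that order. Take the orange probe and touch its copper tip to the coloured dot on each block, in the order red, yellow, green, blue (skip any colour that is not there), lay the probe back in its rest the way it lay before, and only then press the blue key and after it the red key. Never press the black key or two keys at once, leave the blocks on the plate, and leave everything else on the bench alone.

Things in the scene. Friction and masses are not known exactly. Their poses are not given: they have to be found in the camera images.
- heater: white dry-block heater fixed to the bench, 170 (x) x 340 (y) x 75 tall; origin at the centre of its underside. Its top has a dark recessed plate, 110 (x) x 300 (y), whose floor is 65 above the origin, inside a rim 10 high; y along the plate's length
- block_red: loose aluminium sample block with a red dot and red side stripes, 60 (x) x 50 (y) x 40 tall, 0.28 kg; origin at the centre of its underside, z up; x along its length. The dot, 18 dia, is in the middle of the top face, 40 above the origin. May be absent
- block_yellow: loose aluminium sample block with a yellow dot and yellow side stripes, 60 (x) x 50 (y) x 40 tall, 0.28 kg; origin at the centre of its underside, z up; x along its length. The dot, 18 dia, is in the middle of the top face, 40 above the origin. May be absent
- block_green: loose aluminium sample block with a green dot and green side stripes, 60 (x) x 50 (y) x 40 tall, 0.28 kg; origin at the centre of its underside, z up; x along its length. The dot, 18 dia, is in the middle of the top face, 40 above the origin. May be absent
- block_blue: loose aluminium sample block with a blue dot and blue side stripes, 60 (x) x 50 (y) x 40 tall, 0.28 kg; origin at the centre of its underside, z up; x along its length. The dot, 18 dia, is in the middle of the top face, 40 above the origin. May be absent
- logger: grey logger fixed to the bench, 170 (x) x 190 (y) x 45 tall, with a dark display on its far (+x) part and two rows of spring keys. Origin at the centre of its underside. In its frame the near row, at x = -55, is white (y = +60), yellow (y = 0), green (y = -60); the second row, at x = 0, is blue (y = +60), black (y = 0), red (y = -60). Keys are 28 dia, their top faces 63 above the origin when up
- key_white (a joint): travel of the white key, m: 0 up, 0.006 fully down (5 N); springs back
- key_yellow (a joint): travel of the yellow key, m: 0 up, 0.006 fully down (5 N); springs back
- key_green (a joint): travel of the green key, m: 0 up, 0.006 fully down (5 N); springs back
- key_blue (a joint): travel of the blue key, m: 0 up, 0.006 fully down (5 N); springs back
- key_black (a joint): travel of the black key, m: 0 up, 0.006 fully down (5 N); springs back
- key_red (a joint): travel of the red key, m: 0 up, 0.006 fully down (5 N); springs back
- probe: loose cordless surface probe, 0.08 kg: square orange handle 110 long x 24 x 24, origin at the handle's centre, x along it; a thin steel shaft of 8 dia runs on from the handle's -x end to a copper ball tip
- probe_tip (a point): centre of the probe's copper ball tip, 10 dia; 112 from the probe's origin along the probe's -x
- probe_rest: blue rest fixed to the bench, 130 (x) x 70 (y): two posts 84 apart along x, whose saddles, 63 above the bench and 38 wide between 13 high cheeks, carry the probe's handle lengthwise along the rest's x; the handle's centre then lies 75 above the rest's origin (centre of its underside). The probe starts here, tip to the rest's -x; the handle is free to grip between the posts
- slide_box: bystander, leave alone: a wooden slide box, 90 x 130 x 35 mm; origin at the centre of its underside
- oil_bottle: bystander, leave alone: a small amber bottle, 36 dia x 75 tall mm; origin at the centre of its underside
- sample_jar: bystander, leave alone: a clear jar with red lid, 70 dia x 80 tall mm; origin at the centre of its underside
- wash_bottle: bystander, leave alone: a white bottle with red cap, 68 dia x 170 tall mm; origin at the centre of its underside
- culture_dish: bystander, leave alone: a flat glass dish, 90 dia x 18 tall mm; origin at the centre of its underside
- timer: bystander, leave alone: a small white bench timer, 60 x 65 x 24 mm; origin at the centre of its underside
Things that resemble listed ones, but are neither listed nor needed, are in the scene too. Leave any purple look-alike of the block_blue alone.

How it is judged:
By the outcome, as a careful person would: the job done as asked, in the order asked, and still so for the second after the job is handed in, with the robot touching nothing.
Of block_red, block_yellow, block_green, block_blue only 3 to 4 are there at a start; the rules pass over those that are not, and their reading is None.
At some moment in a run one of block_red, block_yellow, block_green, block_blue may be knocked a few centimetres aside while the robot is not near it.
Once in a run the grip may slacken for a moment while it holds something.
It also fails if it takes over 208 s, if anything falls off the work surface, if the arm or the gripper's body presses on something with over 40 N, if the wrist force passes 120 N, or if a joint passes its speed limit or range.

## Robot

A 6-joint arm with a two-finger parallel gripper is mounted at the origin on the work surface. World frame = base frame: x ahead of the robot, y to its left, z up, the work surface at z = 0. Lengths are in mm, angles in rad, forces in N, time in s.
With the tool pointing down it reaches from about 350 to 775 mm from the base axis. Payload 7.3 kg.
Tool frame: the origin (TCP) lies between the finger pads; the fingertips stand tcp_to_tips ahead of it and the grasp point (between the pads) lies 5 mm behind it (tcp_to_tips is the distance from the TCP to the fingertips, in mm); z points along the fingers, x is the direction in which the jaws open and shut, and the axes are right-handed (so a half turn about z gives the same grasp; the last joint's range is limited). The gripper opens to 92 mm and grips with 3 to 60 N. Pads are 19 mm wide; open, the fingers measure 130 mm over their backs; the gripper's body (75 mm by 190 mm) begins 47 mm behind the grasp point.
Start: joints at [1.152, 0.342, 1.524, -0, 1.275, -0.146], TCP at [141.435, 505.611, 207.841] pointing down, gripper open.
Joint ranges: [-2.53, 2.53], [-0.77, 2.02], [0.04, 2.7], [-1, 4.14], [0.28, 2.66], [-3.11, 3.11]. Speed limits (rad/s): [2.57, 2.57, 3.14, 3.14, 3.14, 3.14].

## Interface

Orientations are given as [roll, pitch, yaw] about the fixed x, y, z axes, in that order (R = Rz(yaw) Ry(pitch) Rx(roll)).
In Python, from plant import * gives the robot as it stands.
- The arm moves only by the tool drive_tool, never from a script. Its argument "deltas" is a list of rows, each an object of numbers: "hand": the gripper's target within -1 to 1 (shut at 1, half-way at 0, fully open at -1); "tx", "ty", "tz": the shift along the tool's x, y, z each as a share of 4 cm, from -1 to 1; "wx", "wy", "wz": the turn, a rotation vector about the tool's x, y, z each as a share of 5 degrees, from -1 to 1. In form: [{"hand": .., "tx": .., "ty": .., "tz": .., "wx": .., "wy": .., "wz": ..}, ...]. A call has 1 to 20 rows; each row shifts and turns the commanded pose from where the row before left it, along the tool's axes as they then stand; what a row does not reach is not made up. A row lasts 1/12 s, in which the tool goes at most 41.7 mm and 7.16 degrees, less where a joint would pass 70% of its speed; a pose out of reach is approached as far as the arm can. A call with a number of a shift or a turn outside -1 to 1 is refused whole. A call with a gripper value outside its range is refused whole. The fingers move at their own pace and stop on an object; the grip force is fixed at half the most. Time passes only in rows, so rows that do not move let the fingers close. It gives the time, the measured TCP pose, the force and the opening at its end, in the units of the state.
- get_obs(): the state, without advancing time (a new reading comes with each control period).
- capture(name): name is "side" or "top" or "wrist"; returns the picture (420x560x3 uint8, red, green, blue); there is no depth.
- camera_model(name): a dict with "fx", "fy", "cx", "cy" (pixels), "D" ([k1, k2, p1, p2, k3] as OpenCV has them; the pictures are not rectified), "rvec" (rotation vector, rad) and "tvec" (3), from world to camera coordinates, as OpenCV has them. Camera axes: x right, y down, z forward; pixel columns grow to the right and rows downward; lengths in mm; the calibration is good to about 2 mm. A picture is of the moment at which its call begins: read the wrist's pose just before it. camera_model takes no time and is no camera call; for the wrist camera it gives the pose at the moment of the call.
- close_job(): hands the job in, once; it reports no verdict.
The state is a dict: "time": time; "joint_positions": joint angles; "dq": joint speeds; "tau": joint torques, N m; "tool_pos": TCP position; "tcp_rot": TCP orientation; "contact_force": force on the tool from outside, world axes, zero at the start; "moment": the same for the moment, N m; "grip_width": finger opening in mm.
Only numpy, scipy, OpenCV 4.12 (cv2) and the standard library are available. Lean on these libraries where they do the work, as an engineer would, in place of code of your own. Each camera call takes 0.05 s, during which the arm holds its last target.

## Working session

There is one attempt and no reset: what is moved stays moved. The work goes in short steps, Python scripts to look and compute and a tool call to move; the robot and the scene stay as the last step left them, time stands still between calls to the robot, and variables do not carry over. Pictures are saved under pics/ and viewed, and the job is handed in when it is done.

Besides the shell and the picture viewer there is one more tool, called after "Emit:" in YAML: its name, and indented under it one key for each argument. drive_tool: Moves the arm, as the interface text tells. Its arguments: {"type":"object","properties":{"deltas":{"type":"array","items":{"type":"object","properties":{"hand":{"type":"number"},"tx":{"type":"number"},"ty":{"type":"number"},"tz":{"type":"number"},"wx":{"type":"number"},"wy":{"type":"number"},"wz":{"type":"number"}}}}},"required":["deltas"]}

```bash
ls; mkdir -p pics; python3 - <<'E'
from plant import *
import cv2
o=get_obs();print({k:o[k] for k in o})
for n in("top","side","wrist"):
    print(n,camera_model(n)); cv2.imwrite(f"pics/{n}0.png",capture(n)[:,:,::-1])
E
```

```text
pics
{'time': 0.0, 'joint_positions': array([ 1.15201207e+00,  3.42712873e-01,  1.52499894e+00, -6.24815513e-06,
        1.27539269e+00, -1.46020653e-01]), 'dq': array([-0.0001425 , -0.00015226, -0.00165796,  0.00015819,  0.00158121,
       -0.00117055]), 'tau': array([-6.34456046e-04, -4.31243348e+01, -2.44221210e+01,  7.17738457e-02,
        5.60353138e-02, -1.25229153e-04]), 'tool_pos': array([141.24774492, 505.20011599, 207.15640228]), 'tcp_rot': array([-3.14137859e+00,  1.49662822e-03,  1.29803470e+00]), 'contact_force': array([-0.71070964,  1.3126677 , -0.06537714]), 'moment': array([ 0.00692525,  0.04407429, -0.05886554]), 'grip_width': 92.04875935505252}
top {'fx': 475.1235753376017, 'fy': 475.1235753376017, 'cx': 284.220977100412, 'cy': 198.97879864747858, 'D': array([0.04259438, 0.        , 0.        , 0.        , 0.        ]), 'rvec': array([ 2.09626041, -2.12930212,  0.18505585]), 'tvec': array([  38.31564085,  557.74001642, 1343.17382371])}
side {'fx': 387.9702650194144, 'fy': 387.9702650194144, 'cx': 285.38866939153, 'cy': 210.90729900447099, 'D': array([0.02778901, 0.        , 0.        , 0.        , 0.        ]), 'rvec': array([ 2.28344264, -0.69786931,  0.28567562]), 'tvec': array([-434.44435828,  288.41091182,  873.47017265])}
wrist {'fx': 342.2219245622505, 'fy': 342.2219245622505, 'cx': 282.87136917757545, 'cy': 208.63903083545335, 'D': array([-0.07327401,  0.        ,  0.        ,  0.        ,  0.        ]), 'rvec': array([-2.32479575, -1.76142528, -0.237494  ]), 'tvec': array([-524.32773423,  -31.80070111,  390.30491758])}
```

View pics/top0.png

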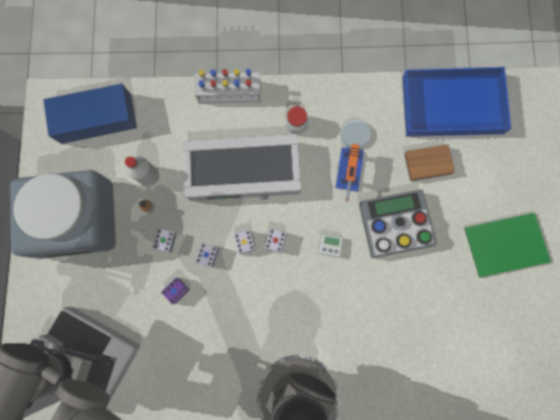

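View pics/side0.png

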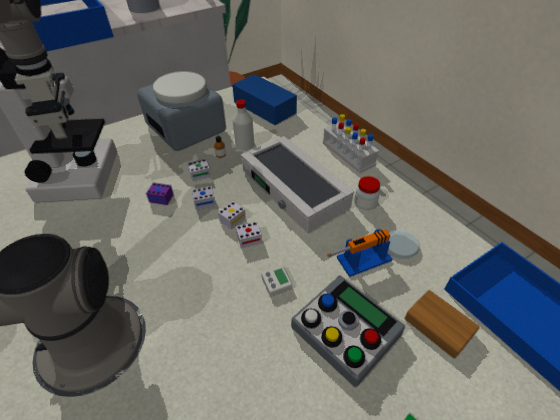

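View pics/wrist0.png

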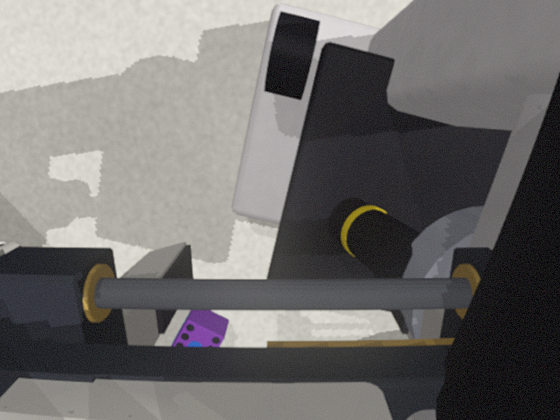

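```bash
cat > h.py <<'E'
from plant import *
import cv2, numpy as np
from scipy.spatial.transform import Rotation as Ro
def cast(cm,uv,z):
    K=np.array([[cm['fx'],0,cm['cx']],[0,cm['fy'],cm['cy']],[0,0,1]])
    p=cv2.undistortPoints(np.array(uv,float).reshape(-1,1,2),K,cm['D']).reshape(-1,2)
    R=cv2.Rodrigues(np.array(cm['rvec'],float))[0];t=np.array(cm['tvec'],float)
    C=-R.T@t; d=np.c_[p,np.ones(len(p))]@R
    return C+d*((z-C[2])/d[:,2])[:,None]
def proj(cm,P):
    K=np.array([[cm['fx'],0,cm['cx']],[0,cm['fy'],cm['cy']],[0,0,1]])
    return cv2.projectPoints(np.array(P,float).reshape(-1,1,3),np.array(cm['rvec'],float),np.array(cm['tvec'],float),K,cm['D'])[0].reshape(-1,2)
def mask(img,h0,h1,s=90,v=60):
    h=cv2.cvtColor(img,cv2.COLOR_RGB2HSV); H,S,V=cv2.split(h)
    m=(H>=h0)&(H<=h1) if h0<=h1 else (H>=h0)|(H<=h1)
    return (m&(S>=s)&(V>=v)).astype(np.uint8)*255
def crop(img,x0,y0,x1,y1,k,name):
    cv2.imwrite(name,cv2.resize(img[y0:y1,x0:x1,::-1],None,fx=k,fy=k,interpolation=cv2.INTER_CUBIC))
E
python3 - <<'E'
from h import *
im=cv2.imread("pics/top0.png")[:,:,::-1]
crop(im,130,210,310,310,4,"pics/c1.png"); crop(im,320,110,450,270,4,"pics/c2.png")
im=cv2.imread("pics/side0.png")[:,:,::-1]
crop(im,130,140,290,260,5,"pics/c3.png")
E
```

```text
(no output)
```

View pics/c1.png

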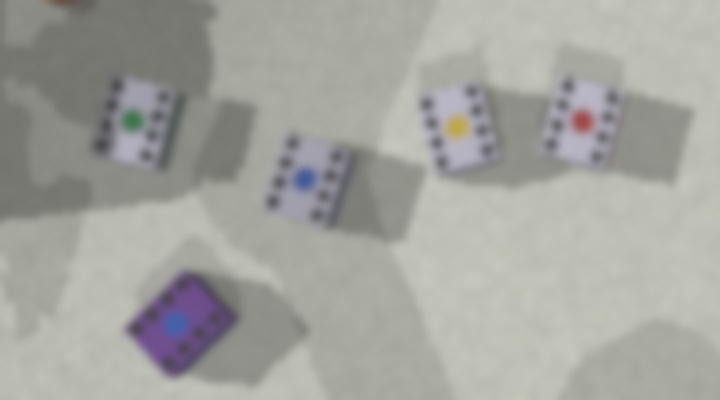

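View pics/c2.png

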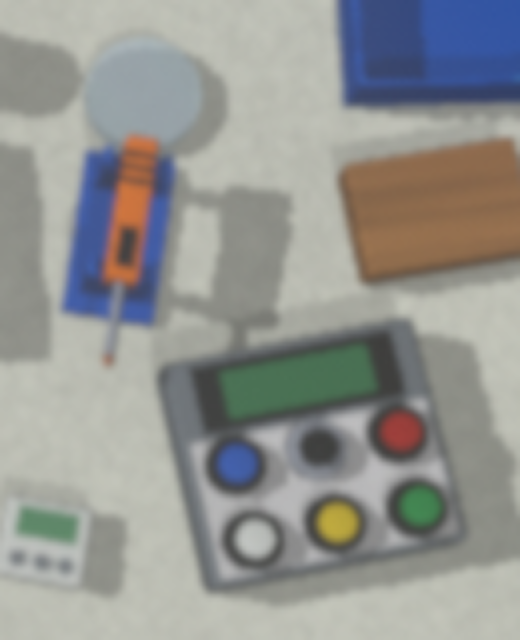

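View pics/c3.png

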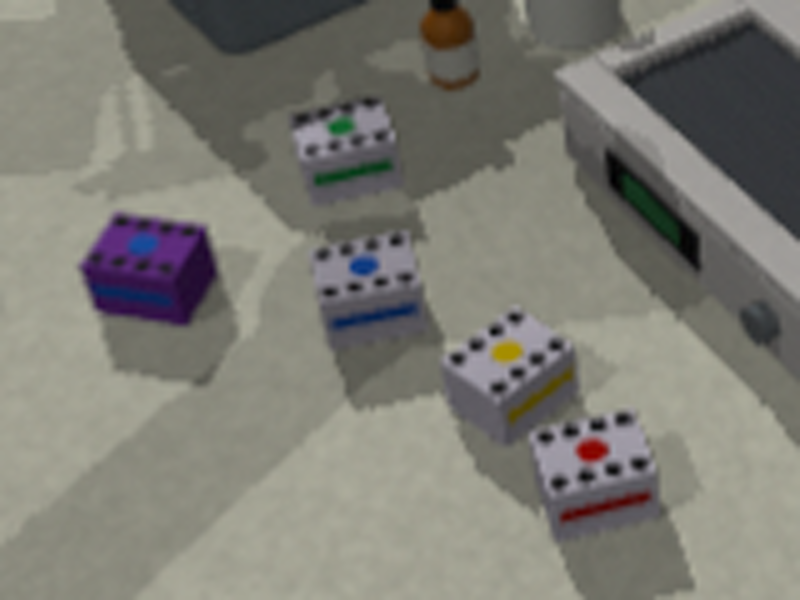

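```bash
python3 - <<'E'
from h import *
im=cv2.imread("pics/top0.png")[:,:,::-1].copy(); cm=camera_model("top")
si=cv2.imread("pics/side0.png")[:,:,::-1].copy(); cs=camera_model("side")
cols=dict(red=(172,8),yellow=(20,32),green=(45,85),blue=(105,122))
def blobs(img,h,amin,s=90):
    m=mask(img,*h,s=s); n,l,st,c=cv2.connectedComponentsWithStats(m)
    return [(tuple(np.round(c[i],1)),int(st[i,4]),i) for i in range(1,n) if st[i,4]>=amin],l
for k,h in cols.items():
    b,_=blobs(im,h,8,80); print(k,[(x[0],x[1],np.round(cast(cm,[x[0]],40)[0,:2]).tolist()) for x in b if 130<x[0][0]<450 and 80<x[0][1]<310 and x[1]<300])
    b,_=blobs(si,h,8,80); print("  side",[(x[0],x[1],np.round(cast(cs,[x[0]],40)[0,:2]).tolist()) for x in b if 130<x[0][0]<400 and 120<x[0][1]<380 and x[1]<400])
E
```

```text
red [((np.float64(212.9), np.float64(82.7)), 24, [934.0, 247.0]), ((np.float64(248.1), np.float64(82.2)), 24, [934.0, 137.0]), ((np.float64(347.6), np.float64(168.0)), 27, [652.0, -162.0]), ((np.float64(354.8), np.float64(168.4)), 34, [651.0, -183.0]), ((np.float64(130.2), np.float64(161.5)), 93, [684.0, 494.0]), ((np.float64(419.8), np.float64(217.5)), 93, [499.0, -366.0]), ((np.float64(275.1), np.float64(239.7)), 18, [440.0, 58.0])]
  side [((np.float64(340.7), np.float64(125.1)), 35, [971.0, 306.0]), ((np.float64(355.5), np.float64(126.8)), 36, [1008.0, 268.0]), ((np.float64(362.0), np.float64(140.5)), 40, [971.0, 192.0]), ((np.float64(368.7), np.float64(184.2)), 318, [837.0, 12.0]), ((np.float64(248.0), np.float64(229.7)), 26, [440.0, 57.0]), ((np.float64(250.5), np.float64(240.9)), 41, [426.0, 19.0]), ((np.float64(370.8), np.float64(336.1)), 153, [506.0, -355.0])]
yellow [((np.float64(224.6), np.float64(82.4)), 30, [934.0, 211.0]), ((np.float64(404.0), np.float64(240.2)), 102, [433.0, -316.0]), ((np.float64(243.8), np.float64(241.2)), 20, [437.0, 150.0])]
  side [((np.float64(34
[... 1063 characters left out ...]
.0])]
  side [((np.float64(333.9), np.float64(120.1)), 32, [971.0, 345.0]), ((np.float64(348.4), np.float64(122.0)), 34, [1007.0, 306.0]), ((np.float64(354.5), np.float64(135.3)), 38, [970.0, 230.0]), ((np.float64(370.0), np.float64(137.1)), 37, [1008.0, 192.0]), ((np.float64(158.2), np.float64(188.5)), 19, [301.0, 349.0]), ((np.float64(202.4), np.float64(192.6)), 21, [402.0, 259.0]), ((np.float64(155.6), np.float64(198.4)), 35, [279.0, 312.0]), ((np.float64(204.4), np.float64(202.8)), 44, [388.0, 217.0]), ((np.float64(376.8), np.float64(229.7)), 9, [729.0, -138.0]), ((np.float64(347.4), np.float64(241.6)), 20, [636.0, -126.0]), ((np.float64(327.5), np.float64(299.8)), 131, [484.0, -234.0])]
```

```bash
python3 - <<'E'
import plant; print([x for x in dir(plant) if not x.startswith('_')]); print(getattr(plant,'tcp_to_tips',None))
from h import *
im=cv2.imread("pics/top0.png")[:,:,::-1].copy()
crop(im,180,70,320,210,5,"pics/c4.png")
E
```

```text
['Unreachable', 'camera_model', 'capture', 'close_job', 'get_obs', 'tcp_to_tips']
14.0
```

View pics/c4.png

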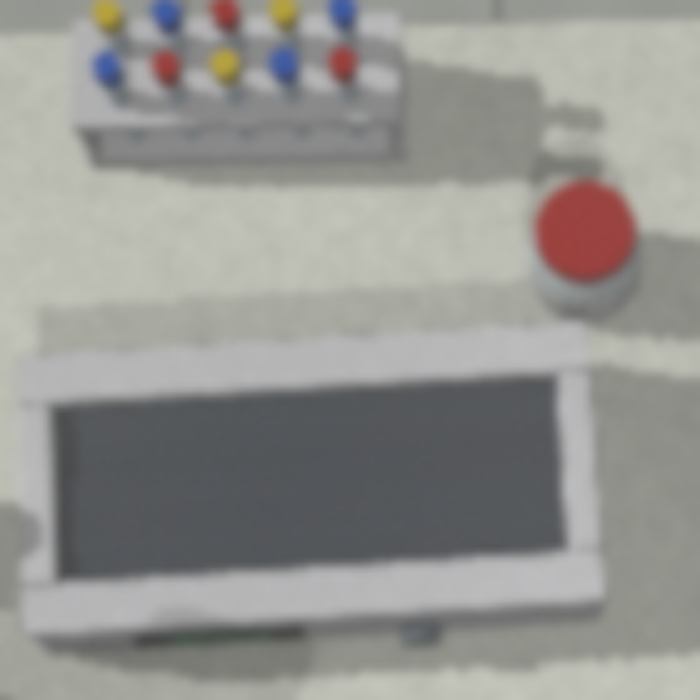

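```bash
python3 - <<'E'
from h import *
cm=camera_model("top");cs=camera_model("side")
H=dict(red=[(559,482),(639,464),(545,437),(624,419)],yellow=[(457,358),(515,317),(498,387),(556,345)],blue=[(321,254),(396,240),(329,291),(406,277)],green=[(302,118),(371,102),(311,150),(383,135)])
for k,p in H.items():
    p=np.array(p)/5-.4+[130,140]; P=cast(cs,p,40)[:,:2]
    d1=P[1]-P[0];d2=P[3]-P[2]
    print(k,P.mean(0).round(1),[ (np.linalg.norm(d).round(1),np.degrees(np.arctan2(d[1],d[0])).round(1)) for d in(d1,d2)])
c=np.array([(22,352),(588,322),(604,602),(25,636)])/5-.4+[180,70]
P=cast(cm,c,75)[:,:2];print(P.round(0),P.mean(0).round(1))
for a,b in((1,0),(2,3),(2,1),(3,0)):
    d=P[b]-P[a];print(np.linalg.norm(d).round(0),np.degrees(np.arctan2(d[1],d[0])).round(1))
c=np.array([(52,408),(556,374),(565,548),(60,580)])/5-.4+[180,70]
P=cast(cm,c,75)[:,:2];print(P.round(0),P.mean(0).round(1)); P=cast(cm,c,65)[:,:2];print(P.round(0),P.mean(0).round(1))
# keys
K=dict(white=(253,540),yellow=(336,524),green=(418,507),blue=(236,465),black=(320,449),red=(399,433))
P={k:cast(cm,[np.array(v)/4-.4+[320,110]],63)[0,:2] for k,v in K.items()};print({k:v.round(0).tolist() for k,v in P.items()})
# probe
c=np.array([(142,138),(121,284),(108,360)])/4-.4+[320,110]
print(cast(cm,c,75).round(0))
wb=cast(cm,[(131,162)],170);print("wash",wb.round(0),"jar",cast(cm,[(297,117)],80).round(0), cast(cs,[(369,184)],80).round(0),cast(cs,[(240.5,103)],170).round(0))
E
```

```text
red [440.3  56.8] [(np.float64(43.9), np.float64(-17.1)), (np.float64(44.3), np.float64(-16.5))]
yellow [437.9 148.7] [(np.float64(44.4), np.float64(14.1)), (np.float64(44.3), np.float64(14.0))]
blue [401.6 259.3] [(np.float64(44.7), np.float64(-17.8)), (np.float64(45.0), np.float64(-18.5))]
green [447.2 385.7] [(np.float64(45.0), np.float64(-12.3)), (np.float64(45.7), np.float64(-14.8))]
[[738. 325.]
 [750. -12.]
 [580. -18.]
 [566. 319.]] [658.4 153.3]
337.0 92.1
337.0 92.4
170.0 2.0
172.0 2.0
[[703. 306.]
 [718.   8.]
 [613.   4.]
 [599. 299.]] [658.2 154.1]
[[706. 308.]
 [722.   8.]
 [615.   4.]
 [601. 301.]] [660.9 155.2]
{'white': [419.0, -250.0], 'yellow': [430.0, -309.0], 'green': [441.0, -368.0], 'blue': [473.0, -241.0], 'black': [484.0, -301.0], 'red': [495.0, -358.0]}
[[ 715. -182.   75.]
 [ 605. -162.   75.]
 [ 549. -151.   75.]]
wash [[646. 446. 170.]] jar [[801. -12.  80.]] [[803. -18.  80.]] [[645. 439. 170.]]
```

```bash
cat > go.py <<'E'
import sys
from h import *
def go(x,y,z,yaw):
    o=get_obs(); R=Ro.from_euler('xyz',o['tcp_rot']); T=Ro.from_euler('xyz',[np.pi,0,np.radians(yaw)])
    w=np.degrees((R.inv()*T).as_rotvec())/5
    d=T.inv().apply(np.array([x,y,z])-o['tool_pos'])/40
    print("t",round(o['time'],2),"pos",o['tool_pos'].round(1),"yaw",np.degrees(o['tcp_rot']).round(1),"F",o['contact_force'].round(1),"w",round(o['grip_width'],1))
    print("  turn w",w.round(2),"then shift",d.round(3))
if __name__=="__main__":
    a=list(map(float,sys.argv[1:])); 
    for i in range(0,len(a),4): go(*a[i:i+4])
E
python3 go.py 447 386 120 -13.5
```

```text
t 0.15 pos [141.3 505.3 207.3] yaw [-1.80e+02  1.00e-01  7.44e+01] F [0.6 0.6 1. ] w 91.9
  turn w [1.000e-02 1.000e-02 1.757e+01] then shift [8.127 1.116 2.183]
```

Emit:
drive_tool:
  deltas:
    - {"hand": -1, "ty": 0.9, "tx": -0.09}
    - {"hand": -1, "ty": 0.9, "tx": -0.09}
    - {"hand": -1, "ty": 0.9, "tx": -0.09}
    - {"hand": -1, "ty": 0.9, "tx": -0.09}
    - {"hand": -1, "ty": 0.9, "tx": -0.09}
    - {"hand": -1, "ty": 0.9, "tx": -0.09}
    - {"hand": -1, "ty": 0.9, "tx": -0.09}
    - {"hand": -1, "ty": 0.9, "tx": -0.09}
    - {"hand": -1, "ty": 0.9, "tx": -0.09}
    - {"hand": -1, "wz": 1}
    - {"hand": -1, "wz": 1}
    - {"hand": -1, "wz": 1}
    - {"hand": -1, "wz": 1}
    - {"hand": -1, "wz": 1}
    - {"hand": -1, "wz": 1}
    - {"hand": -1, "wz": 1}
    - {"hand": -1, "wz": 1}
    - {"hand": -1, "wz": 1}
    - {"hand": -1, "wz": 1}

```text
invalid input
```

Emit:
drive_tool:
  deltas:
    - {"hand": -1, "wz": 1}
    - {"hand": -1, "wz": 1}
    - {"hand": -1, "wz": 1}
    - {"hand": -1, "wz": 1}
    - {"hand": -1, "wz": 1}
    - {"hand": -1, "wz": 1}
    - {"hand": -1, "wz": 1}
    - {"hand": -1, "wz": 0.57}
    - {"hand": -1}

```text
invalid input
```

```bash
python3 go.py 447 386 29 -13.5; python3 - <<'E'
from h import *
cv2.imwrite("pics/w1.png",capture("wrist")[:,:,::-1])
E
```

```text
t 0.15 pos [141.3 505.3 207.3] yaw [-1.80e+02  1.00e-01  7.44e+01] F [0.6 0.6 1. ] w 91.9
  turn w [1.000e-02 1.000e-02 1.757e+01] then shift [8.127 1.116 4.458]
```

View pics/w1.png

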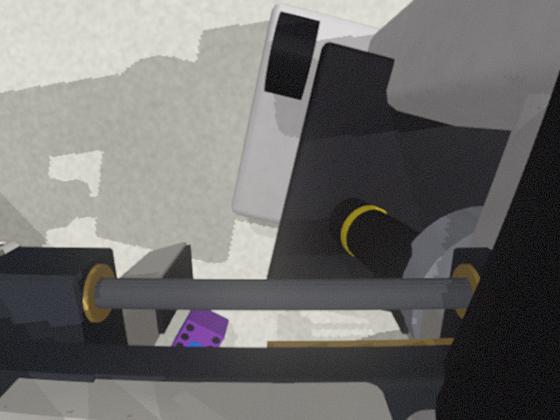

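Emit:
drive_tool:
  deltas:
    - {"hand": -1, "tx": -0.09, "ty": 0.9, "tz": 0, "wx": 0, "wy": 0, "wz": 0}
    - {"hand": -1, "tx": -0.09, "ty": 0.9, "tz": 0, "wx": 0, "wy": 0, "wz": 0}
    - {"hand": -1, "tx": -0.09, "ty": 0.9, "tz": 0, "wx": 0, "wy": 0, "wz": 0}
    - {"hand": -1, "tx": -0.09, "ty": 0.9, "tz": 0, "wx": 0, "wy": 0, "wz": 0}
    - {"hand": -1, "tx": -0.09, "ty": 0.9, "tz": 0, "wx": 0, "wy": 0, "wz": 0}
    - {"hand": -1, "tx": -0.09, "ty": 0.9, "tz": 0, "wx": 0, "wy": 0, "wz": 0}
    - {"hand": -1, "tx": -0.09, "ty": 0.9, "tz": 0, "wx": 0, "wy": 0, "wz": 0}
    - {"hand": -1, "tx": -0.09, "ty": 0.9, "tz": 0, "wx": 0, "wy": 0, "wz": 0}
    - {"hand": -1, "tx": -0.09, "ty": 0.9, "tz": 0, "wx": 0, "wy": 0, "wz": 0}
    - {"hand": -1, "tx": 0, "ty": 0, "tz": 0, "wx": 0, "wy": 0, "wz": 1}
    - {"hand": -1, "tx": 0, "ty": 0, "tz": 0, "wx": 0, "wy": 0, "wz": 1}
    - {"hand": -1, "tx": 0, "ty": 0, "tz": 0, "wx": 0, "wy": 0, "wz": 1}
    - {"hand": -1, "tx": 0, "ty": 0, "tz": 0, "wx": 0, "wy": 0, "wz": 1}
    - {"hand": -1, "tx": 0, "ty": 0, "tz": 0, "wx": 0, "wy": 0, "wz": 1}
    - {"hand": -1, "tx": 0, "ty": 0, "tz": 0, "wx": 0, "wy": 0, "wz": 1}
    - {"hand": -1, "tx": 0, "ty": 0, "tz": 0, "wx": 0, "wy": 0, "wz": 1}
    - {"hand": -1, "tx": 0, "ty": 0, "tz": 0, "wx": 0, "wy": 0, "wz": 1}
    - {"hand": -1, "tx": 0, "ty": 0, "tz": 0, "wx": 0, "wy": 0, "wz": 1}

```text
time: 1.7
tool_pos: [444.6, 387.0, 207.5]
tcp_rot: [-3.142, 0.001, 0.508]
contact_force: [0.4, -0.7, 0.2]
grip_width: 92.1
```

Emit:
drive_tool:
  deltas:
    - {"hand": -1, "tx": 0, "ty": 0, "tz": 0, "wx": 0, "wy": 0, "wz": 1}
    - {"hand": -1, "tx": 0, "ty": 0, "tz": 0, "wx": 0, "wy": 0, "wz": 1}
    - {"hand": -1, "tx": 0, "ty": 0, "tz": 0, "wx": 0, "wy": 0, "wz": 1}
    - {"hand": -1, "tx": 0, "ty": 0, "tz": 0, "wx": 0, "wy": 0, "wz": 1}
    - {"hand": -1, "tx": 0, "ty": 0, "tz": 0, "wx": 0, "wy": 0, "wz": 1}
    - {"hand": -1, "tx": 0, "ty": 0, "tz": 0, "wx": 0, "wy": 0, "wz": 1}
    - {"hand": -1, "tx": 0, "ty": 0, "tz": 0, "wx": 0, "wy": 0, "wz": 1}
    - {"hand": -1, "tx": 0, "ty": 0, "tz": 0, "wx": 0, "wy": 0, "wz": 1}
    - {"hand": -1, "tx": 0, "ty": 0, "tz": 0, "wx": 0, "wy": 0, "wz": 0.57}
    - {"hand": -1, "tx": 0, "ty": 0, "tz": 0, "wx": 0, "wy": 0, "wz": 0}

```text
time: 2.53
tool_pos: [444.6, 387.0, 207.6]
tcp_rot: [3.141, 0.0, -0.237]
contact_force: [0.1, -0.7, 0.4]
grip_width: 91.7
```

```bash
python3 go.py 447 386 29 -13.5; python3 - <<'E'
from h import *
cv2.imwrite("pics/w2.png",capture("wrist")[:,:,::-1])
E
```

```text
t 2.53 pos [444.6 387.  207.6] yaw [180.    0.  -13.6] F [ 0.1 -0.7  0.4] w 91.7
  turn w [ 0.    0.   -0.02] then shift [0.064 0.011 4.464]
```

View pics/w2.png

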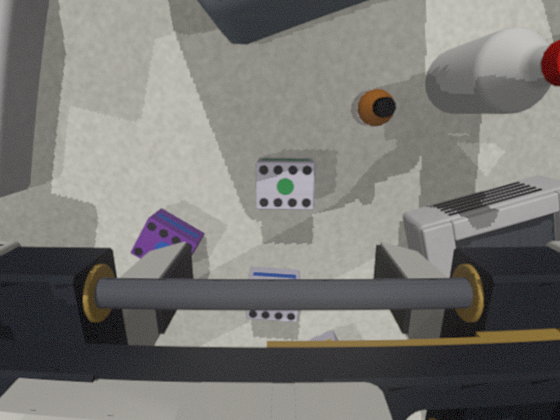

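Emit:
drive_tool:
  deltas:
    - {"hand": -1, "tx": 0.06, "ty": 0.01, "tz": 0.9, "wx": 0, "wy": 0, "wz": 0}
    - {"hand": -1, "tx": 0, "ty": 0, "tz": 0.9, "wx": 0, "wy": 0, "wz": 0}
    - {"hand": -1, "tx": 0, "ty": 0, "tz": 0.9, "wx": 0, "wy": 0, "wz": 0}
    - {"hand": -1, "tx": 0, "ty": 0, "tz": 0.9, "wx": 0, "wy": 0, "wz": 0}
    - {"hand": -1, "tx": 0, "ty": 0, "tz": 0.6, "wx": 0, "wy": 0, "wz": 0}
    - {"hand": -1, "tx": 0, "ty": 0, "tz": 0.27, "wx": 0, "wy": 0, "wz": 0}
    - {"hand": 1, "tx": 0, "ty": 0, "tz": 0, "wx": 0, "wy": 0, "wz": 0}
    - {"hand": 1, "tx": 0, "ty": 0, "tz": 0, "wx": 0, "wy": 0, "wz": 0}
    - {"hand": 1, "tx": 0, "ty": 0, "tz": 0, "wx": 0, "wy": 0, "wz": 0}
    - {"hand": 1, "tx": 0, "ty": 0, "tz": 0, "wx": 0, "wy": 0, "wz": 0}
    - {"hand": 1, "tx": 0, "ty": 0, "tz": 0, "wx": 0, "wy": 0, "wz": 0}

```text
time: 3.5
tool_pos: [447.8, 386.8, 30.8]
tcp_rot: [-3.139, -0.002, -0.235]
contact_force: [0.3, 0.4, 0.3]
grip_width: 63.4
```

```bash
python3 go.py 654.6 258.5 195 2.1
```

```text
t 3.5 pos [447.8 386.8  30.8] yaw [-1.799e+02 -1.000e-01 -1.350e+01] F [0.3 0.4 0.3] w 63.4
  turn w [-0.02 -0.03 -3.11] then shift [ 5.048  3.394 -4.106]
```

Emit:
drive_tool:
  deltas:
    - {"hand": 1, "tx": 0, "ty": 0, "tz": 0, "wx": 0, "wy": 0, "wz": 0}
    - {"hand": 1, "tx": 0, "ty": 0, "tz": 0, "wx": 0, "wy": 0, "wz": 0}
    - {"hand": 1, "tx": 0, "ty": 0, "tz": 0, "wx": 0, "wy": 0, "wz": 0}
    - {"hand": 1, "tx": 0, "ty": 0, "tz": -0.4, "wx": 0, "wy": 0, "wz": 0}
    - {"hand": 1, "tx": 0, "ty": 0, "tz": -0.7, "wx": 0, "wy": 0, "wz": -0.8}
    - {"hand": 1, "tx": 0, "ty": 0, "tz": -0.7, "wx": 0, "wy": 0, "wz": -0.8}
    - {"hand": 1, "tx": 0, "ty": 0, "tz": -0.7, "wx": 0, "wy": 0, "wz": -0.8}
    - {"hand": 1, "tx": 0, "ty": 0, "tz": -0.3, "wx": 0, "wy": 0, "wz": -0.7}
    - {"hand": 1, "tx": 0, "ty": 0, "tz": 0, "wx": 0, "wy": 0, "wz": 0}

```text
time: 4.25
tool_pos: [448.6, 387.3, 144.7]
tcp_rot: [-3.138, -0.006, 0.038]
contact_force: [1.7, 0.6, 0.2]
grip_width: 3.4
```

```bash
python3 go.py 654.6 258.5 94.5 2.1
```

```text
t 4.25 pos [448.6 387.3 144.7] yaw [-179.8   -0.3    2.2] F [1.7 0.6 0.2] w 3.4
  turn w [-0.04 -0.07  0.01] then shift [5.03  3.407 1.256]
```

```bash
python3 - <<'E'
from h import *
cv2.imwrite("pics/w3.png",capture("wrist")[:,:,::-1])
im=capture("side");crop(im,110,100,310,250,4,"pics/s3.png")
E
```

```text
(no output)
```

View pics/w3.png

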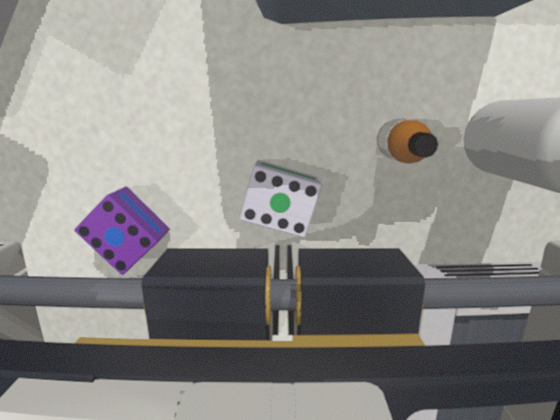

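View pics/s3.png

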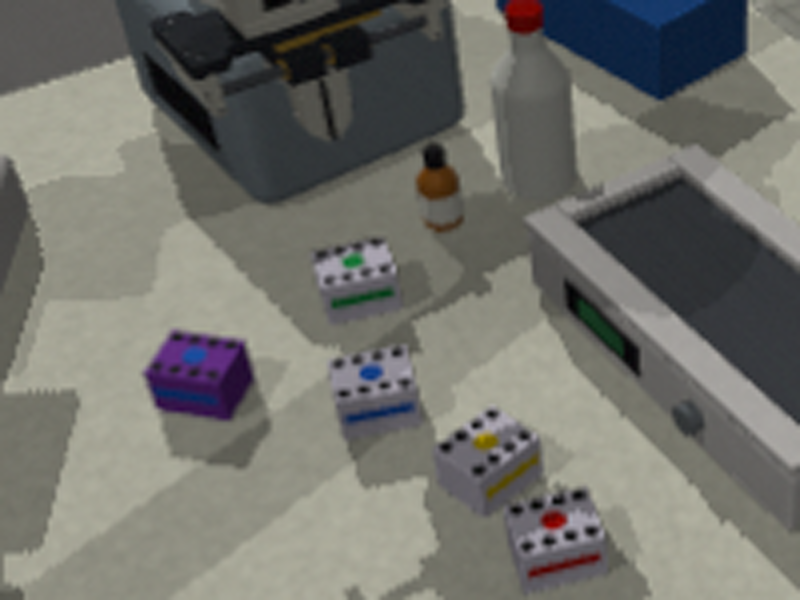

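```bash
python3 - <<'E'
from h import *
cw=camera_model("wrist");o=get_obs()
print(cast(cw,[(280,203)],40).round(1),o['tool_pos'],proj(cw,[o['tool_pos'],o['tool_pos']-[0,0,-14]]))
R=cv2.Rodrigues(cw['rvec'])[0];C=-R.T@cw['tvec'];print(C,R.round(2))
s=cv2.imread("pics/s3.png");print(proj(camera_model('side'),[o['tool_pos']]))
E
```

```text
[[443.5 386.1  40. ]] [446.79651974 386.07392947 140.78489606] [[284.67421437 248.56777188]
 [284.83970373 258.81556686]]
[443.3239149  457.66733159 317.67497176] [[ 1.    0.03  0.  ]
 [ 0.03 -0.96  0.27]
 [ 0.01 -0.27 -0.96]]
[[192.3825246  138.53333803]]
```

Emit:
drive_tool:
  deltas:
    - {"hand": -1, "tx": -0.09, "ty": 0, "tz": 0, "wx": 0, "wy": 0, "wz": 0.8}
    - {"hand": -1, "tx": 0, "ty": 0, "tz": 0, "wx": 0, "wy": 0, "wz": 0.8}
    - {"hand": -1, "tx": 0, "ty": 0, "tz": 0, "wx": 0, "wy": 0, "wz": 0.8}
    - {"hand": -1, "tx": 0, "ty": 0, "tz": 0, "wx": 0, "wy": 0, "wz": 0.7}
    - {"hand": -1, "tx": 0, "ty": 0, "tz": 0, "wx": 0, "wy": 0, "wz": 0}
    - {"hand": -1, "tx": 0, "ty": 0, "tz": 0, "wx": 0, "wy": 0, "wz": 0}
    - {"hand": -1, "tx": 0, "ty": 0, "tz": 0, "wx": 0, "wy": 0, "wz": 0}
    - {"hand": -1, "tx": 0, "ty": 0, "tz": 0, "wx": 0, "wy": 0, "wz": 0}

```text
time: 5.02
tool_pos: [443.1, 385.9, 140.4]
tcp_rot: [3.141, 0.001, -0.235]
contact_force: [0.6, -0.2, 0.1]
grip_width: 49.7
```

```bash
python3 go.py 444 386 27 -13.5; python3 - <<'E'
from h import *
cv2.imwrite("pics/w4.png",capture("wrist")[:,:,::-1])
E
```

```text
t 5.02 pos [443.1 385.9 140.4] yaw [180.    0.  -13.4] F [ 0.6 -0.2  0.1] w 49.7
  turn w [0.01 0.01 0.01] then shift [ 0.021 -0.008  2.835]
```

View pics/w4.png

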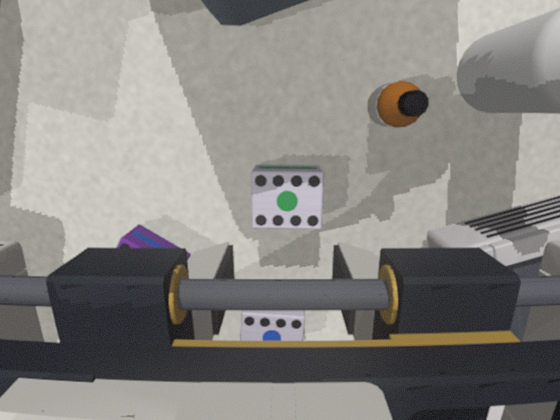

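Emit:
drive_tool:
  deltas:
    - {"hand": -1, "tx": 0.02, "ty": 0, "tz": 0, "wx": 0, "wy": 0, "wz": 0}
    - {"hand": -1, "tx": 0, "ty": 0, "tz": 0, "wx": 0, "wy": 0, "wz": 0}
    - {"hand": -1, "tx": 0, "ty": 0, "tz": 0, "wx": 0, "wy": 0, "wz": 0}
    - {"hand": -1, "tx": 0, "ty": 0, "tz": 0.2, "wx": 0, "wy": 0, "wz": 0}
    - {"hand": -1, "tx": 0, "ty": 0, "tz": 0.4, "wx": 0, "wy": 0, "wz": 0}
    - {"hand": -1, "tx": 0, "ty": 0, "tz": 0.6, "wx": 0, "wy": 0, "wz": 0}
    - {"hand": -1, "tx": 0, "ty": 0, "tz": 0.6, "wx": 0, "wy": 0, "wz": 0}
    - {"hand": -1, "tx": 0, "ty": 0, "tz": 0.6, "wx": 0, "wy": 0, "wz": 0}
    - {"hand": -1, "tx": 0, "ty": 0, "tz": 0.4, "wx": 0, "wy": 0, "wz": 0}
    - {"hand": -1, "tx": 0, "ty": 0, "tz": 0.04, "wx": 0, "wy": 0, "wz": 0}
    - {"hand": 1, "tx": 0, "ty": 0, "tz": 0, "wx": 0, "wy": 0, "wz": 0}
    - {"hand": 1, "tx": 0, "ty": 0, "tz": 0, "wx": 0, "wy": 0, "wz": 0}
    - {"hand": 1, "tx": 0, "ty": 0, "tz": 0, "wx": 0, "wy": 0, "wz": 0}
    - {"hand": 1, "tx": 0, "ty": 0, "tz": 0, "wx": 0, "wy": 0, "wz": 0}
    - {"hand": 1, "tx": 0, "ty": 0, "tz": 0, "wx": 0, "wy": 0, "wz": 0}
    - {"hand": 1, "tx": 0, "ty": 0, "tz": 0, "wx": 0, "wy": 0, "wz": 0}
    - {"hand": 1, "tx": 0, "ty": 0, "tz": 0, "wx": 0, "wy": 0, "wz": 0}
    - {"hand": 1, "tx": 0, "ty": 0, "tz": 0, "wx": 0, "wy": 0, "wz": 0}

```text
time: 6.57
tool_pos: [444.2, 385.9, 27.7]
tcp_rot: [-3.141, -0.0, -0.235]
contact_force: [-0.2, 0.5, 0.4]
grip_width: 43.1
```

Emit:
drive_tool:
  deltas:
    - {"hand": 1, "tx": 0, "ty": 0, "tz": -0.1, "wx": 0, "wy": 0, "wz": 0}
    - {"hand": 1, "tx": 0, "ty": 0, "tz": -0.1, "wx": 0, "wy": 0, "wz": 0}
    - {"hand": 1, "tx": 0, "ty": 0, "tz": 0, "wx": 0, "wy": 0, "wz": 0}

```text
time: 6.82
tool_pos: [444.7, 386.3, 36.5]
tcp_rot: [-3.14, -0.001, -0.235]
contact_force: [-0.0, 0.1, 0.3]
grip_width: 22.9
```

```bash
python3 - <<'E'
from h import *
o=get_obs();cw=camera_model("wrist")
im=capture("wrist");cv2.imwrite("pics/w5.png",im[:,:,::-1])
im=capture("side");crop(im,130,110,290,230,5,"pics/s5.png")
R=cv2.Rodrigues(cw['rvec'])[0];print(-R.T@cw['tvec'],proj(cw,[[444,386,40],[444,386,20]]))
E
```

```text
[460.00601806 455.7715254  213.48222125] [[283.66536153 251.29308233]
 [283.52152529 238.52424823]]
```

View pics/w5.png

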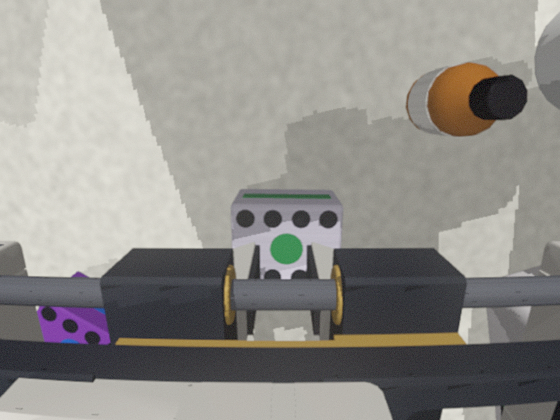

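View pics/s5.png

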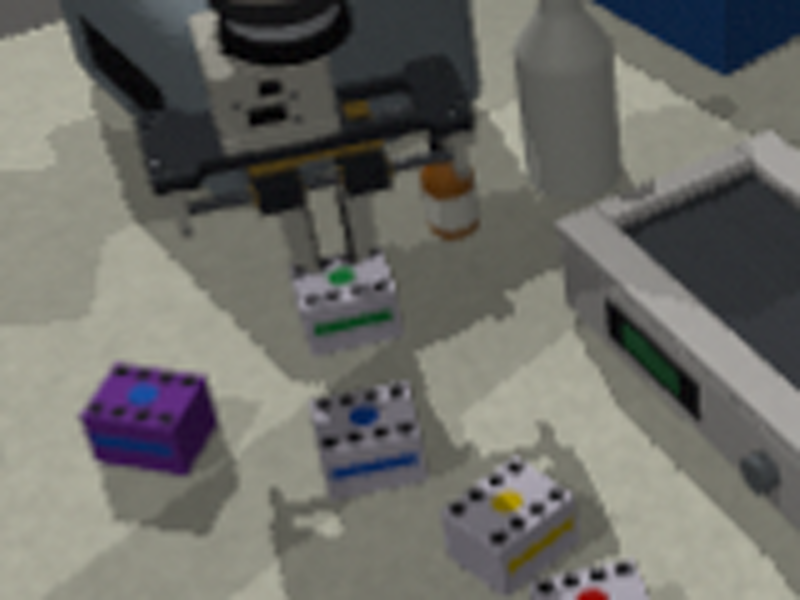

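```bash
python3 - <<'E'
from h import *
o=get_obs();cs=camera_model("side");p=o['tool_pos'];print(p,o['grip_width'])
for dz in (-14,0,20,40): print(dz,((proj(cs,[[p[0],p[1],p[2]+dz]])-[130,110])*5).round(0))
print((proj(cs,[[444,386,40],[440,413,0]])-[130,110])*5)
cw=camera_model("wrist")
for dz in (-14,0,20,40): print(dz,proj(cw,[[p[0],p[1]+9.5,p[2]+dz],[p[0],p[1],p[2]+dz]]).round(0).tolist())
E
```

```text
[444.34968476 386.01083645  35.83072085] 15.075481658677669
-14 [[340. 297.]]
0 [[337. 280.]]
20 [[331. 256.]]
40 [[326. 230.]]
[[335.05694323 275.54425799]
 [321.78853235 303.5575177 ]]
-14 [[281.0, 225.0], [285.0, 239.0]]
0 [[281.0, 232.0], [285.0, 248.0]]
20 [[280.0, 246.0], [285.0, 263.0]]
40 [[280.0, 263.0], [285.0, 282.0]]
```

```bash
python3 - <<'E'
from h import *
im=cv2.imread("pics/w3.png")[:,:,::-1]; crop(im,200,150,380,300,4,"pics/w3c.png")
im=cv2.imread("pics/w5.png")[:,:,::-1]; crop(im,200,180,380,330,4,"pics/w5c.png")
E
```

```text
(no output)
```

View pics/w3c.png

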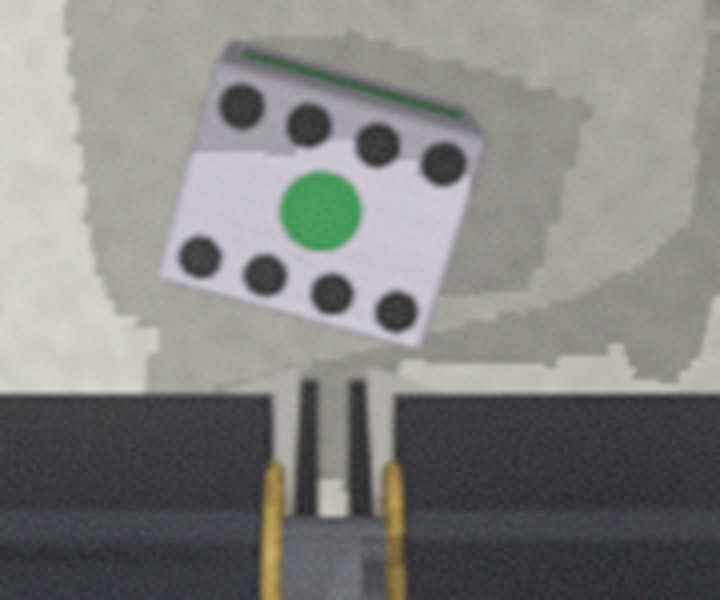

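View pics/w5c.png

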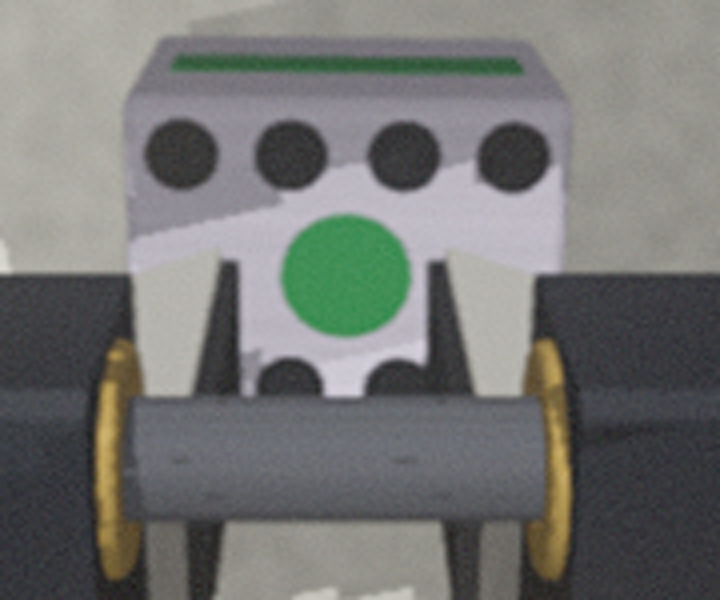

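Emit:
drive_tool:
  deltas:
    - {"hand": -1, "tx": 0, "ty": 0, "tz": -0.3, "wx": 0, "wy": 0, "wz": 0}
    - {"hand": -1, "tx": 0, "ty": 0, "tz": 0, "wx": 0, "wy": 0, "wz": 0}
    - {"hand": -1, "tx": 0, "ty": 0, "tz": 0, "wx": 0, "wy": 0, "wz": 0}
    - {"hand": -1, "tx": 0, "ty": 0, "tz": 0, "wx": 0, "wy": 0, "wz": 0}
    - {"hand": -1, "tx": 0, "ty": 0, "tz": 0, "wx": 0, "wy": 0, "wz": 0}
    - {"hand": -1, "tx": 0, "ty": 0, "tz": 0, "wx": 0, "wy": 0, "wz": 0}
    - {"hand": -1, "tx": 0, "ty": 0, "tz": 0, "wx": 0, "wy": 0, "wz": 0}
    - {"hand": -1, "tx": 0, "ty": 0, "tz": 0, "wx": 0, "wy": 0, "wz": 0}
    - {"hand": -1, "tx": 0, "ty": 0, "tz": 0, "wx": 0, "wy": 0, "wz": 0}
    - {"hand": -1, "tx": 0, "ty": 0, "tz": 0, "wx": 0, "wy": 0, "wz": 0}
    - {"hand": -1, "tx": 0, "ty": 0, "tz": 0, "wx": 0, "wy": 0, "wz": 0}
    - {"hand": -1, "tx": 0, "ty": 0, "tz": 0.2, "wx": 0, "wy": 0, "wz": 0}
    - {"hand": -1, "tx": 0, "ty": 0, "tz": 0.3, "wx": 0, "wy": 0, "wz": 0}
    - {"hand": -1, "tx": 0, "ty": 0, "tz": 0.2, "wx": 0, "wy": 0, "wz": 0}
    - {"hand": -1, "tx": 0, "ty": 0, "tz": 0, "wx": 0, "wy": 0, "wz": 0}

```text
time: 8.17
tool_pos: [442.9, 385.0, 17.2]
tcp_rot: [3.139, 0.003, -0.235]
contact_force: [-0.4, -0.1, 0.4]
grip_width: 91.8
```

```bash
python3 - <<'E'
from h import *
o=get_obs();cs=camera_model("side");p=o['tool_pos'];print(p,o['grip_width'],o['contact_force'])
im=capture("side");crop(im,130,110,290,230,5,"pics/s6.png")
a=o['tcp_rot'][2];u=np.array([np.cos(a),np.sin(a),0])
for dz in (-14,0,20):
  print(dz,[((proj(cs,[[*(p+s*46*u)[:2],p[2]+dz]])[0]-[130,110])*5).round(0).tolist() for s in(-1,1)])
cv2.imwrite("pics/w6.png",capture("wrist")[:,:,::-1])
E
```

```text
[442.90343804 385.00417141  17.1930001 ] 91.75059242504015 [-0.44937211 -0.05795543  0.44642108]
-14 [[273.0, 337.0], [413.0, 305.0]]
0 [[269.0, 321.0], [410.0, 289.0]]
20 [[263.0, 296.0], [406.0, 265.0]]
```

View pics/s6.png

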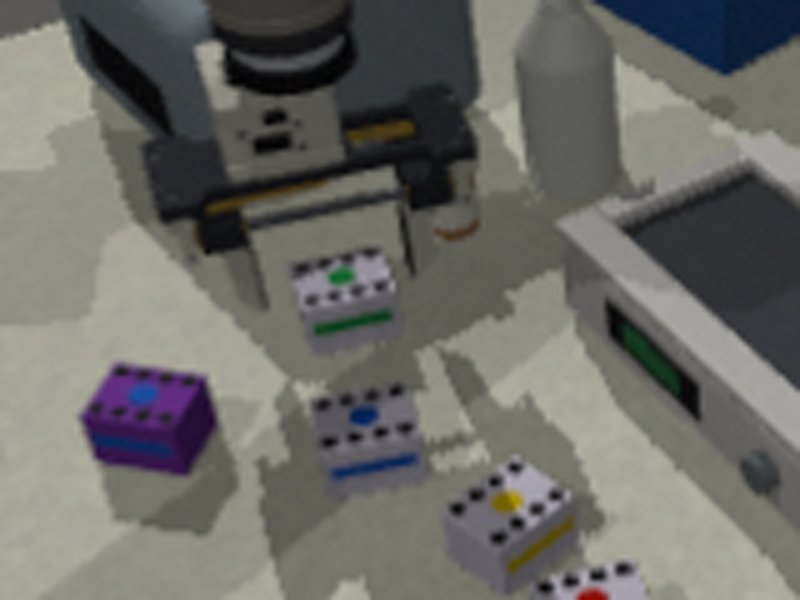

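View pics/w6.png

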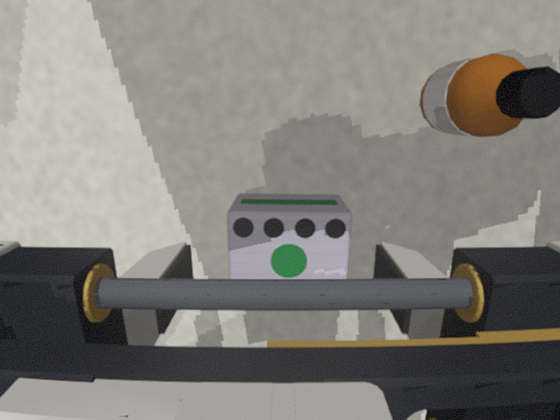

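```bash
python3 - <<'E'
from h import *
im=cv2.imread("pics/top0.png")[:,:,::-1];crop(im,120,180,190,230,8,"pics/ob.png")
cm=camera_model("top");cs=camera_model("side")
print(cast(cm,[(144.5,206)],75),cast(cs,[(219,139)],75))
E
```

```text
[[540.5619309  433.75778522  75.        ]] [[548.43515375 427.39657988  75.        ]]
```

View pics/ob.png

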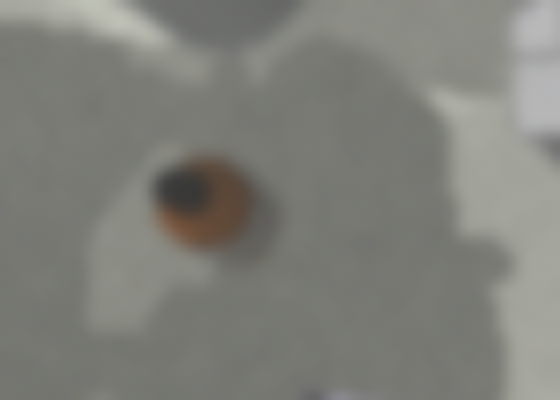

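Emit:
drive_tool:
  deltas:
    - {"hand": -1, "tx": 0, "ty": 0, "tz": 0.1, "wx": 0, "wy": 0, "wz": 0}
    - {"hand": -1, "tx": 0, "ty": 0, "tz": 0.1, "wx": 0, "wy": 0, "wz": 0}
    - {"hand": -1, "tx": 0, "ty": 0, "tz": 0, "wx": 0, "wy": 0, "wz": 0}
    - {"hand": 1, "tx": 0, "ty": 0, "tz": 0, "wx": 0, "wy": 0, "wz": 0}
    - {"hand": 1, "tx": 0, "ty": 0, "tz": 0, "wx": 0, "wy": 0, "wz": 0}
    - {"hand": 1, "tx": 0, "ty": 0, "tz": 0, "wx": 0, "wy": 0, "wz": 0}
    - {"hand": 1, "tx": 0, "ty": 0, "tz": 0, "wx": 0, "wy": 0, "wz": 0}
    - {"hand": 1, "tx": 0, "ty": 0, "tz": 0, "wx": 0, "wy": 0, "wz": 0}
    - {"hand": 1, "tx": 0, "ty": 0, "tz": 0, "wx": 0, "wy": 0, "wz": 0}
    - {"hand": 1, "tx": 0, "ty": 0, "tz": 0, "wx": 0, "wy": 0, "wz": 0}
    - {"hand": 1, "tx": 0, "ty": 0, "tz": 0, "wx": 0, "wy": 0, "wz": 0}

```text
time: 9.18
tool_pos: [444.5, 386.0, 11.7]
tcp_rot: [-3.141, -0.001, -0.235]
contact_force: [1.9, 0.4, 0.6]
grip_width: 59.9
```

```bash
python3 - <<'E'
from h import *
o=get_obs();print(o['tool_pos'],o['grip_width'],o['contact_force'])
im=capture("side");crop(im,130,110,290,230,5,"pics/s7.png")
E
```

```text
[444.52246227 385.96598273  11.65233359] 59.86024391572533 [1.9022962  0.40843684 0.62342183]
```

View pics/s7.png

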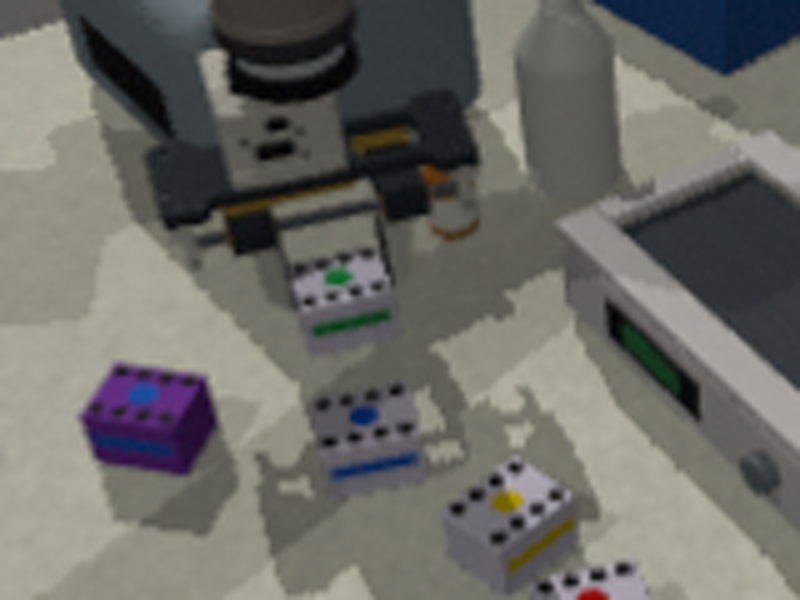

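Emit:
drive_tool:
  deltas:
    - {"hand": 1, "tx": 0, "ty": 0, "tz": -0.2, "wx": 0, "wy": 0, "wz": 0}
    - {"hand": 1, "tx": 0, "ty": 0, "tz": -0.5, "wx": 0, "wy": 0, "wz": 0}
    - {"hand": 1, "tx": 0, "ty": 0, "tz": -0.7, "wx": 0, "wy": 0, "wz": -0.8}
    - {"hand": 1, "tx": 0, "ty": 0, "tz": -0.7, "wx": 0, "wy": 0, "wz": -0.8}
    - {"hand": 1, "tx": 0, "ty": 0, "tz": -0.5, "wx": 0, "wy": 0, "wz": -0.8}
    - {"hand": 1, "tx": 0, "ty": 0, "tz": -0.2, "wx": 0, "wy": 0, "wz": -0.7}
    - {"hand": 1, "tx": 0, "ty": 0, "tz": 0, "wx": 0, "wy": 0, "wz": 0}

```text
time: 9.82
tool_pos: [444.7, 386.5, 126.0]
tcp_rot: [-3.14, -0.003, 0.038]
contact_force: [1.5, 0.5, -3.6]
grip_width: 59.9
```

```bash
python3 go.py 654.6 258.5 80 2.1
```

```text
t 9.82 pos [444.7 386.5 126. ] yaw [-179.9   -0.2    2.2] F [ 1.5  0.5 -3.6] w 59.9
  turn w [-0.02 -0.03  0.01] then shift [5.127 3.389 1.149]
```

Emit:
drive_tool:
  deltas:
    - {"hand": 1, "tx": 0.3, "ty": 0.2, "tz": 0, "wx": 0, "wy": 0, "wz": 0}
    - {"hand": 1, "tx": 0.7, "ty": 0.46, "tz": 0, "wx": 0, "wy": 0, "wz": 0}
    - {"hand": 1, "tx": 0.8, "ty": 0.53, "tz": 0, "wx": 0, "wy": 0, "wz": 0}
    - {"hand": 1, "tx": 0.8, "ty": 0.53, "tz": 0, "wx": 0, "wy": 0, "wz": 0}
    - {"hand": 1, "tx": 0.8, "ty": 0.53, "tz": 0, "wx": 0, "wy": 0, "wz": 0}
    - {"hand": 1, "tx": 0.8, "ty": 0.53, "tz": 0, "wx": 0, "wy": 0, "wz": 0}
    - {"hand": 1, "tx": 0.6, "ty": 0.4, "tz": 0, "wx": 0, "wy": 0, "wz": 0}
    - {"hand": 1, "tx": 0.33, "ty": 0.21, "tz": 0, "wx": 0, "wy": 0, "wz": 0}
    - {"hand": 1, "tx": 0, "ty": 0, "tz": 0, "wx": 0, "wy": 0, "wz": 0}
    - {"hand": 1, "tx": 0, "ty": 0, "tz": 0, "wx": 0, "wy": 0, "wz": 0}

```text
time: 10.65
tool_pos: [653.8, 255.9, 120.9]
tcp_rot: [3.141, 0.004, 0.032]
contact_force: [-0.6, 0.8, -3.4]
grip_width: 59.8
```

```bash
python3 go.py 654.6 258.5 80 2.1;python3 - <<'E'
from h import *
cv2.imwrite("pics/w8.png",capture("wrist")[:,:,::-1])
E
```

```text
t 10.65 pos [653.8 255.9 120.9] yaw [180.    0.2   1.8] F [-0.6  0.8 -3.4] w 59.8
  turn w [ 0.01  0.05 -0.06] then shift [ 0.023 -0.063  1.023]
```

View pics/w8.png

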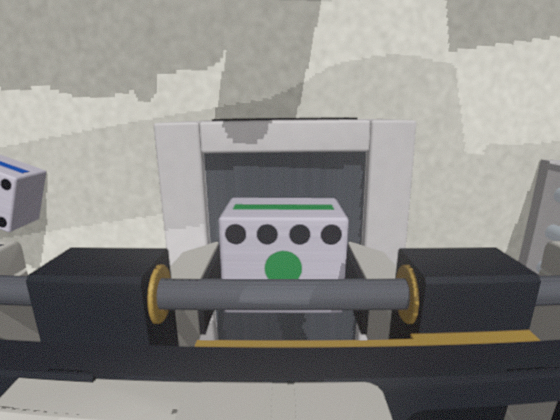

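Emit:
drive_tool:
  deltas:
    - {"hand": 1, "tx": 0.02, "ty": -0.06, "tz": 0.3, "wx": 0, "wy": 0, "wz": 0}
    - {"hand": 1, "tx": 0, "ty": 0, "tz": 0.4, "wx": 0, "wy": 0, "wz": 0}
    - {"hand": 1, "tx": 0, "ty": 0, "tz": 0.2, "wx": 0, "wy": 0, "wz": 0}
    - {"hand": 1, "tx": 0, "ty": 0, "tz": 0.1, "wx": 0, "wy": 0, "wz": 0}
    - {"hand": 1, "tx": 0, "ty": 0, "tz": 0, "wx": 0, "wy": 0, "wz": 0}

```text
time: 11.12
tool_pos: [653.4, 260.5, 81.7]
tcp_rot: [3.141, 0.003, 0.036]
contact_force: [-0.5, 0.2, -3.8]
grip_width: 59.7
```

Emit:
drive_tool:
  deltas:
    - {"hand": 1, "tx": 0, "ty": 0, "tz": 0.05, "wx": 0, "wy": 0, "wz": 0}
    - {"hand": 1, "tx": 0, "ty": 0, "tz": 0.03, "wx": 0, "wy": 0, "wz": 0}
    - {"hand": 1, "tx": 0, "ty": 0, "tz": 0, "wx": 0, "wy": 0, "wz": 0}

```text
time: 11.37
tool_pos: [654.9, 260.1, 80.7]
tcp_rot: [-3.141, -0.001, 0.035]
contact_force: [-0.4, 0.6, -2.9]
grip_width: 59.8
```

Emit:
drive_tool:
  deltas:
    - {"hand": 1, "tx": 0, "ty": 0, "tz": 0.05, "wx": 0, "wy": 0, "wz": 0}
    - {"hand": 1, "tx": 0, "ty": 0, "tz": 0, "wx": 0, "wy": 0, "wz": 0}

```text
time: 11.53
tool_pos: [654.8, 260.0, 78.3]
tcp_rot: [-3.141, -0.0, 0.035]
contact_force: [-0.2, -0.3, -3.2]
grip_width: 59.4
```

Emit:
drive_tool:
  deltas:
    - {"hand": 1, "tx": 0, "ty": 0, "tz": 0.05, "wx": 0, "wy": 0, "wz": 0}
    - {"hand": 1, "tx": 0, "ty": 0, "tz": 0, "wx": 0, "wy": 0, "wz": 0}

```text
time: 11.7
tool_pos: [655.0, 260.0, 76.7]
tcp_rot: [-3.141, -0.001, 0.035]
contact_force: [1.3, 0.1, -1.3]
grip_width: 59.8
```

Emit:
drive_tool:
  deltas:
    - {"hand": 1, "tx": 0, "ty": 0, "tz": 0.03, "wx": 0, "wy": 0, "wz": 0}
    - {"hand": -1, "tx": 0, "ty": 0, "tz": 0, "wx": 0, "wy": 0, "wz": 0}
    - {"hand": -1, "tx": 0, "ty": 0, "tz": 0, "wx": 0, "wy": 0, "wz": 0}
    - {"hand": -1, "tx": 0, "ty": 0, "tz": 0, "wx": 0, "wy": 0, "wz": 0}
    - {"hand": -1, "tx": 0, "ty": 0, "tz": 0, "wx": 0, "wy": 0, "wz": 0}
    - {"hand": -1, "tx": 0, "ty": 0, "tz": 0, "wx": 0, "wy": 0, "wz": 0}
    - {"hand": -1, "tx": 0, "ty": 0, "tz": -0.4, "wx": 0, "wy": 0, "wz": 0}
    - {"hand": -1, "tx": 0, "ty": 0, "tz": -0.8, "wx": 0, "wy": 0, "wz": 0}
    - {"hand": -1, "tx": 0, "ty": 0, "tz": -0.8, "wx": 0, "wy": 0, "wz": 0}
    - {"hand": -1, "tx": 0, "ty": 0, "tz": 0, "wx": 0, "wy": 0, "wz": 0}

```text
time: 12.53
tool_pos: [657.9, 261.0, 162.8]
tcp_rot: [-3.139, -0.012, 0.035]
contact_force: [1.4, 0.3, 2.6]
grip_width: 91.9
```

```bash
python3 go.py 401.5 259.5 20 -18;python3 - <<'E'
from h import *
cv2.imwrite("pics/w9.png",capture("wrist")[:,:,::-1])
E
```

```text
t 12.53 pos [657.9 261.  162.8] yaw [-179.8   -0.7    2. ] F [1.4 0.3 2.6] w 91.9
  turn w [-0.06 -0.13  4.  ] then shift [-6.085  2.016  3.571]
```

View pics/w9.png

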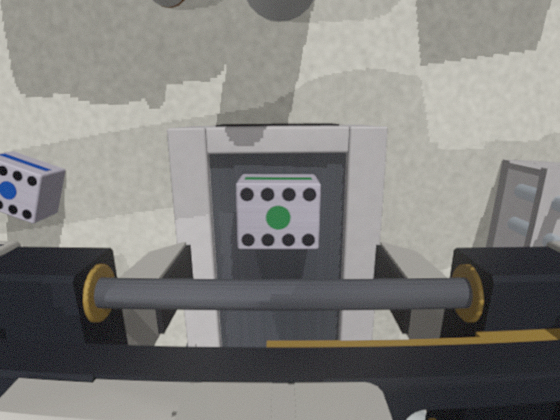

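Emit:
drive_tool:
  deltas:
    - {"hand": -1, "tx": 0, "ty": 0, "tz": 0, "wx": 0, "wy": 0, "wz": 1}
    - {"hand": -1, "tx": 0, "ty": 0, "tz": 0, "wx": 0, "wy": 0, "wz": 1}
    - {"hand": -1, "tx": 0, "ty": 0, "tz": 0, "wx": 0, "wy": 0, "wz": 1}
    - {"hand": -1, "tx": 0, "ty": 0, "tz": 0, "wx": 0, "wy": 0, "wz": 1}
    - {"hand": -1, "tx": -0.5, "ty": 0.17, "tz": 0, "wx": 0, "wy": 0, "wz": 0}
    - {"hand": -1, "tx": -0.9, "ty": 0.3, "tz": 0, "wx": 0, "wy": 0, "wz": 0}
    - {"hand": -1, "tx": -0.9, "ty": 0.3, "tz": 0, "wx": 0, "wy": 0, "wz": 0}
    - {"hand": -1, "tx": -0.9, "ty": 0.3, "tz": 0, "wx": 0, "wy": 0, "wz": 0}
    - {"hand": -1, "tx": -0.9, "ty": 0.3, "tz": 0.2, "wx": 0, "wy": 0, "wz": 0}
    - {"hand": -1, "tx": -0.9, "ty": 0.3, "tz": 0.3, "wx": 0, "wy": 0, "wz": 0}
    - {"hand": -1, "tx": -0.7, "ty": 0.23, "tz": 0.6, "wx": 0, "wy": 0, "wz": 0}
    - {"hand": -1, "tx": -0.33, "ty": 0.1, "tz": 0.7, "wx": 0, "wy": 0, "wz": 0}
    - {"hand": -1, "tx": 0, "ty": 0, "tz": 0.6, "wx": 0, "wy": 0, "wz": 0}
    - {"hand": -1, "tx": 0, "ty": 0, "tz": 0, "wx": 0, "wy": 0, "wz": 0}
    - {"hand": -1, "tx": 0, "ty": 0, "tz": 0, "wx": 0, "wy": 0, "wz": 0}

```text
time: 13.83
tool_pos: [399.9, 258.1, 58.2]
tcp_rot: [3.14, 0.002, -0.314]
contact_force: [0.5, 0.1, 0.4]
grip_width: 92.1
```

```bash
python3 go.py 401.5 259.5 2 -18;python3 - <<'E'
from h import *
cw=camera_model("wrist");im=capture("wrist");cv2.imwrite("pics/w10.png",im[:,:,::-1])
print(proj(cw,[[401.5,259.5,40]]))
E
```

```text
t 13.83 pos [399.9 258.1  58.2] yaw [ 1.799e+02  1.000e-01 -1.800e+01] F [0.5 0.1 0.4] w 92.1
  turn w [0.02 0.02 0.01] then shift [ 0.028 -0.046  1.406]
[[286.47804656 233.77860594]]
```

View pics/w10.png

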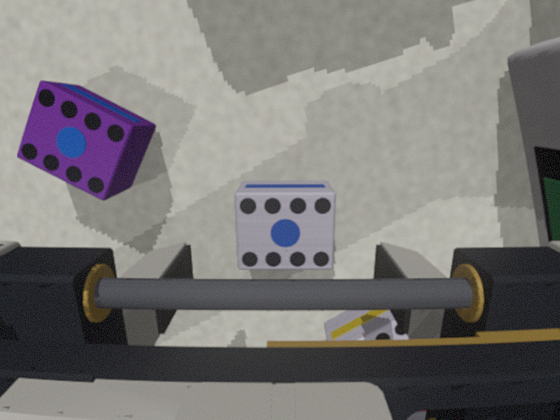

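Emit:
drive_tool:
  deltas:
    - {"hand": -1, "tx": 0.03, "ty": -0.04, "tz": 0.4, "wx": 0, "wy": 0, "wz": 0}
    - {"hand": -1, "tx": 0, "ty": 0, "tz": 0.5, "wx": 0, "wy": 0, "wz": 0}
    - {"hand": -1, "tx": 0, "ty": 0, "tz": 0.3, "wx": 0, "wy": 0, "wz": 0}
    - {"hand": -1, "tx": 0, "ty": 0, "tz": 0.15, "wx": 0, "wy": 0, "wz": 0}
    - {"hand": 1, "tx": 0, "ty": 0, "tz": 0, "wx": 0, "wy": 0, "wz": 0}
    - {"hand": 1, "tx": 0, "ty": 0, "tz": 0, "wx": 0, "wy": 0, "wz": 0}
    - {"hand": 1, "tx": 0, "ty": 0, "tz": 0, "wx": 0, "wy": 0, "wz": 0}
    - {"hand": 1, "tx": 0, "ty": 0, "tz": 0, "wx": 0, "wy": 0, "wz": 0}
    - {"hand": 1, "tx": 0, "ty": 0, "tz": 0, "wx": 0, "wy": 0, "wz": 0}
    - {"hand": 1, "tx": 0, "ty": 0, "tz": 0, "wx": 0, "wy": 0, "wz": 0}
    - {"hand": 1, "tx": 0, "ty": 0, "tz": 0, "wx": 0, "wy": 0, "wz": 0}
    - {"hand": 1, "tx": 0, "ty": 0, "tz": 0, "wx": 0, "wy": 0, "wz": 0}

```text
time: 14.88
tool_pos: [402.5, 259.7, 5.6]
tcp_rot: [-3.141, -0.001, -0.314]
contact_force: [-1.2, 0.7, 5.5]
grip_width: 59.6
```

Emit:
drive_tool:
  deltas:
    - {"hand": 1, "tx": 0, "ty": 0, "tz": -0.2, "wx": 0, "wy": 0, "wz": 0}
    - {"hand": 1, "tx": 0, "ty": 0, "tz": -0.5, "wx": 0, "wy": 0, "wz": 0}
    - {"hand": 1, "tx": 0, "ty": 0, "tz": -0.7, "wx": 0, "wy": 0, "wz": -1}
    - {"hand": 1, "tx": 0, "ty": 0, "tz": -0.7, "wx": 0, "wy": 0, "wz": -1}
    - {"hand": 1, "tx": 0, "ty": 0, "tz": -0.5, "wx": 0, "wy": 0, "wz": -1}
    - {"hand": 1, "tx": 0, "ty": 0, "tz": -0.3, "wx": 0, "wy": 0, "wz": -1}
    - {"hand": 1, "tx": 0, "ty": 0, "tz": 0, "wx": 0, "wy": 0, "wz": 0}

```text
time: 15.47
tool_pos: [403.5, 260.1, 123.8]
tcp_rot: [-3.14, -0.005, 0.038]
contact_force: [0.9, 0.4, -2.6]
grip_width: 59.7
```

```bash
python3 go.py 657.2 188.5 72 2.1
```

```text
t 15.47 pos [403.5 260.1 123.8] yaw [-179.9   -0.3    2.2] F [ 0.9  0.4 -2.6] w 59.7
  turn w [-0.02 -0.05  0.02] then shift [6.272 2.022 1.295]
```

Emit:
drive_tool:
  deltas:
    - {"hand": 1, "tx": 0.4, "ty": 0.13, "tz": 0, "wx": 0, "wy": 0, "wz": 0}
    - {"hand": 1, "tx": 0.8, "ty": 0.26, "tz": 0, "wx": 0, "wy": 0, "wz": 0}
    - {"hand": 1, "tx": 0.9, "ty": 0.29, "tz": 0, "wx": 0, "wy": 0, "wz": 0}
    - {"hand": 1, "tx": 0.9, "ty": 0.29, "tz": 0, "wx": 0, "wy": 0, "wz": 0}
    - {"hand": 1, "tx": 0.9, "ty": 0.29, "tz": 0, "wx": 0, "wy": 0, "wz": 0}
    - {"hand": 1, "tx": 0.9, "ty": 0.29, "tz": 0, "wx": 0, "wy": 0, "wz": 0}
    - {"hand": 1, "tx": 0.8, "ty": 0.26, "tz": 0, "wx": 0, "wy": 0, "wz": 0}
    - {"hand": 1, "tx": 0.4, "ty": 0.13, "tz": 0, "wx": 0, "wy": 0, "wz": 0}
    - {"hand": 1, "tx": 0.27, "ty": 0.08, "tz": 0, "wx": 0, "wy": 0, "wz": 0}
    - {"hand": 1, "tx": 0, "ty": 0, "tz": 0, "wx": 0, "wy": 0, "wz": 0}
    - {"hand": 1, "tx": 0, "ty": 0, "tz": 0, "wx": 0, "wy": 0, "wz": 0}
    - {"hand": 1, "tx": 0, "ty": 0, "tz": 0, "wx": 0, "wy": 0, "wz": 0}

```text
time: 16.47
tool_pos: [654.4, 187.9, 119.9]
tcp_rot: [3.142, 0.003, 0.034]
contact_force: [-0.4, -0.1, -2.8]
grip_width: 59.7
```

```bash
python3 go.py 657.2 188.5 70 2.1
```

```text
t 16.47 pos [654.4 187.9 119.9] yaw [180.    0.2   2. ] F [-0.4 -0.1 -2.8] w 59.7
  turn w [ 0.    0.03 -0.03] then shift [ 0.071 -0.013  1.247]
```

Emit:
drive_tool:
  deltas:
    - {"hand": 1, "tx": 0.07, "ty": -0.01, "tz": 0.4, "wx": 0, "wy": 0, "wz": 0}
    - {"hand": 1, "tx": 0, "ty": 0, "tz": 0.4, "wx": 0, "wy": 0, "wz": 0}
    - {"hand": 1, "tx": 0, "ty": 0, "tz": 0.2, "wx": 0, "wy": 0, "wz": 0}
    - {"hand": 1, "tx": 0, "ty": 0, "tz": 0.1, "wx": 0, "wy": 0, "wz": 0}
    - {"hand": 1, "tx": 0, "ty": 0, "tz": 0, "wx": 0, "wy": 0, "wz": 0}
    - {"hand": 1, "tx": 0, "ty": 0, "tz": 0.05, "wx": 0, "wy": 0, "wz": 0}
    - {"hand": 1, "tx": 0, "ty": 0, "tz": 0, "wx": 0, "wy": 0, "wz": 0}

```text
time: 17.05
tool_pos: [658.8, 188.3, 75.8]
tcp_rot: [-3.141, -0.001, 0.035]
contact_force: [0.0, 0.7, -2.4]
grip_width: 59.7
```

Emit:
drive_tool:
  deltas:
    - {"hand": 1, "tx": 0, "ty": 0, "tz": 0.04, "wx": 0, "wy": 0, "wz": 0}
    - {"hand": 1, "tx": 0, "ty": 0, "tz": 0, "wx": 0, "wy": 0, "wz": 0}

```text
time: 17.22
tool_pos: [658.7, 188.1, 73.8]
tcp_rot: [-3.141, -0.001, 0.035]
contact_force: [-0.2, -0.4, -3.5]
grip_width: 59.5
```

Emit:
drive_tool:
  deltas:
    - {"hand": 1, "tx": 0, "ty": 0, "tz": 0.05, "wx": 0, "wy": 0, "wz": 0}
    - {"hand": 1, "tx": 0, "ty": 0, "tz": 0, "wx": 0, "wy": 0, "wz": 0}

```text
time: 17.38
tool_pos: [658.4, 188.1, 71.3]
tcp_rot: [-3.142, 0.0, 0.035]
contact_force: [-0.1, -0.2, -3.2]
grip_width: 59.8
```

Emit:
drive_tool:
  deltas:
    - {"hand": 1, "tx": 0, "ty": 0, "tz": 0.04, "wx": 0, "wy": 0, "wz": 0}
    - {"hand": 1, "tx": 0, "ty": 0, "tz": 0, "wx": 0, "wy": 0, "wz": 0}

```text
time: 17.55
tool_pos: [658.6, 188.1, 70.7]
tcp_rot: [-3.142, -0.001, 0.035]
contact_force: [-2.2, -0.6, 2.9]
grip_width: 59.7
```

Emit:
drive_tool:
  deltas:
    - {"hand": -1, "tx": 0, "ty": 0, "tz": 0, "wx": 0, "wy": 0, "wz": 0}
    - {"hand": -1, "tx": 0, "ty": 0, "tz": 0, "wx": 0, "wy": 0, "wz": 0}
    - {"hand": -1, "tx": 0, "ty": 0, "tz": 0, "wx": 0, "wy": 0, "wz": 0}
    - {"hand": -1, "tx": 0, "ty": 0, "tz": 0, "wx": 0, "wy": 0, "wz": 0}
    - {"hand": -1, "tx": 0, "ty": 0, "tz": 0, "wx": 0, "wy": 0, "wz": 0}
    - {"hand": -1, "tx": 0, "ty": 0, "tz": -0.4, "wx": 0, "wy": 0, "wz": 0}
    - {"hand": -1, "tx": 0, "ty": 0, "tz": -0.8, "wx": 0, "wy": 0, "wz": 0}
    - {"hand": -1, "tx": 0, "ty": 0, "tz": -0.8, "wx": 0, "wy": 0, "wz": -0.8}
    - {"hand": -1, "tx": 0, "ty": 0, "tz": 0, "wx": 0, "wy": 0, "wz": -0.8}
    - {"hand": -1, "tx": 0, "ty": 0, "tz": 0, "wx": 0, "wy": 0, "wz": -0.8}
    - {"hand": -1, "tx": 0, "ty": 0, "tz": 0, "wx": 0, "wy": 0, "wz": 0}

```text
time: 18.47
tool_pos: [658.7, 188.2, 150.6]
tcp_rot: [3.142, -0.001, 0.247]
contact_force: [0.1, 0.1, -0.9]
grip_width: 91.7
```

```bash
python3 - <<'E'
from h import *
im=capture("side");cv2.imwrite("pics/s11.png",im[:,:,::-1]);cs=camera_model("side")
for k,h in dict(red=(172,8),yellow=(20,32)).items():
    m=mask(im,*h,s=80);n,l,st,c=cv2.connectedComponentsWithStats(m)
    print(k,[(c[i].round(1).tolist(),st[i,4],cast(cs,[c[i]],40)[0,:2].round(0)) for i in range(1,n) if st[i,4]>8 and 180<c[i][0]<300 and 170<c[i][1]<260])
E
python3 go.py 437.7 149.2 55 14
```

```text
red [([248.0, 229.7], np.int32(26), array([440.,  57.])), ([250.4, 240.8], np.int32(43), array([426.,  19.]))]
yellow [([230.8, 210.0], np.int32(23), array([438., 149.])), ([237.7, 218.6], np.int32(32), array([437., 108.]))]
t 18.52 pos [658.4 188.1 149.8] yaw [-180.    -0.    13.9] F [ 0.4  0.1 -1.3] w 91.8
  turn w [-0.   -0.   -0.01] then shift [-5.59  -0.391  2.371]
```

View pics/s11.png

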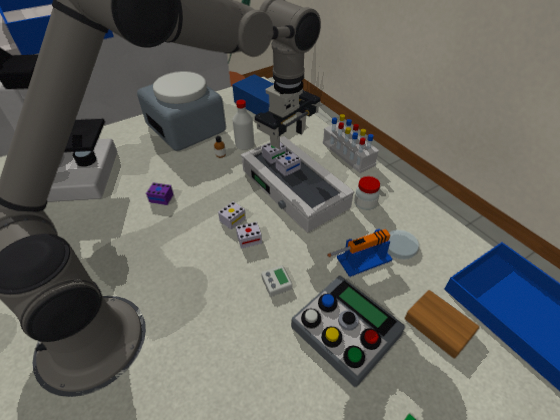

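Emit:
drive_tool:
  deltas:
    - {"hand": -1, "tx": -0.4, "ty": -0.03, "tz": 0, "wx": 0, "wy": 0, "wz": 0}
    - {"hand": -1, "tx": -0.9, "ty": -0.06, "tz": 0, "wx": 0, "wy": 0, "wz": 0}
    - {"hand": -1, "tx": -0.9, "ty": -0.06, "tz": 0, "wx": 0, "wy": 0, "wz": 0}
    - {"hand": -1, "tx": -0.9, "ty": -0.06, "tz": 0.2, "wx": 0, "wy": 0, "wz": 0}
    - {"hand": -1, "tx": -0.9, "ty": -0.06, "tz": 0.4, "wx": 0, "wy": 0, "wz": 0}
    - {"hand": -1, "tx": -0.9, "ty": -0.06, "tz": 0.4, "wx": 0, "wy": 0, "wz": 0}
    - {"hand": -1, "tx": -0.5, "ty": -0.04, "tz": 0.7, "wx": 0, "wy": 0, "wz": 0}
    - {"hand": -1, "tx": -0.2, "ty": -0.02, "tz": 0.6, "wx": 0, "wy": 0, "wz": 0}
    - {"hand": -1, "tx": 0, "ty": 0, "tz": 0, "wx": 0, "wy": 0, "wz": 0}
    - {"hand": -1, "tx": 0, "ty": 0, "tz": 0, "wx": 0, "wy": 0, "wz": 0}
    - {"hand": -1, "tx": 0, "ty": 0, "tz": 0, "wx": 0, "wy": 0, "wz": 0}

```text
time: 19.43
tool_pos: [439.3, 149.3, 58.9]
tcp_rot: [3.142, -0.002, 0.244]
contact_force: [0.5, 0.8, 0.2]
grip_width: 91.8
```

```bash
python3 go.py 437.7 149.2 6 14;python3 - <<'E'
from h import *
cw=camera_model("wrist");im=capture("wrist");cv2.imwrite("pics/w12.png",im[:,:,::-1])
E
```

```text
t 19.43 pos [439.3 149.3  58.9] yaw [ 1.8e+02 -1.0e-01  1.4e+01] F [0.5 0.8 0.2] w 91.8
  turn w [ 0.   -0.03 -0.01] then shift [-0.04  -0.008  1.321]
```

View pics/w12.png

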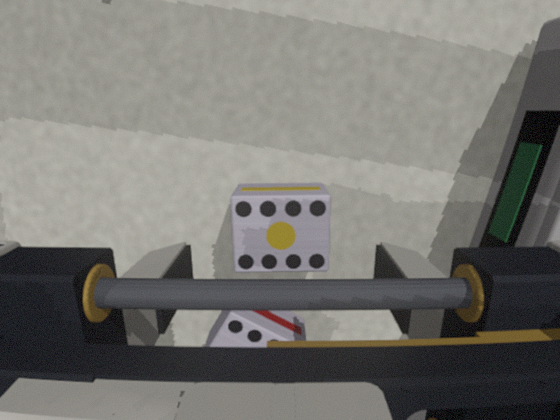

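Emit:
drive_tool:
  deltas:
    - {"hand": -1, "tx": -0.04, "ty": 0, "tz": 0.4, "wx": 0, "wy": 0, "wz": 0}
    - {"hand": -1, "tx": 0, "ty": 0, "tz": 0.5, "wx": 0, "wy": 0, "wz": 0}
    - {"hand": -1, "tx": 0, "ty": 0, "tz": 0.25, "wx": 0, "wy": 0, "wz": 0}
    - {"hand": -1, "tx": 0, "ty": 0, "tz": 0.12, "wx": 0, "wy": 0, "wz": 0}
    - {"hand": 1, "tx": 0, "ty": 0, "tz": 0, "wx": 0, "wy": 0, "wz": 0}
    - {"hand": 1, "tx": 0, "ty": 0, "tz": 0, "wx": 0, "wy": 0, "wz": 0}
    - {"hand": 1, "tx": 0, "ty": 0, "tz": 0, "wx": 0, "wy": 0, "wz": 0}
    - {"hand": 1, "tx": 0, "ty": 0, "tz": 0, "wx": 0, "wy": 0, "wz": 0}
    - {"hand": 1, "tx": 0, "ty": 0, "tz": 0, "wx": 0, "wy": 0, "wz": 0}
    - {"hand": 1, "tx": 0, "ty": 0, "tz": 0, "wx": 0, "wy": 0, "wz": 0}
    - {"hand": 1, "tx": 0, "ty": 0, "tz": 0, "wx": 0, "wy": 0, "wz": 0}
    - {"hand": 1, "tx": 0, "ty": 0, "tz": 0, "wx": 0, "wy": 0, "wz": 0}

```text
time: 20.48
tool_pos: [436.7, 148.7, 7.7]
tcp_rot: [3.142, -0.002, 0.245]
contact_force: [0.1, -0.4, 6.4]
grip_width: 59.6
```

Emit:
drive_tool:
  deltas:
    - {"hand": 1, "tx": 0, "ty": 0, "tz": -0.2, "wx": 0, "wy": 0, "wz": 0}
    - {"hand": 1, "tx": 0, "ty": 0, "tz": -0.5, "wx": 0, "wy": 0, "wz": 0}
    - {"hand": 1, "tx": 0, "ty": 0, "tz": -0.7, "wx": 0, "wy": 0, "wz": 0.8}
    - {"hand": 1, "tx": 0, "ty": 0, "tz": -0.7, "wx": 0, "wy": 0, "wz": 0.8}
    - {"hand": 1, "tx": 0, "ty": 0, "tz": -0.5, "wx": 0, "wy": 0, "wz": 0.8}
    - {"hand": 1, "tx": 0, "ty": 0, "tz": -0.3, "wx": 0, "wy": 0, "wz": 0}
    - {"hand": 1, "tx": 0, "ty": 0, "tz": 0, "wx": 0, "wy": 0, "wz": 0}

```text
time: 21.07
tool_pos: [436.8, 148.8, 125.5]
tcp_rot: [-3.141, -0.004, 0.035]
contact_force: [0.7, 0.7, -2.8]
grip_width: 60.0
```

```bash
python3 go.py 659.8 118.5 72 2.1
```

```text
t 21.07 pos [436.8 148.8 125.5] yaw [-180.    -0.2    2. ] F [ 0.7  0.7 -2.8] w 60.0
  turn w [-0.01 -0.05 -0.01] then shift [5.544 0.961 1.337]
```

Emit:
drive_tool:
  deltas:
    - {"hand": 1, "tx": 0.4, "ty": 0.07, "tz": 0, "wx": 0, "wy": 0, "wz": 0}
    - {"hand": 1, "tx": 0.8, "ty": 0.14, "tz": 0, "wx": 0, "wy": 0, "wz": 0}
    - {"hand": 1, "tx": 0.9, "ty": 0.16, "tz": 0, "wx": 0, "wy": 0, "wz": 0}
    - {"hand": 1, "tx": 0.9, "ty": 0.16, "tz": 0, "wx": 0, "wy": 0, "wz": 0}
    - {"hand": 1, "tx": 0.9, "ty": 0.16, "tz": 0, "wx": 0, "wy": 0, "wz": 0}
    - {"hand": 1, "tx": 0.8, "ty": 0.14, "tz": 0, "wx": 0, "wy": 0, "wz": 0}
    - {"hand": 1, "tx": 0.6, "ty": 0.1, "tz": 0, "wx": 0, "wy": 0, "wz": 0}
    - {"hand": 1, "tx": 0.25, "ty": 0.04, "tz": 0, "wx": 0, "wy": 0, "wz": 0}
    - {"hand": 1, "tx": 0, "ty": 0, "tz": 0, "wx": 0, "wy": 0, "wz": 0}
    - {"hand": 1, "tx": 0, "ty": 0, "tz": 0, "wx": 0, "wy": 0, "wz": 0}
    - {"hand": 1, "tx": 0, "ty": 0, "tz": 0, "wx": 0, "wy": 0, "wz": 0}

```text
time: 21.98
tool_pos: [657.5, 117.8, 121.7]
tcp_rot: [-3.141, 0.003, 0.036]
contact_force: [0.2, 0.2, -2.7]
grip_width: 59.7
```

```bash
python3 go.py 659.8 118.5 72 2.1
```

```text
t 21.98 pos [657.5 117.8 121.7] yaw [-180.     0.2    2. ] F [ 0.2  0.2 -2.7] w 59.7
  turn w [-0.    0.04 -0.01] then shift [ 0.059 -0.015  1.243]
```

Emit:
drive_tool:
  deltas:
    - {"hand": 1, "tx": 0.06, "ty": -0.01, "tz": 0.4, "wx": 0, "wy": 0, "wz": 0}
    - {"hand": 1, "tx": 0, "ty": 0, "tz": 0.4, "wx": 0, "wy": 0, "wz": 0}
    - {"hand": 1, "tx": 0, "ty": 0, "tz": 0.2, "wx": 0, "wy": 0, "wz": 0}
    - {"hand": 1, "tx": 0, "ty": 0, "tz": 0.1, "wx": 0, "wy": 0, "wz": 0}
    - {"hand": 1, "tx": 0, "ty": 0, "tz": 0.05, "wx": 0, "wy": 0, "wz": 0}
    - {"hand": 1, "tx": 0, "ty": 0, "tz": 0, "wx": 0, "wy": 0, "wz": 0}

```text
time: 22.48
tool_pos: [661.2, 118.3, 77.2]
tcp_rot: [-3.141, 0.0, 0.035]
contact_force: [-0.0, -0.7, -2.9]
grip_width: 59.7
```

Emit:
drive_tool:
  deltas:
    - {"hand": 1, "tx": 0, "ty": 0, "tz": 0.05, "wx": 0, "wy": 0, "wz": 0}
    - {"hand": 1, "tx": 0, "ty": 0, "tz": 0, "wx": 0, "wy": 0, "wz": 0}

```text
time: 22.65
tool_pos: [661.7, 118.2, 75.6]
tcp_rot: [-3.141, -0.001, 0.035]
contact_force: [-0.4, -0.6, -3.4]
grip_width: 59.6
```

Emit:
drive_tool:
  deltas:
    - {"hand": 1, "tx": 0, "ty": 0, "tz": 0.04, "wx": 0, "wy": 0, "wz": 0}
    - {"hand": 1, "tx": 0, "ty": 0, "tz": 0, "wx": 0, "wy": 0, "wz": 0}

```text
time: 22.82
tool_pos: [661.5, 118.1, 73.6]
tcp_rot: [-3.142, -0.0, 0.035]
contact_force: [0.3, 0.7, -2.3]
grip_width: 59.4
```

Emit:
drive_tool:
  deltas:
    - {"hand": 1, "tx": 0, "ty": 0, "tz": 0.05, "wx": 0, "wy": 0, "wz": 0}
    - {"hand": 1, "tx": 0, "ty": 0, "tz": 0, "wx": 0, "wy": 0, "wz": 0}

```text
time: 22.98
tool_pos: [661.7, 118.2, 72.7]
tcp_rot: [-3.141, -0.001, 0.035]
contact_force: [-3.2, -1.7, 3.9]
grip_width: 60.0
```

Emit:
drive_tool:
  deltas:
    - {"hand": -1, "tx": 0, "ty": 0, "tz": 0, "wx": 0, "wy": 0, "wz": 0}
    - {"hand": -1, "tx": 0, "ty": 0, "tz": 0, "wx": 0, "wy": 0, "wz": 0}
    - {"hand": -1, "tx": 0, "ty": 0, "tz": 0, "wx": 0, "wy": 0, "wz": 0}
    - {"hand": -1, "tx": 0, "ty": 0, "tz": 0, "wx": 0, "wy": 0, "wz": 0}
    - {"hand": -1, "tx": 0, "ty": 0, "tz": 0, "wx": 0, "wy": 0, "wz": 0}
    - {"hand": -1, "tx": 0, "ty": 0, "tz": -0.4, "wx": 0, "wy": 0, "wz": 0}
    - {"hand": -1, "tx": 0, "ty": 0, "tz": -0.8, "wx": 0, "wy": 0, "wz": 0}
    - {"hand": -1, "tx": 0, "ty": 0, "tz": -0.8, "wx": 0, "wy": 0, "wz": 0.9}
    - {"hand": -1, "tx": 0, "ty": 0, "tz": 0, "wx": 0, "wy": 0, "wz": 1}
    - {"hand": -1, "tx": 0, "ty": 0, "tz": 0, "wx": 0, "wy": 0, "wz": 1}
    - {"hand": -1, "tx": 0, "ty": 0, "tz": 0, "wx": 0, "wy": 0, "wz": 0.87}
    - {"hand": -1, "tx": 0, "ty": 0, "tz": 0, "wx": 0, "wy": 0, "wz": 0}

```text
time: 23.98
tool_pos: [661.5, 118.1, 151.6]
tcp_rot: [-3.141, -0.0, -0.296]
contact_force: [-0.0, -0.1, 0.2]
grip_width: 91.9
```

```bash
python3 go.py 440.2 57.2 55 -16.8
```

```text
t 23.98 pos [661.5 118.1 151.6] yaw [-180.   -0.  -17.] F [-0.  -0.1  0.2] w 91.9
  turn w [-0.   -0.   -0.04] then shift [-4.856  3.057  2.414]
```

Emit:
drive_tool:
  deltas:
    - {"hand": -1, "tx": -0.4, "ty": 0.25, "tz": 0, "wx": 0, "wy": 0, "wz": 0}
    - {"hand": -1, "tx": -0.8, "ty": 0.5, "tz": 0, "wx": 0, "wy": 0, "wz": 0}
    - {"hand": -1, "tx": -0.8, "ty": 0.5, "tz": 0, "wx": 0, "wy": 0, "wz": 0}
    - {"hand": -1, "tx": -0.8, "ty": 0.5, "tz": 0.1, "wx": 0, "wy": 0, "wz": 0}
    - {"hand": -1, "tx": -0.8, "ty": 0.5, "tz": 0.3, "wx": 0, "wy": 0, "wz": 0}
    - {"hand": -1, "tx": -0.7, "ty": 0.45, "tz": 0.5, "wx": 0, "wy": 0, "wz": 0}
    - {"hand": -1, "tx": -0.4, "ty": 0.25, "tz": 0.8, "wx": 0, "wy": 0, "wz": 0}
    - {"hand": -1, "tx": -0.16, "ty": 0.1, "tz": 0.7, "wx": 0, "wy": 0, "wz": 0}
    - {"hand": -1, "tx": 0, "ty": 0, "tz": 0, "wx": 0, "wy": 0, "wz": 0}
    - {"hand": -1, "tx": 0, "ty": 0, "tz": 0, "wx": 0, "wy": 0, "wz": 0}
    - {"hand": -1, "tx": 0, "ty": 0, "tz": 0, "wx": 0, "wy": 0, "wz": 0}

```text
time: 24.9
tool_pos: [442.1, 57.7, 56.7]
tcp_rot: [-3.141, -0.003, -0.293]
contact_force: [-0.3, 0.1, 0.2]
grip_width: 91.8
```

```bash
python3 go.py 440.2 57.2 9 -16.8;python3 - <<'E'
from h import *
cw=camera_model("wrist");im=capture("wrist");cv2.imwrite("pics/w13.png",im[:,:,::-1])
E
```

```text
t 24.9 pos [442.1  57.7  56.7] yaw [-180.    -0.2  -16.8] F [-0.3  0.1  0.2] w 91.8
  turn w [-0.01 -0.03  0.01] then shift [-0.043  0.025  1.192]
```

View pics/w13.png

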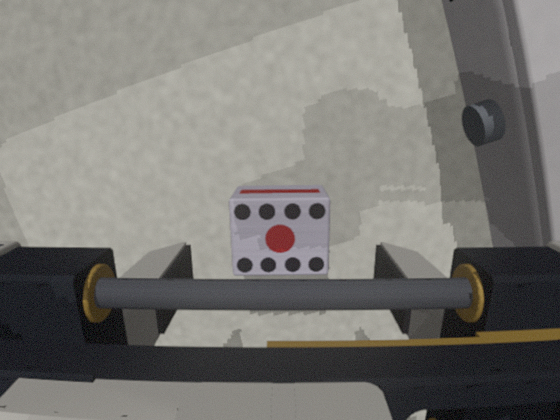

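Emit:
drive_tool:
  deltas:
    - {"hand": -1, "tx": -0.04, "ty": 0.02, "tz": 0.4, "wx": 0, "wy": 0, "wz": 0}
    - {"hand": -1, "tx": 0, "ty": 0, "tz": 0.5, "wx": 0, "wy": 0, "wz": 0}
    - {"hand": -1, "tx": 0, "ty": 0, "tz": 0.2, "wx": 0, "wy": 0, "wz": 0}
    - {"hand": -1, "tx": 0, "ty": 0, "tz": 0.08, "wx": 0, "wy": 0, "wz": 0}
    - {"hand": 1, "tx": 0, "ty": 0, "tz": 0, "wx": 0, "wy": 0, "wz": 0}
    - {"hand": 1, "tx": 0, "ty": 0, "tz": 0, "wx": 0, "wy": 0, "wz": 0}
    - {"hand": 1, "tx": 0, "ty": 0, "tz": 0, "wx": 0, "wy": 0, "wz": 0}
    - {"hand": 1, "tx": 0, "ty": 0, "tz": 0, "wx": 0, "wy": 0, "wz": 0}
    - {"hand": 1, "tx": 0, "ty": 0, "tz": 0, "wx": 0, "wy": 0, "wz": 0}
    - {"hand": 1, "tx": 0, "ty": 0, "tz": 0, "wx": 0, "wy": 0, "wz": 0}
    - {"hand": 1, "tx": 0, "ty": 0, "tz": 0, "wx": 0, "wy": 0, "wz": 0}
    - {"hand": 1, "tx": 0, "ty": 0, "tz": 0, "wx": 0, "wy": 0, "wz": 0}

```text
time: 25.95
tool_pos: [439.0, 57.3, 8.7]
tcp_rot: [-3.141, -0.002, -0.294]
contact_force: [-0.1, -0.7, 5.4]
grip_width: 59.7
```

Emit:
drive_tool:
  deltas:
    - {"hand": 1, "tx": 0, "ty": 0, "tz": -0.2, "wx": 0, "wy": 0, "wz": 0}
    - {"hand": 1, "tx": 0, "ty": 0, "tz": -0.5, "wx": 0, "wy": 0, "wz": 0}
    - {"hand": 1, "tx": 0, "ty": 0, "tz": -0.7, "wx": 0, "wy": 0, "wz": -0.95}
    - {"hand": 1, "tx": 0, "ty": 0, "tz": -0.7, "wx": 0, "wy": 0, "wz": -0.95}
    - {"hand": 1, "tx": 0, "ty": 0, "tz": -0.5, "wx": 0, "wy": 0, "wz": -0.95}
    - {"hand": 1, "tx": 0, "ty": 0, "tz": -0.3, "wx": 0, "wy": 0, "wz": -0.95}
    - {"hand": 1, "tx": 0, "ty": 0, "tz": 0, "wx": 0, "wy": 0, "wz": 0}

```text
time: 26.53
tool_pos: [439.2, 57.4, 126.6]
tcp_rot: [3.141, -0.004, 0.041]
contact_force: [0.7, -0.3, -3.4]
grip_width: 59.6
```

```bash
python3 go.py 662.4 48.5 72 2.1
```

```text
t 26.53 pos [439.2  57.4 126.6] yaw [180.   -0.2   2.3] F [ 0.7 -0.3 -3.4] w 59.6
  turn w [ 0.   -0.04  0.05] then shift [5.567 0.426 1.364]
```

Emit:
drive_tool:
  deltas:
    - {"hand": 1, "tx": 0.4, "ty": 0.03, "tz": 0, "wx": 0, "wy": 0, "wz": 0}
    - {"hand": 1, "tx": 0.8, "ty": 0.06, "tz": 0, "wx": 0, "wy": 0, "wz": 0}
    - {"hand": 1, "tx": 0.9, "ty": 0.07, "tz": 0, "wx": 0, "wy": 0, "wz": 0}
    - {"hand": 1, "tx": 0.9, "ty": 0.07, "tz": 0, "wx": 0, "wy": 0, "wz": 0}
    - {"hand": 1, "tx": 0.9, "ty": 0.07, "tz": 0, "wx": 0, "wy": 0, "wz": 0}
    - {"hand": 1, "tx": 0.8, "ty": 0.06, "tz": 0, "wx": 0, "wy": 0, "wz": 0}
    - {"hand": 1, "tx": 0.6, "ty": 0.04, "tz": 0, "wx": 0, "wy": 0, "wz": 0}
    - {"hand": 1, "tx": 0.31, "ty": 0.02, "tz": 0, "wx": 0, "wy": 0, "wz": 0}
    - {"hand": 1, "tx": 0, "ty": 0, "tz": 0, "wx": 0, "wy": 0, "wz": 0}
    - {"hand": 1, "tx": 0, "ty": 0, "tz": 0, "wx": 0, "wy": 0, "wz": 0}
    - {"hand": 1, "tx": 0, "ty": 0, "tz": 0, "wx": 0, "wy": 0, "wz": 0}

```text
time: 27.45
tool_pos: [661.5, 49.2, 122.7]
tcp_rot: [-3.141, 0.004, 0.037]
contact_force: [0.8, 0.5, -4.3]
grip_width: 59.2
```

```bash
python3 go.py 662.4 48.5 74 2.1
```

```text
t 27.45 pos [661.5  49.2 122.7] yaw [-180.     0.2    2.1] F [ 0.8  0.5 -4.3] w 59.2
  turn w [-0.    0.04  0.  ] then shift [0.021 0.018 1.218]
```

Emit:
drive_tool:
  deltas:
    - {"hand": 1, "tx": 0.02, "ty": 0.01, "tz": 0.4, "wx": 0, "wy": 0, "wz": 0}
    - {"hand": 1, "tx": 0, "ty": 0, "tz": 0.4, "wx": 0, "wy": 0, "wz": 0}
    - {"hand": 1, "tx": 0, "ty": 0, "tz": 0.2, "wx": 0, "wy": 0, "wz": 0}
    - {"hand": 1, "tx": 0, "ty": 0, "tz": 0.1, "wx": 0, "wy": 0, "wz": 0}
    - {"hand": 1, "tx": 0, "ty": 0, "tz": 0.05, "wx": 0, "wy": 0, "wz": 0}
    - {"hand": 1, "tx": 0, "ty": 0, "tz": 0, "wx": 0, "wy": 0, "wz": 0}

```text
time: 27.95
tool_pos: [663.8, 48.7, 78.4]
tcp_rot: [-3.141, 0.0, 0.038]
contact_force: [-0.1, 0.2, -3.9]
grip_width: 59.9
```

Emit:
drive_tool:
  deltas:
    - {"hand": 1, "tx": 0, "ty": 0, "tz": 0.05, "wx": 0, "wy": 0, "wz": 0}
    - {"hand": 1, "tx": 0, "ty": 0, "tz": 0, "wx": 0, "wy": 0, "wz": 0}

```text
time: 28.12
tool_pos: [664.3, 48.7, 76.8]
tcp_rot: [3.142, -0.001, 0.038]
contact_force: [0.7, -0.6, -3.0]
grip_width: 59.8
```

Emit:
drive_tool:
  deltas:
    - {"hand": 1, "tx": 0, "ty": 0, "tz": 0.04, "wx": 0, "wy": 0, "wz": 0}
    - {"hand": 1, "tx": 0, "ty": 0, "tz": 0, "wx": 0, "wy": 0, "wz": 0}

```text
time: 28.28
tool_pos: [664.0, 48.7, 74.7]
tcp_rot: [-3.142, -0.0, 0.038]
contact_force: [0.3, -0.1, -4.1]
grip_width: 59.8
```

Emit:
drive_tool:
  deltas:
    - {"hand": 1, "tx": 0, "ty": 0, "tz": 0.04, "wx": 0, "wy": 0, "wz": 0}
    - {"hand": 1, "tx": 0, "ty": 0, "tz": 0, "wx": 0, "wy": 0, "wz": 0}

```text
time: 28.45
tool_pos: [664.3, 48.6, 73.8]
tcp_rot: [3.142, -0.001, 0.038]
contact_force: [-1.3, 0.8, 1.7]
grip_width: 59.8
```

Emit:
drive_tool:
  deltas:
    - {"hand": -1, "tx": 0, "ty": 0, "tz": 0, "wx": 0, "wy": 0, "wz": 0}
    - {"hand": -1, "tx": 0, "ty": 0, "tz": 0, "wx": 0, "wy": 0, "wz": 0}
    - {"hand": -1, "tx": 0, "ty": 0, "tz": 0, "wx": 0, "wy": 0, "wz": 0}
    - {"hand": -1, "tx": 0, "ty": 0, "tz": 0, "wx": 0, "wy": 0, "wz": 0}
    - {"hand": -1, "tx": 0, "ty": 0, "tz": 0, "wx": 0, "wy": 0, "wz": 0}
    - {"hand": -1, "tx": 0, "ty": 0, "tz": -0.4, "wx": 0, "wy": 0, "wz": 0}
    - {"hand": -1, "tx": 0, "ty": 0, "tz": -0.8, "wx": 0, "wy": 0, "wz": 0}
    - {"hand": 1, "tx": -0.3, "ty": 0, "tz": -0.8, "wx": 0, "wy": 0, "wz": -0.8}
    - {"hand": 1, "tx": -0.8, "ty": 0, "tz": 0, "wx": 0, "wy": 0, "wz": -0.9}
    - {"hand": 1, "tx": -0.9, "ty": 0, "tz": 0, "wx": 0, "wy": 0, "wz": 0}
    - {"hand": 1, "tx": -0.9, "ty": 0, "tz": 0, "wx": 0, "wy": 0, "wz": 0}
    - {"hand": 1, "tx": -0.9, "ty": 0, "tz": 0, "wx": 0, "wy": 0, "wz": 0}
    - {"hand": 1, "tx": -0.9, "ty": 0, "tz": 0, "wx": 0, "wy": 0, "wz": 0}
    - {"hand": 1, "tx": -0.5, "ty": 0, "tz": 0, "wx": 0, "wy": 0, "wz": 0}
    - {"hand": 1, "tx": 0, "ty": 0, "tz": 0, "wx": 0, "wy": 0, "wz": 0}

```text
time: 29.7
tool_pos: [455.2, 14.2, 153.3]
tcp_rot: [-3.141, 0.002, 0.186]
contact_force: [-0.2, 0.0, -0.2]
grip_width: 43.2
```

```bash
python3 - <<'E'
from h import *
im=capture("top");cm=camera_model("top");cv2.imwrite("pics/t14.png",im[:,:,::-1])
si=capture("side");cs=camera_model("side");cv2.imwrite("pics/s14.png",si[:,:,::-1])
for nm,I,C,box in(("top",im,cm,(360,195,440,255)),("side",si,cs,(295,275,400,375))):
  for k,h in dict(red=(172,8),yellow=(20,32),green=(45,85),blue=(105,122)).items():
    m=mask(I,*h,s=80);n,l,st,c=cv2.connectedComponentsWithStats(m)
    for i in range(1,n):
      if st[i,4]>40 and box[0]<c[i][0]<box[2] and box[1]<c[i][1]<box[3]: print(nm,k,c[i].round(1),st[i,4],cast(C,[c[i]],63)[0,:2].round(1))
print([cast(cs,[p],63)[0,:2].round(1) for p in((311,318),(348.5,318.5))])
crop(im,160,120,460,270,2.6,"pics/t14c.png"); crop(si,240,120,400,380,2.2,"pics/s14c.png")
E
python3 go.py 419 -250 100 10.6
```

```text
top red [419.8 217.5] 93 [ 495.4 -359.4]
top yellow [404. 240.] 100 [ 431.3 -310.6]
top green [394.  204.9] 387 [ 533.4 -288.2]
top green [424.6 236.2] 82 [ 441.4 -369.2]
top blue [379.  225.5] 78 [ 474.1 -241.9]
side red [370.8 336.1] 153 [ 495.1 -361.5]
side yellow [331.9 333.8] 153 [ 430.7 -312.5]
side green [363.  306.7] 693 [ 528.3 -300.9]
side green [354.3 353.9] 159 [ 441.2 -371.2]
side blue [327.6 300. ] 126 [ 473.5 -244.1]
[array([ 416.2, -258.9]), array([ 482.8, -305. ])]
t 29.8 pos [459.4  14.3 153.7] yaw [ 1.80e+02 -1.00e-01  1.06e+01] F [0.7 0.4 0.9] w 35.0
  turn w [ 0.01 -0.02  0.01] then shift [-2.207  6.308  1.343]
```

View pics/t14c.png

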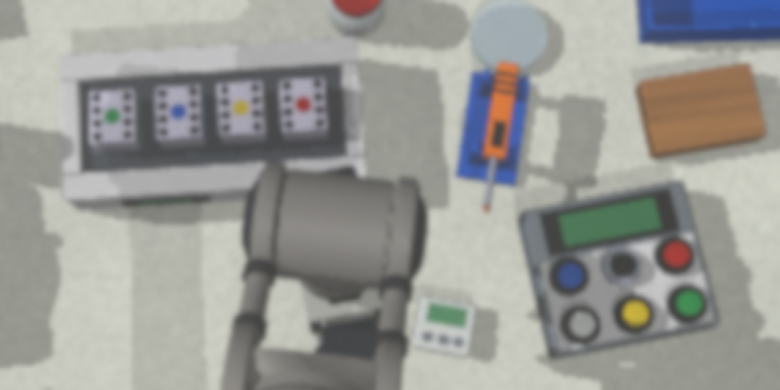

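View pics/s14c.png

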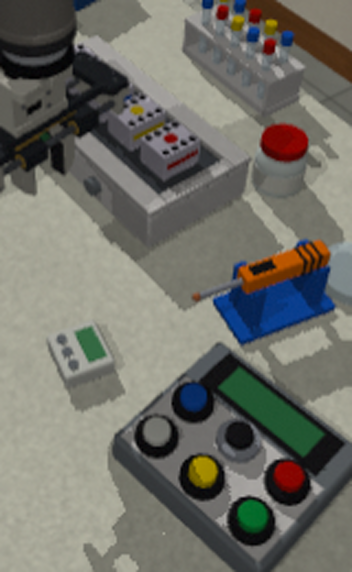

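Emit:
drive_tool:
  deltas:
    - {"hand": 1, "tx": -0.2, "ty": 0.5, "tz": 0, "wx": 0, "wy": 0, "wz": 0}
    - {"hand": 1, "tx": -0.3, "ty": 0.9, "tz": 0, "wx": 0, "wy": 0, "wz": 0}
    - {"hand": 1, "tx": -0.3, "ty": 0.9, "tz": 0, "wx": 0, "wy": 0, "wz": 0}
    - {"hand": 1, "tx": -0.3, "ty": 0.9, "tz": 0, "wx": 0, "wy": 0, "wz": 0}
    - {"hand": 1, "tx": -0.3, "ty": 0.9, "tz": 0, "wx": 0, "wy": 0, "wz": 0}
    - {"hand": 1, "tx": -0.3, "ty": 0.9, "tz": 0, "wx": 0, "wy": 0, "wz": 0}
    - {"hand": 1, "tx": -0.3, "ty": 0.9, "tz": 0.4, "wx": 0, "wy": 0, "wz": 0}
    - {"hand": 1, "tx": -0.17, "ty": 0.4, "tz": 0.6, "wx": 0, "wy": 0, "wz": 0}
    - {"hand": 1, "tx": 0, "ty": 0, "tz": 0.5, "wx": 0, "wy": 0, "wz": 0}
    - {"hand": 1, "tx": 0, "ty": 0, "tz": 0, "wx": 0, "wy": 0, "wz": 0}
    - {"hand": 1, "tx": 0, "ty": 0, "tz": 0, "wx": 0, "wy": 0, "wz": 0}
    - {"hand": 1, "tx": 0, "ty": 0, "tz": 0, "wx": 0, "wy": 0, "wz": 0}

```text
time: 30.8
tool_pos: [421.6, -249.4, 93.8]
tcp_rot: [3.141, -0.001, 0.187]
contact_force: [0.4, -0.4, 0.7]
grip_width: 0.3
```

```bash
python3 - <<'E'
from h import *
si=capture("side");crop(si,240,220,420,380,4,"pics/s15.png");w=capture("wrist");cv2.imwrite("pics/w15.png",w[:,:,::-1])
E
python3 go.py 420.7 -253 50 10.6
```

```text
t 30.9 pos [ 421.7 -249.3   94.3] yaw [ 1.799e+02 -1.000e-01  1.070e+01] F [0.5 0.3 0.9] w 0.3
  turn w [ 0.02 -0.02  0.03] then shift [-0.04   0.086  1.107]
```

View pics/s15.png

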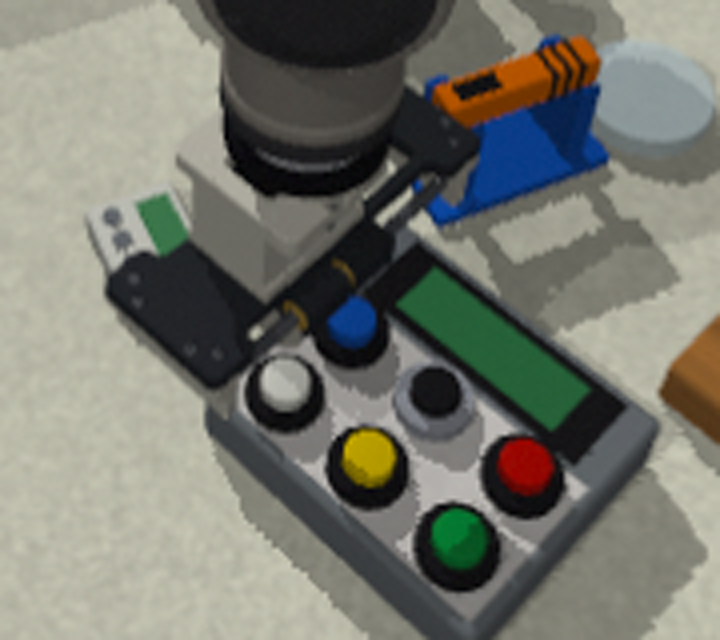

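View pics/w15.png

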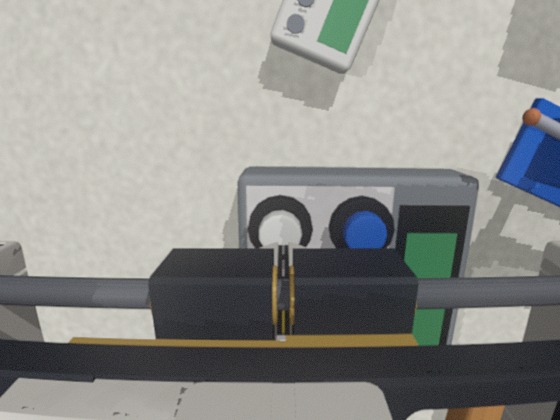

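Emit:
drive_tool:
  deltas:
    - {"hand": 1, "tx": -0.04, "ty": 0.08, "tz": 0.4, "wx": 0, "wy": 0, "wz": 0}
    - {"hand": 1, "tx": 0, "ty": 0, "tz": 0.4, "wx": 0, "wy": 0, "wz": 0}
    - {"hand": 1, "tx": 0, "ty": 0, "tz": 0.15, "wx": 0, "wy": 0, "wz": 0}
    - {"hand": 1, "tx": 0, "ty": 0, "tz": 0, "wx": 0, "wy": 0, "wz": 0}
    - {"hand": 1, "tx": 0, "ty": 0, "tz": 0, "wx": 0, "wy": 0, "wz": 0}

```text
time: 31.32
tool_pos: [419.9, -252.7, 55.7]
tcp_rot: [3.141, -0.001, 0.187]
contact_force: [0.5, 0.2, 0.1]
grip_width: 0.6
```

Emit:
drive_tool:
  deltas:
    - {"hand": 1, "tx": 0, "ty": 0, "tz": 0.05, "wx": 0, "wy": 0, "wz": 0}
    - {"hand": 1, "tx": 0, "ty": 0, "tz": 0, "wx": 0, "wy": 0, "wz": 0}

```text
time: 31.48
tool_pos: [419.9, -252.9, 53.7]
tcp_rot: [3.141, -0.001, 0.187]
contact_force: [-0.4, -0.2, 0.4]
grip_width: 0.5
```

Emit:
drive_tool:
  deltas:
    - {"hand": 1, "tx": 0, "ty": 0, "tz": 0.05, "wx": 0, "wy": 0, "wz": 0}
    - {"hand": 1, "tx": 0, "ty": 0, "tz": 0, "wx": 0, "wy": 0, "wz": 0}

```text
time: 31.65
tool_pos: [419.5, -252.8, 51.1]
tcp_rot: [3.141, -0.0, 0.186]
contact_force: [0.1, 0.1, -0.1]
grip_width: 0.4
```

Emit:
drive_tool:
  deltas:
    - {"hand": 1, "tx": 0, "ty": 0, "tz": 0.05, "wx": 0, "wy": 0, "wz": 0}
    - {"hand": 1, "tx": 0, "ty": 0, "tz": 0, "wx": 0, "wy": 0, "wz": 0}

```text
time: 31.82
tool_pos: [419.3, -252.7, 48.8]
tcp_rot: [-3.141, 0.0, 0.186]
contact_force: [0.1, 0.3, 0.1]
grip_width: 0.4
```

Emit:
drive_tool:
  deltas:
    - {"hand": 1, "tx": 0, "ty": 0, "tz": 0.05, "wx": 0, "wy": 0, "wz": 0}
    - {"hand": 1, "tx": 0, "ty": 0, "tz": 0, "wx": 0, "wy": 0, "wz": 0}

```text
time: 31.98
tool_pos: [419.5, -252.8, 46.9]
tcp_rot: [-3.142, -0.0, 0.186]
contact_force: [0.3, -0.8, 2.0]
grip_width: 0.2
```

```bash
python3 - <<'E'
from h import *
si=capture("side");crop(si,260,240,400,360,5,"pics/s16.png")
E
python3 go.py 420.7 -253 50 10.6
```

```text
t 32.03 pos [ 419.5 -252.8   47. ] yaw [180.   -0.   10.7] F [-0.6 -0.9  2. ] w 0.3
  turn w [ 0.   -0.    0.01] then shift [ 0.03   0.01  -0.075]
```

View pics/s16.png

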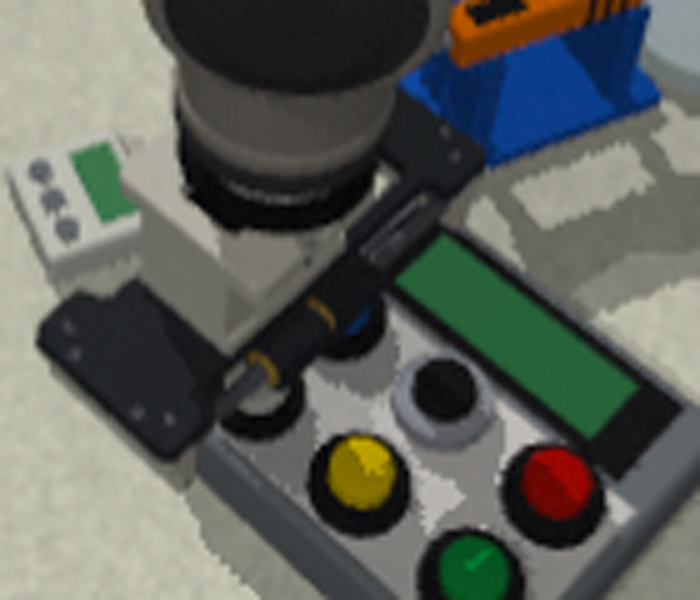

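Emit:
drive_tool:
  deltas:
    - {"hand": 1, "tx": 0, "ty": 0, "tz": 0.07, "wx": 0, "wy": 0, "wz": 0}
    - {"hand": 1, "tx": 0, "ty": 0, "tz": 0.05, "wx": 0, "wy": 0, "wz": 0}
    - {"hand": 1, "tx": 0, "ty": 0, "tz": 0, "wx": 0, "wy": 0, "wz": 0}

```text
time: 32.28
tool_pos: [419.5, -252.9, 42.4]
tcp_rot: [3.141, -0.0, 0.186]
contact_force: [-0.6, 0.3, 5.0]
grip_width: 0.4
```

Emit:
drive_tool:
  deltas:
    - {"hand": 1, "tx": 0, "ty": 0, "tz": 0.04, "wx": 0, "wy": 0, "wz": 0}
    - {"hand": 1, "tx": 0, "ty": 0, "tz": 0, "wx": 0, "wy": 0, "wz": 0}

```text
time: 32.45
tool_pos: [419.6, -253.0, 42.1]
tcp_rot: [3.141, -0.001, 0.186]
contact_force: [-4.0, 4.0, 18.5]
grip_width: 0.6
```

Emit:
drive_tool:
  deltas:
    - {"hand": 1, "tx": 0, "ty": 0, "tz": -0.3, "wx": 0, "wy": 0, "wz": 0}
    - {"hand": 1, "tx": 0, "ty": 0, "tz": -0.4, "wx": 0, "wy": 0, "wz": 0}
    - {"hand": 1, "tx": 0, "ty": 0.5, "tz": 0, "wx": 0, "wy": 0, "wz": 0}
    - {"hand": 1, "tx": 0, "ty": 0.7, "tz": 0, "wx": 0, "wy": 0, "wz": 0}
    - {"hand": 1, "tx": 0, "ty": 0.28, "tz": 0, "wx": 0, "wy": 0, "wz": 0}
    - {"hand": 1, "tx": 0, "ty": 0, "tz": 0, "wx": 0, "wy": 0, "wz": 0}
    - {"hand": 1, "tx": 0, "ty": 0, "tz": 0, "wx": 0, "wy": 0, "wz": 0}

```text
time: 33.03
tool_pos: [429.8, -310.5, 67.8]
tcp_rot: [-3.14, 0.001, 0.185]
contact_force: [0.2, 0.2, 0.1]
grip_width: 0.5
```

```bash
python3 go.py 431 -311.5 42 10.6; python3 - <<'E'
from h import *
w=capture("wrist");cv2.imwrite("pics/w17.png",w[:,:,::-1])
E
```

```text
t 33.03 pos [ 429.8 -310.5   67.8] yaw [-179.9    0.    10.6] F [0.2 0.2 0.1] w 0.5
  turn w [-0.02  0.01  0.  ] then shift [0.026 0.03  0.645]
```

View pics/w17.png

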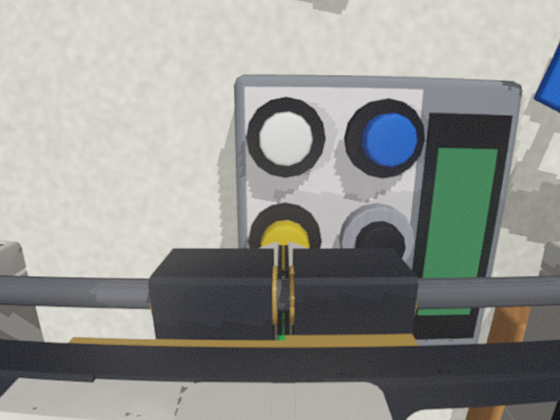

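Over yellow at (285,232), centred. Press.

Emit:
drive_tool:
  deltas:
    - {"hand": 1, "tx": 0.02, "ty": 0.03, "tz": 0.3, "wx": 0, "wy": 0, "wz": 0}
    - {"hand": 1, "tx": 0, "ty": 0, "tz": 0.2, "wx": 0, "wy": 0, "wz": 0}
    - {"hand": 1, "tx": 0, "ty": 0, "tz": 0.1, "wx": 0, "wy": 0, "wz": 0}
    - {"hand": 1, "tx": 0, "ty": 0, "tz": 0.05, "wx": 0, "wy": 0, "wz": 0}
    - {"hand": 1, "tx": 0, "ty": 0, "tz": 0.03, "wx": 0, "wy": 0, "wz": 0}
    - {"hand": 1, "tx": 0, "ty": 0, "tz": 0, "wx": 0, "wy": 0, "wz": 0}

```text
time: 33.58
tool_pos: [431.0, -310.7, 42.3]
tcp_rot: [-3.14, 0.001, 0.187]
contact_force: [-2.4, 4.7, 9.9]
grip_width: 0.4
```

Emit:
drive_tool:
  deltas:
    - {"hand": 1, "tx": 0, "ty": 0, "tz": 0.03, "wx": 0, "wy": 0, "wz": 0}
    - {"hand": 1, "tx": 0, "ty": 0, "tz": 0, "wx": 0, "wy": 0, "wz": 0}
    - {"hand": 1, "tx": 0, "ty": 0, "tz": 0, "wx": 0, "wy": 0, "wz": 0}

```text
time: 33.83
tool_pos: [431.1, -310.7, 42.1]
tcp_rot: [-3.141, 0.0, 0.187]
contact_force: [-5.1, 6.2, 19.9]
grip_width: 0.4
```

Emit:
drive_tool:
  deltas:
    - {"hand": 1, "tx": 0, "ty": 0, "tz": -0.3, "wx": 0, "wy": 0, "wz": 0}
    - {"hand": 1, "tx": 0, "ty": 0, "tz": -0.4, "wx": 0, "wy": 0, "wz": 0}
    - {"hand": 1, "tx": 0, "ty": 0.5, "tz": 0, "wx": 0, "wy": 0, "wz": 0}
    - {"hand": 1, "tx": 0, "ty": 0.7, "tz": 0, "wx": 0, "wy": 0, "wz": 0}
    - {"hand": 1, "tx": 0, "ty": 0.28, "tz": 0, "wx": 0, "wy": 0, "wz": 0}
    - {"hand": 1, "tx": 0, "ty": 0, "tz": 0, "wx": 0, "wy": 0, "wz": 0}
    - {"hand": 1, "tx": 0, "ty": 0, "tz": 0, "wx": 0, "wy": 0, "wz": 0}

```text
time: 34.42
tool_pos: [441.9, -369.6, 67.8]
tcp_rot: [-3.14, 0.001, 0.186]
contact_force: [-0.2, -0.1, -0.5]
grip_width: 0.4
```

```bash
python3 go.py 441.3 -370 42 10.6
```

```text
t 34.42 pos [ 441.9 -369.6   67.8] yaw [-179.9    0.    10.6] F [-0.2 -0.1 -0.5] w 0.4
  turn w [-0.01  0.01  0.01] then shift [-0.017  0.006  0.645]
```

Emit:
drive_tool:
  deltas:
    - {"hand": 1, "tx": 0, "ty": 0, "tz": 0.3, "wx": 0, "wy": 0, "wz": 0}
    - {"hand": 1, "tx": 0, "ty": 0, "tz": 0.2, "wx": 0, "wy": 0, "wz": 0}
    - {"hand": 1, "tx": 0, "ty": 0, "tz": 0.1, "wx": 0, "wy": 0, "wz": 0}
    - {"hand": 1, "tx": 0, "ty": 0, "tz": 0.05, "wx": 0, "wy": 0, "wz": 0}
    - {"hand": 1, "tx": 0, "ty": 0, "tz": 0.05, "wx": 0, "wy": 0, "wz": 0}
    - {"hand": 1, "tx": 0, "ty": 0, "tz": 0, "wx": 0, "wy": 0, "wz": 0}
    - {"hand": 1, "tx": 0, "ty": 0, "tz": 0, "wx": 0, "wy": 0, "wz": 0}

```text
time: 35.0
tool_pos: [442.0, -368.7, 42.1]
tcp_rot: [-3.14, 0.0, 0.187]
contact_force: [-4.2, 6.0, 17.4]
grip_width: 0.4
```

Emit:
drive_tool:
  deltas:
    - {"hand": 1, "tx": 0, "ty": 0, "tz": -0.4, "wx": 0, "wy": 0, "wz": 0}
    - {"hand": 1, "tx": 0, "ty": 0, "tz": -0.8, "wx": 0, "wy": 0, "wz": 0}
    - {"hand": 1, "tx": 0, "ty": 0, "tz": -0.8, "wx": 0, "wy": 0, "wz": 0}
    - {"hand": -0.4, "tx": 0, "ty": 0, "tz": -0.8, "wx": 0, "wy": 0, "wz": -1}
    - {"hand": -0.4, "tx": 0, "ty": 0, "tz": 0, "wx": 0, "wy": 0, "wz": -1}
    - {"hand": -0.4, "tx": 0, "ty": 0, "tz": 0, "wx": 0, "wy": 0, "wz": -1}
    - {"hand": -0.4, "tx": 0, "ty": 0, "tz": 0, "wx": 0, "wy": 0, "wz": -1}
    - {"hand": -0.4, "tx": 0, "ty": 0, "tz": 0, "wx": 0, "wy": 0, "wz": -1}
    - {"hand": -0.4, "tx": 0, "ty": 0, "tz": 0, "wx": 0, "wy": 0, "wz": -1}
    - {"hand": -0.4, "tx": 0, "ty": 0, "tz": 0, "wx": 0, "wy": 0, "wz": -1}
    - {"hand": -0.4, "tx": 0, "ty": 0, "tz": 0, "wx": 0, "wy": 0, "wz": -1}
    - {"hand": -0.4, "tx": 0, "ty": 0, "tz": 0, "wx": 0, "wy": 0, "wz": -1}
    - {"hand": -0.4, "tx": 0, "ty": 0, "tz": 0, "wx": 0, "wy": 0, "wz": -1}
    - {"hand": -0.4, "tx": 0, "ty": 0, "tz": 0, "wx": 0, "wy": 0, "wz": -1}
    - {"hand": -0.4, "tx": 0, "ty": 0, "tz": 0, "wx": 0, "wy": 0, "wz": -1}
    - {"hand": -0.4, "tx": 0, "ty": 0, "tz": 0, "wx": 0, "wy": 0, "wz": -1}
    - {"hand": -0.4, "tx": 0, "ty": 0, "tz": 0, "wx": 0, "wy": 0, "wz": -0.8}
    - {"hand": -0.4, "tx": 0, "ty": 0, "tz": 0, "wx": 0, "wy": 0, "wz": 0}

```text
time: 36.5
tool_pos: [442.2, -369.5, 152.1]
tcp_rot: [-3.141, -0.001, 1.393]
contact_force: [0.3, -0.4, 0.1]
grip_width: 64.5
```

```bash
python3 - <<'E'
from h import *
im=capture("top");cm=camera_model("top");si=capture("side");cs=camera_model("side")
for nm,I,C in(("top",im,cm),("side",si,cs)):
    m=mask(I,5,18,s=150,v=120);n,l,st,c=cv2.connectedComponentsWithStats(m)
    for i in range(1,n):
        if st[i,4]>25: print(nm,c[i].round(1),st[i])
crop(im,325,130,395,210,8,"pics/t18.png");crop(si,310,210,420,290,7,"pics/s18.png")
E
```

```text
top [352.2 160.6] [349 156   8  11  62]
side [352.1 244.1] [348 239   9  10  47]
side [444.9 321.2] [ 408  291   70   60 1753]
```

View pics/t18.png

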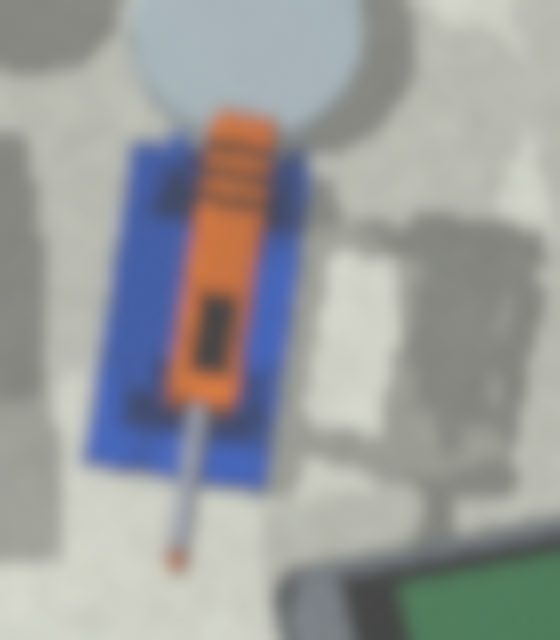

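View pics/s18.png

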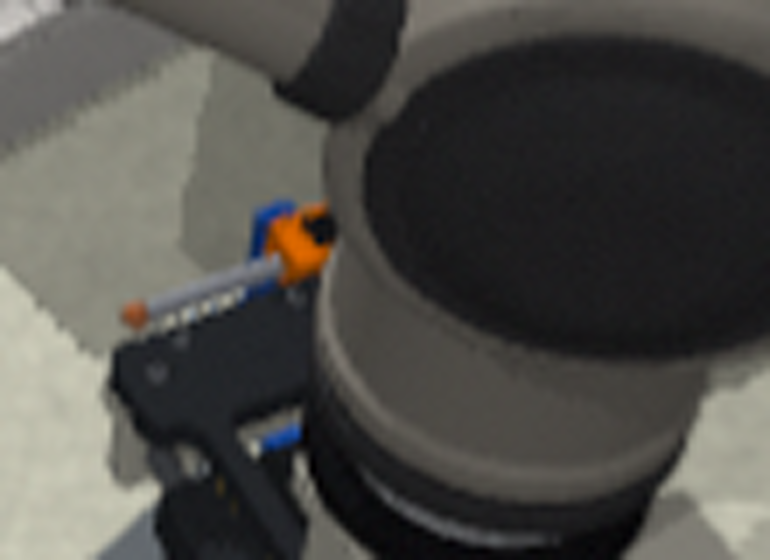

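```bash
python3 - <<'E'
from h import *
cm=camera_model("top");cs=camera_model("side")
c=np.array([(213,112),(275,120),(168,400),(235,410)])/8-.4+[325,130]
P=cast(cm,c,87);print(P.round(1),P.mean(0).round(1))
f=P[:2].mean(0);n=P[2:].mean(0);d=f-n;print("len",np.linalg.norm(d),np.degrees(np.arctan2(d[1],d[0])))
t=cast(cm,[np.array((177,558))/8-.4+[325,130]],75)[0];print("tip",t, cast(cs,[np.array((134,315))/7-.4+[310,210]],75))
m=P.mean(0);d=m-t;print(np.linalg.norm(d[:2]),np.degrees(np.arctan2(d[1],d[0])))
# base outline of rest z~? 
c=np.array([(135,148),(312,152),(268,490),(88,460)])/8-.4+[325,130]
R=cast(cm,c,8);print(R.round(1),R.mean(0).round(1))
for a,b in((3,0),(2,1)): d=R[b]-R[a];print(np.degrees(np.arctan2(d[1],d[0])),np.linalg.norm(d))
E
python3 go.py 660 -172 100 79.5
```

```text
[[ 713.4 -169.2   87. ]
 [ 709.9 -191.6   87. ]
 [ 605.7 -148.7   87. ]
 [ 601.5 -172.6   87. ]] [ 657.6 -170.5   87. ]
len 109.7922110309886 -10.340009694685605
tip [ 549.94660873 -151.11587387   75.        ] [[ 549.22044327 -151.70758543   75.        ]]
109.39764735423506 -10.211796813407632
[[ 724.4 -149.     8. ]
 [ 721.4 -217.     8. ]
 [ 588.4 -194.4    8. ]
 [ 601.3 -126.7    8. ]] [ 658.9 -171.8    8. ]
-10.26521062902212 125.08493529779545
-9.636875378952363 134.85213140295704
t 36.6 pos [ 442.2 -369.7  152.1] yaw [-180.    -0.    79.6] F [-0.1  0.1  0.8] w 64.2
  turn w [-0.   -0.    0.01] then shift [5.852 4.452 1.302]
```

Emit:
drive_tool:
  deltas:
    - {"hand": -0.4, "tx": 0.3, "ty": 0.23, "tz": 0, "wx": 0, "wy": 0, "wz": 0}
    - {"hand": -0.4, "tx": 0.7, "ty": 0.53, "tz": 0, "wx": 0, "wy": 0, "wz": 0}
    - {"hand": -0.4, "tx": 0.8, "ty": 0.61, "tz": 0, "wx": 0, "wy": 0, "wz": 0}
    - {"hand": -0.4, "tx": 0.8, "ty": 0.61, "tz": 0, "wx": 0, "wy": 0, "wz": 0}
    - {"hand": -0.4, "tx": 0.8, "ty": 0.61, "tz": 0, "wx": 0, "wy": 0, "wz": 0}
    - {"hand": -0.4, "tx": 0.8, "ty": 0.61, "tz": 0, "wx": 0, "wy": 0, "wz": 0}
    - {"hand": -0.4, "tx": 0.8, "ty": 0.61, "tz": 0, "wx": 0, "wy": 0, "wz": 0}
    - {"hand": -0.4, "tx": 0.6, "ty": 0.45, "tz": 0.2, "wx": 0, "wy": 0, "wz": 0}
    - {"hand": -0.4, "tx": 0.26, "ty": 0.2, "tz": 0.5, "wx": 0, "wy": 0, "wz": 0}
    - {"hand": -0.4, "tx": 0, "ty": 0, "tz": 0.5, "wx": 0, "wy": 0, "wz": 0}
    - {"hand": -0.4, "tx": 0, "ty": 0, "tz": 0, "wx": 0, "wy": 0, "wz": 0}
    - {"hand": -0.4, "tx": 0, "ty": 0, "tz": 0, "wx": 0, "wy": 0, "wz": 0}
    - {"hand": -0.4, "tx": 0, "ty": 0, "tz": 0, "wx": 0, "wy": 0, "wz": 0}

```text
time: 37.68
tool_pos: [660.0, -172.1, 105.3]
tcp_rot: [3.14, 0.0, 1.389]
contact_force: [-0.2, 0.0, 1.5]
grip_width: 64.3
```

```bash
python3 go.py 659.5 -171.3 62 79.7;python3 - <<'E'
from h import *
w=capture("wrist");cv2.imwrite("pics/w19.png",w[:,:,::-1])
E
```

```text
t 37.68 pos [ 660.  -172.1  105.3] yaw [179.9   0.   79.6] F [-0.2  0.   1.5] w 64.3
  turn w [ 0.01  0.   -0.02] then shift [ 0.018 -0.017  1.084]
```

View pics/w19.png

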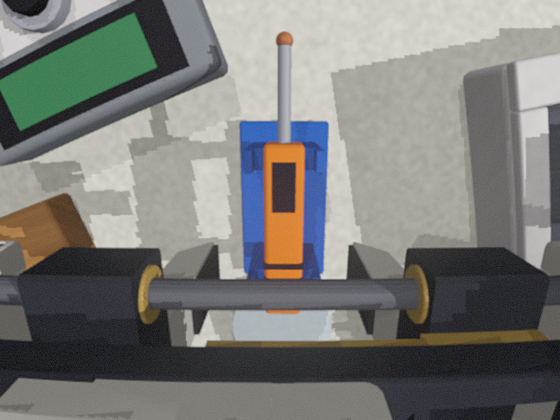

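Emit:
drive_tool:
  deltas:
    - {"hand": -0.4, "tx": 0.02, "ty": -0.02, "tz": 0.5, "wx": 0, "wy": 0, "wz": 0}
    - {"hand": -0.4, "tx": 0, "ty": 0, "tz": 0.4, "wx": 0, "wy": 0, "wz": 0}
    - {"hand": -0.4, "tx": 0, "ty": 0, "tz": 0.15, "wx": 0, "wy": 0, "wz": 0}
    - {"hand": -0.4, "tx": 0, "ty": 0, "tz": 0, "wx": 0, "wy": 0, "wz": 0}
    - {"hand": -0.4, "tx": 0, "ty": 0, "tz": 0, "wx": 0, "wy": 0, "wz": 0}

```text
time: 38.15
tool_pos: [659.6, -171.2, 63.4]
tcp_rot: [3.14, 0.0, 1.39]
contact_force: [-0.0, 0.6, 0.6]
grip_width: 64.3
```

Emit:
drive_tool:
  deltas:
    - {"hand": -0.4, "tx": 0, "ty": 0, "tz": 0.06, "wx": 0, "wy": 0, "wz": 0}
    - {"hand": -0.4, "tx": 0, "ty": 0, "tz": 0.06, "wx": 0, "wy": 0, "wz": 0}
    - {"hand": -0.4, "tx": 0, "ty": 0, "tz": 0, "wx": 0, "wy": 0, "wz": 0}

```text
time: 38.4
tool_pos: [659.4, -170.7, 57.7]
tcp_rot: [3.141, 0.0, 1.39]
contact_force: [-0.8, -0.1, -0.5]
grip_width: 64.0
```

```bash
python3 go.py 659.5 -171.3 55 79.7;python3 - <<'E'
from h import *
si=capture("side");crop(si,310,200,420,280,7,"pics/s20.png")
E
```

```text
t 38.4 pos [ 659.4 -170.7   57.7] yaw [180.    0.   79.7] F [-0.8 -0.1 -0.5] w 64.0
  turn w [ 0.01  0.   -0.01] then shift [-0.015  0.006  0.068]
```

View pics/s20.png

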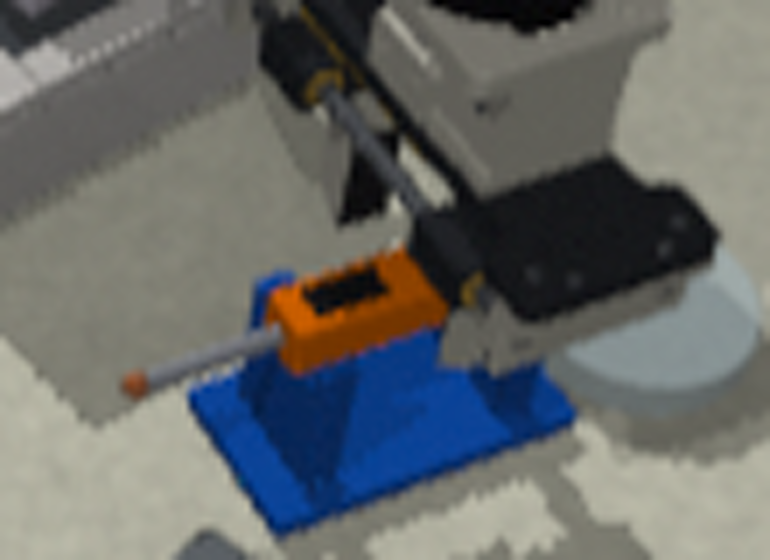

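```bash
python3 - <<'E'
from h import *
cs=camera_model("side");f=lambda P:((proj(cs,P)-[310,200])*7).round(0).tolist()
c=np.array([659.5,-171.3,87]);d=np.array([np.cos(np.radians(-10.3)),np.sin(np.radians(-10.3)),0]);n=np.array([-d[1],d[0],0])
print("ends",f([c-55*d-12*n,c+55*d-12*n,c-12*n]))
for z in(58,72,87):print("near finger inner",z,f([[*(c-32*n-9.5*d)[:2],z],[*(c-32*n+9.5*d)[:2],z]]))
E
```

```text
ends [[294.0, 333.0], [560.0, 237.0], [429.0, 284.0]]
near finger inner 58 [[424.0, 385.0], [470.0, 368.0]]
near finger inner 72 [[431.0, 360.0], [476.0, 343.0]]
near finger inner 87 [[437.0, 333.0], [484.0, 316.0]]
```

Emit:
drive_tool:
  deltas:
    - {"hand": 1, "tx": 0, "ty": 0, "tz": 0.05, "wx": 0, "wy": 0, "wz": 0}
    - {"hand": 1, "tx": 0, "ty": 0, "tz": 0, "wx": 0, "wy": 0, "wz": 0}
    - {"hand": 1, "tx": 0, "ty": 0, "tz": 0, "wx": 0, "wy": 0, "wz": 0}
    - {"hand": 1, "tx": 0, "ty": 0, "tz": 0, "wx": 0, "wy": 0, "wz": 0}
    - {"hand": 1, "tx": 0, "ty": 0, "tz": 0, "wx": 0, "wy": 0, "wz": 0}
    - {"hand": 1, "tx": 0, "ty": 0, "tz": 0, "wx": 0, "wy": 0, "wz": 0}
    - {"hand": 1, "tx": 0, "ty": 0, "tz": 0, "wx": 0, "wy": 0, "wz": 0}
    - {"hand": 1, "tx": 0, "ty": 0, "tz": 0, "wx": 0, "wy": 0, "wz": 0}
    - {"hand": 1, "tx": 0, "ty": 0, "tz": 0, "wx": 0, "wy": 0, "wz": 0}
    - {"hand": 1, "tx": 0, "ty": 0, "tz": 0, "wx": 0, "wy": 0, "wz": 0}
    - {"hand": 1, "tx": 0, "ty": 0, "tz": 0, "wx": 0, "wy": 0, "wz": 0}

```text
time: 39.37
tool_pos: [659.3, -170.6, 55.5]
tcp_rot: [3.141, -0.0, 1.39]
contact_force: [0.3, -1.0, 0.8]
grip_width: 23.3
```

```bash
python3 go.py 659.5 -171.3 55 79.7; python3 -c "
from h import *;print(get_obs()['joint_positions'].round(3))"
```

```text
t 39.37 pos [ 659.3 -170.6   55.5] yaw [180.   -0.   79.7] F [ 0.3 -1.   0.8] w 23.3
  turn w [ 0.   -0.   -0.01] then shift [-0.016  0.009  0.012]
[-0.366  0.761  1.23   0.     1.151 -1.756]
```

Emit:
drive_tool:
  deltas:
    - {"hand": 1, "tx": 0, "ty": 0, "tz": -0.15, "wx": 0, "wy": 0, "wz": 0}
    - {"hand": 1, "tx": 0, "ty": 0, "tz": -0.3, "wx": 0, "wy": 0, "wz": 0}
    - {"hand": 1, "tx": 0, "ty": 0, "tz": -0.6, "wx": 0, "wy": 0, "wz": 0}
    - {"hand": 1, "tx": 0, "ty": 0, "tz": -0.8, "wx": 0, "wy": 0, "wz": 0}
    - {"hand": 1, "tx": 0, "ty": 0, "tz": -0.6, "wx": 0, "wy": 0, "wz": 0}
    - {"hand": 1, "tx": 0, "ty": 0, "tz": -0.4, "wx": 0, "wy": 0, "wz": 0}
    - {"hand": 1, "tx": 0, "ty": 0, "tz": 0, "wx": 0, "wy": 0, "wz": 0}
    - {"hand": 1, "tx": 0, "ty": 0, "tz": 0, "wx": 0, "wy": 0, "wz": 0}

```text
time: 40.03
tool_pos: [659.6, -170.7, 170.8]
tcp_rot: [3.139, 0.0, 1.391]
contact_force: [1.1, -0.2, -1.1]
grip_width: 23.9
```

```bash
python3 go.py 490 0 170 79.7;python3 - <<'E'
from h import *
w=capture("wrist");cv2.imwrite("pics/w21.png",w[:,:,::-1])
si=capture("side");crop(si,290,140,420,260,6,"pics/s21.png")
E
```

```text
t 40.03 pos [ 659.6 -170.7  170.8] yaw [179.9   0.   79.7] F [ 1.1 -0.2 -1.1] w 23.9
  turn w [ 0.03  0.   -0.01] then shift [ 3.441 -4.936  0.02 ]
```

View pics/w21.png

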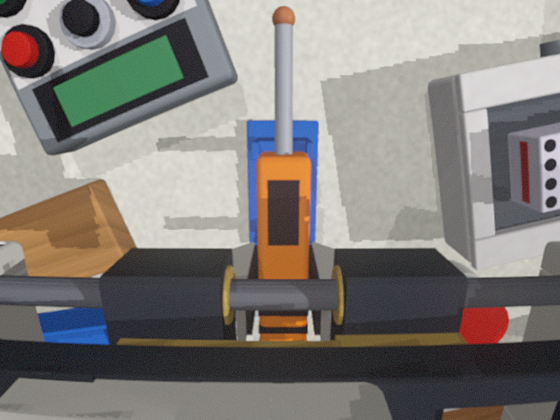

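View pics/s21.png

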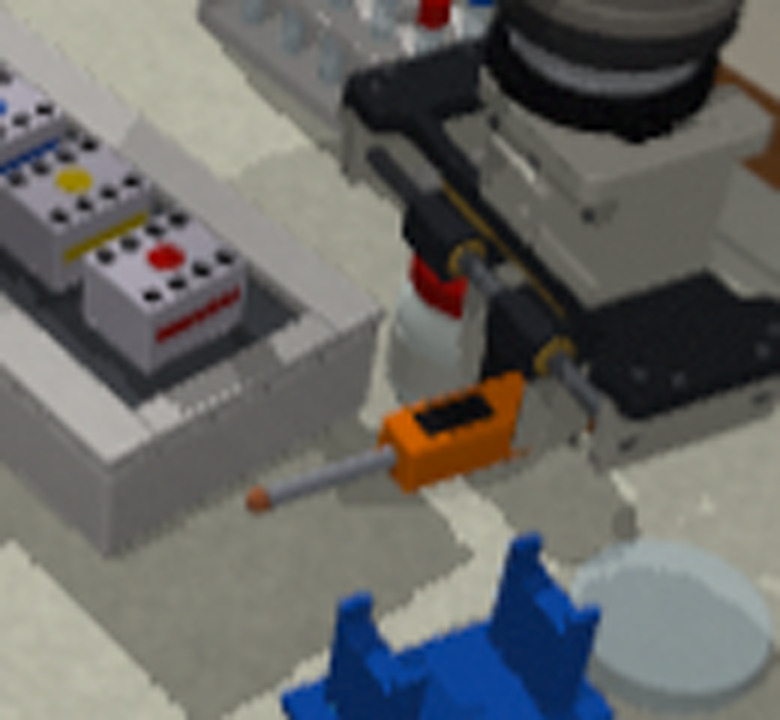

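Emit:
drive_tool:
  deltas:
    - {"hand": 1, "tx": 0.2, "ty": -0.3, "tz": 0, "wx": 0, "wy": 0, "wz": 0}
    - {"hand": 1, "tx": 0.4, "ty": -0.57, "tz": 0, "wx": 0, "wy": 0, "wz": 0}
    - {"hand": 1, "tx": 0.5, "ty": -0.7, "tz": 0, "wx": 0, "wy": 0, "wz": 0}
    - {"hand": 1, "tx": 0.5, "ty": -0.7, "tz": 0, "wx": 0, "wy": 0, "wz": 0}
    - {"hand": 1, "tx": 0.5, "ty": -0.7, "tz": 0, "wx": 0, "wy": 0, "wz": 0}
    - {"hand": 1, "tx": 0.5, "ty": -0.7, "tz": 0, "wx": 0, "wy": 0, "wz": 0}
    - {"hand": 1, "tx": 0.4, "ty": -0.6, "tz": 0, "wx": 0, "wy": 0, "wz": 0}
    - {"hand": 1, "tx": 0.3, "ty": -0.4, "tz": 0, "wx": 0, "wy": 0, "wz": 0}
    - {"hand": 1, "tx": 0.14, "ty": -0.27, "tz": 0, "wx": 0, "wy": 0, "wz": 0}
    - {"hand": 1, "tx": 0, "ty": 0, "tz": 0, "wx": 0, "wy": 0, "wz": 0}
    - {"hand": 1, "tx": 0, "ty": 0, "tz": 0, "wx": 0, "wy": 0, "wz": 0.5}
    - {"hand": 1, "tx": 0, "ty": 0, "tz": 0, "wx": 0, "wy": 0, "wz": 1}
    - {"hand": 1, "tx": 0, "ty": 0, "tz": 0, "wx": 0, "wy": 0, "wz": 1}
    - {"hand": 1, "tx": 0, "ty": 0, "tz": 0, "wx": 0, "wy": 0, "wz": 1}
    - {"hand": 1, "tx": 0, "ty": 0, "tz": 0, "wx": 0, "wy": 0, "wz": 1}
    - {"hand": 1, "tx": 0, "ty": 0, "tz": 0, "wx": 0, "wy": 0, "wz": 1}
    - {"hand": 1, "tx": 0, "ty": 0, "tz": 0, "wx": 0, "wy": 0, "wz": 1}
    - {"hand": 1, "tx": 0, "ty": 0, "tz": 0, "wx": 0, "wy": 0, "wz": 1}
    - {"hand": 1, "tx": 0, "ty": 0, "tz": 0, "wx": 0, "wy": 0, "wz": 1}
    - {"hand": 1, "tx": 0, "ty": 0, "tz": 0, "wx": 0, "wy": 0, "wz": 1}

```text
time: 41.8
tool_pos: [489.7, -0.4, 168.3]
tcp_rot: [-3.141, 0.001, 0.557]
contact_force: [-0.1, 0.8, -1.1]
grip_width: 23.9
```

Emit:
drive_tool:
  deltas:
    - {"hand": 1, "tx": 0, "ty": 0, "tz": 0, "wx": 0, "wy": 0, "wz": 1}
    - {"hand": 1, "tx": 0, "ty": 0, "tz": 0, "wx": 0, "wy": 0, "wz": 1}
    - {"hand": 1, "tx": 0, "ty": 0, "tz": 0, "wx": 0, "wy": 0, "wz": 1}
    - {"hand": 1, "tx": 0, "ty": 0, "tz": 0, "wx": 0, "wy": 0, "wz": 1}
    - {"hand": 1, "tx": 0, "ty": 0, "tz": 0, "wx": 0, "wy": 0, "wz": 1}
    - {"hand": 1, "tx": 0, "ty": 0, "tz": 0, "wx": 0, "wy": 0, "wz": 1}
    - {"hand": 1, "tx": 0, "ty": 0, "tz": 0, "wx": 0, "wy": 0, "wz": 1}
    - {"hand": 1, "tx": 0, "ty": 0, "tz": 0, "wx": 0, "wy": 0, "wz": 1}
    - {"hand": 1, "tx": 0, "ty": 0, "tz": 0, "wx": 0, "wy": 0, "wz": 1}
    - {"hand": 1, "tx": 0, "ty": 0, "tz": 0, "wx": 0, "wy": 0, "wz": 1}
    - {"hand": 1, "tx": 0, "ty": 0, "tz": 0, "wx": 0, "wy": 0, "wz": 1}
    - {"hand": 1, "tx": 0, "ty": 0, "tz": 0, "wx": 0, "wy": 0, "wz": 1}
    - {"hand": 1, "tx": 0, "ty": 0, "tz": 0, "wx": 0, "wy": 0, "wz": 1}
    - {"hand": 1, "tx": 0, "ty": 0, "tz": 0, "wx": 0, "wy": 0, "wz": 1}
    - {"hand": 1, "tx": 0, "ty": 0, "tz": 0, "wx": 0, "wy": 0, "wz": 1}
    - {"hand": 1, "tx": 0, "ty": 0, "tz": 0, "wx": 0, "wy": 0, "wz": 1}
    - {"hand": 1, "tx": 0, "ty": 0, "tz": 0, "wx": 0, "wy": 0, "wz": 1}
    - {"hand": 1, "tx": 0, "ty": 0, "tz": 0, "wx": 0, "wy": 0, "wz": 1}
    - {"hand": 1, "tx": 0, "ty": 0, "tz": 0, "wx": 0, "wy": 0, "wz": 1}
    - {"hand": 1, "tx": 0, "ty": 0, "tz": 0, "wx": 0, "wy": 0, "wz": 1}

```text
time: 43.47
tool_pos: [489.7, -0.5, 168.3]
tcp_rot: [3.14, 0.001, -1.189]
contact_force: [-0.1, 0.3, -0.6]
grip_width: 23.7
```

Emit:
drive_tool:
  deltas:
    - {"hand": 1, "tx": 0, "ty": 0, "tz": 0, "wx": 0, "wy": 0, "wz": 1}
    - {"hand": 1, "tx": 0, "ty": 0, "tz": 0, "wx": 0, "wy": 0, "wz": 1}
    - {"hand": 1, "tx": 0, "ty": 0, "tz": 0, "wx": 0, "wy": 0, "wz": 1}
    - {"hand": 1, "tx": 0, "ty": 0, "tz": 0, "wx": 0, "wy": 0, "wz": 1}
    - {"hand": 1, "tx": 0, "ty": 0, "tz": 0, "wx": 0, "wy": 0, "wz": 0.38}
    - {"hand": 1, "tx": 0, "ty": 0, "tz": -0.4, "wx": -0.5, "wy": 0, "wz": 0}
    - {"hand": 1, "tx": 0, "ty": 0, "tz": -0.6, "wx": -1, "wy": 0, "wz": 0}
    - {"hand": 1, "tx": 0, "ty": 0, "tz": 0, "wx": -1, "wy": 0, "wz": 0}
    - {"hand": 1, "tx": 0, "ty": 0, "tz": 0, "wx": -0.5, "wy": 0, "wz": 0}
    - {"hand": 1, "tx": 0, "ty": 0, "tz": 0, "wx": 0, "wy": 0, "wz": 0}
    - {"hand": 1, "tx": 0, "ty": 0, "tz": 0, "wx": 0, "wy": 0, "wz": 0}

```text
time: 44.38
tool_pos: [490.8, -0.2, 207.7]
tcp_rot: [2.878, 0.0, -1.566]
contact_force: [-0.4, 1.0, -0.9]
grip_width: 23.5
```

```bash
cat > tip.py <<'E'
from h import *
def tipw(o,off=(0,-112,-19.5)):
    return Ro.from_euler('xyz',o['tcp_rot']).apply(off)+o['tool_pos']
E
python3 - <<'E'
from tip import *
o=get_obs();cw=camera_model("wrist");w=capture("wrist");o2=get_obs();si=capture("side");cs=camera_model("side");top=capture("top");cm=camera_model("top")
cv2.imwrite("pics/w22.png",w[:,:,::-1]);cv2.imwrite("pics/s22.png",si[:,:,::-1]);cv2.imwrite("pics/t22.png",top[:,:,::-1])
print(o['tool_pos'].round(1),np.degrees(o['tcp_rot']).round(1),o['joint_positions'].round(2),o['grip_width'])
t=tipw(o);print("tip",t.round(1),"wrist",proj(cw,[t]).round(1),"side",proj(cs,[t]).round(1),"top",proj(cm,[t]).round(1))
for nm,I,C,z in(("top",top,cm,105),("side",si,cs,105)):
  for k,h in dict(red=(172,8),yellow=(20,32),green=(45,85),blue=(105,122)).items():
    m=mask(I,*h,s=80);n,l,st,c=cv2.connectedComponentsWithStats(m)
    for i in range(1,n):
      if 6<st[i,4]<80:
        P=cast(C,[c[i]],z)[0]
        if 590<P[0]<730 and 0<P[1]<310: print(nm,k,c[i].round(1),st[i,4],P[:2].round(1))
E
```

```text
[ 4.908e+02 -2.000e-01  2.077e+02] [164.9   0.  -89.8] [-0.13  0.45  1.39 -0.04  1.56  1.44] 23.482149513443602
tip [6.040e+02 3.000e-01 1.974e+02] wrist [[283.6  14.5]] side [[312.  174.4]] top [[294.  171.6]]
top yellow [252. 161.] 21 [661.3 120. ]
top green [202.5 164.2] 10 [654.4 262.5]
top blue [232.6 170. ] 23 [635.5 175.7]
side red [317.1 182.4] 24 [664.4  49.4]
side red [322.3 192.3] 33 [651.5   9.1]
side yellow [269.3 142.7] 15 [653.8 282.2]
side yellow [268.7 149.8] 10 [632.4 252.2]
side yellow [281.9 153.6] 17 [655.5 213.9]
side yellow [298.6 153. ] 31 [699.2 187.8]
side yellow [282.8 163.5] 11 [631.3 172.5]
side yellow [305.5 179.8] 26 [643.9  76.4]
```

View pics/s22.png

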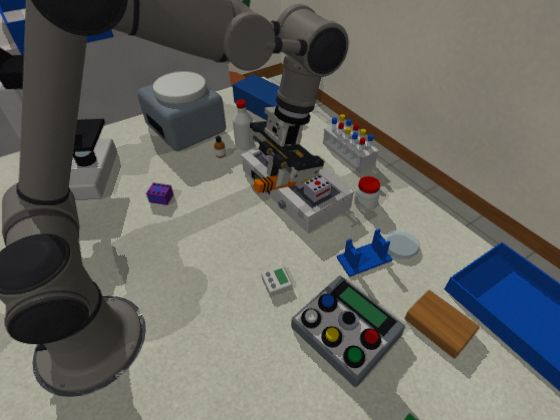

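View pics/w22.png

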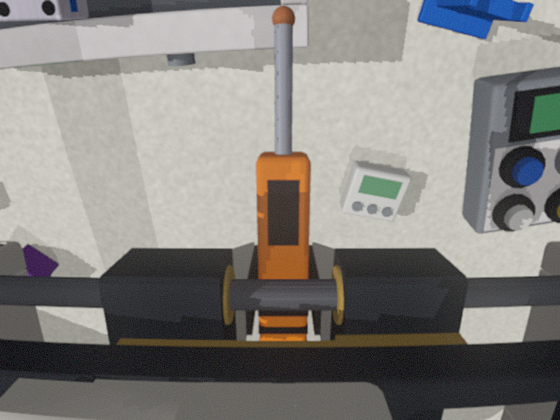

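View pics/t22.png

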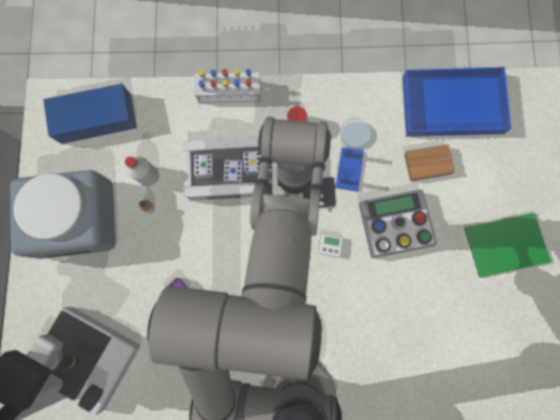

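```bash
python3 - <<'E'
from h import *
im=cv2.imread("pics/t22.png")[:,:,::-1];crop(im,180,130,280,210,8,"pics/t22c.png")
E
```

```text
(no output)
```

View pics/t22c.png

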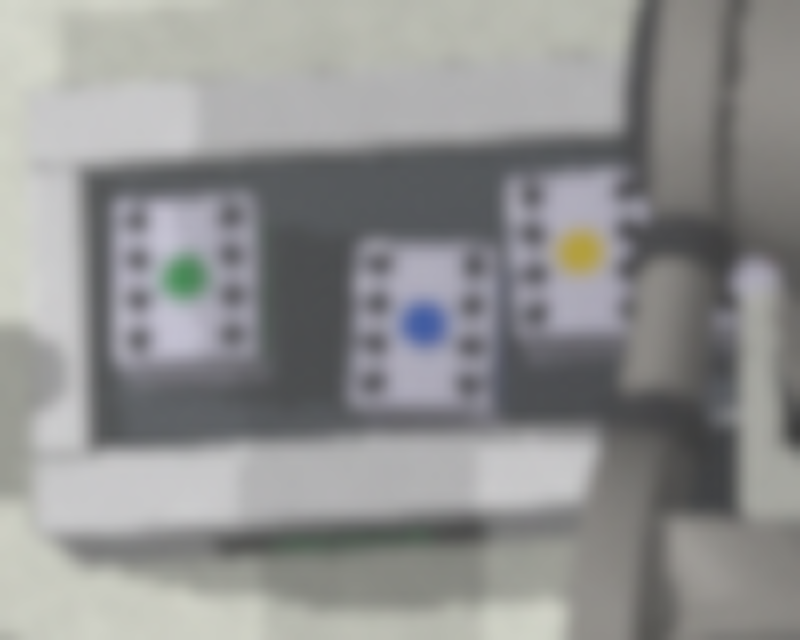

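```bash
cat > tg.py <<'E'
import sys
from tip import *
o=get_obs();t=tipw(o);R=Ro.from_euler('xyz',o['tcp_rot'])
print("t",round(o['time'],2),"tip",t.round(1),"rot",np.degrees(o['tcp_rot']).round(1),"F",o['contact_force'].round(1),"w",round(o['grip_width'],1))
a=list(map(float,sys.argv[1:]));p=t
for i in range(0,len(a),3):
    q=np.array(a[i:i+3]);print("  to",q,"shift",(R.inv().apply(q-p)/40).round(3));p=q
E
python3 tg.py 664.4 49.2 135 664.4 49.2 115 664.4 49.2 110
```

```text
t 44.53 tip [6.033e+02 6.000e-01 1.990e+02] rot [165.    0.  -89.7] F [-1.2 -0.3 -0.3] w 23.4
  to [664.4  49.2 135. ] shift [-1.208 -1.895  1.148]
  to [664.4  49.2 115. ] shift [ 0.    -0.129  0.483]
  to [664.4  49.2 110. ] shift [ 0.    -0.032  0.121]
```

Emit:
drive_tool:
  deltas:
    - {"hand": 1, "tx": -0.2, "ty": -0.3, "tz": 0.2, "wx": 0, "wy": 0, "wz": 0}
    - {"hand": 1, "tx": -0.4, "ty": -0.6, "tz": 0.35, "wx": 0, "wy": 0, "wz": 0}
    - {"hand": 1, "tx": -0.4, "ty": -0.6, "tz": 0.35, "wx": 0, "wy": 0, "wz": 0}
    - {"hand": 1, "tx": -0.2, "ty": -0.4, "tz": 0.25, "wx": 0, "wy": 0, "wz": 0}
    - {"hand": 1, "tx": 0, "ty": 0, "tz": 0, "wx": 0, "wy": 0, "wz": 0}
    - {"hand": 1, "tx": 0, "ty": 0, "tz": 0, "wx": 0, "wy": 0, "wz": 0}

```text
time: 45.03
tool_pos: [551.1, 48.6, 144.8]
tcp_rot: [2.878, -0.0, -1.565]
contact_force: [-0.3, -0.1, -0.1]
grip_width: 23.7
```

```bash
python3 tg.py 664.4 49.2 115 664.4 49.2 110;python3 - <<'E'
from h import *
si=capture("side");crop(si,250,120,380,240,6,"pics/s23.png");w=capture("wrist");cv2.imwrite("pics/w23.png",w[:,:,::-1])
E
```

```text
t 45.03 tip [664.3  49.2 134.5] rot [164.9  -0.  -89.7] F [-0.3 -0.1 -0.1] w 23.7
  to [664.4  49.2 115. ] shift [ 0.001 -0.129  0.47 ]
  to [664.4  49.2 110. ] shift [-0.    -0.033  0.121]
```

View pics/s23.png

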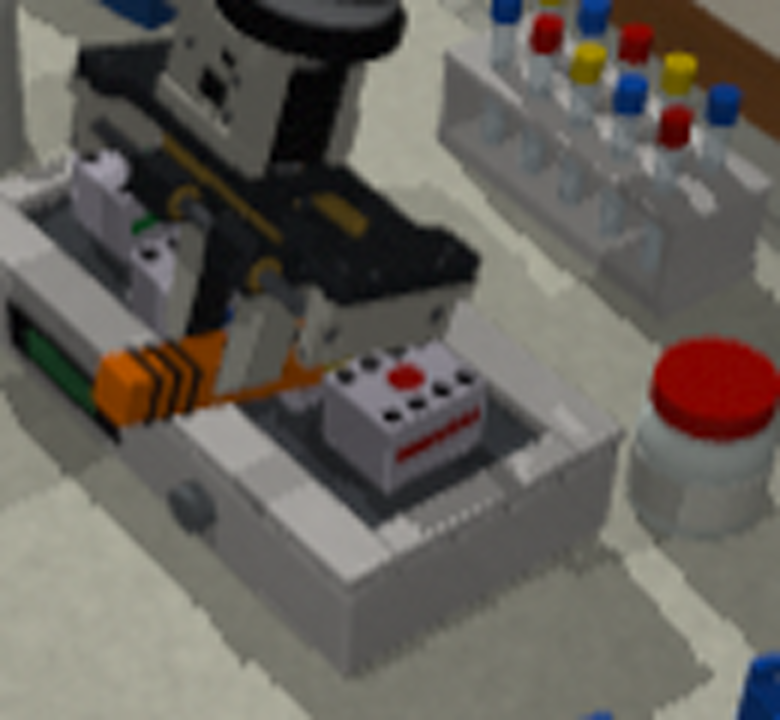

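View pics/w23.png

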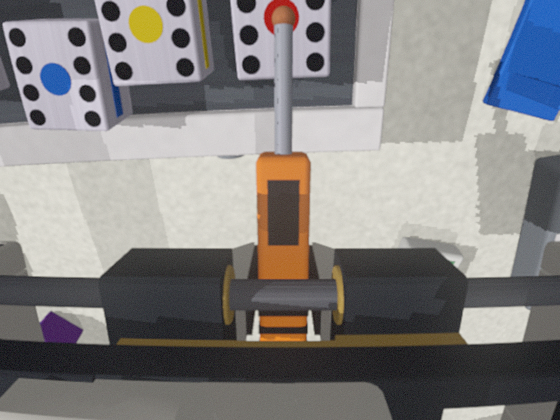

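Emit:
drive_tool:
  deltas:
    - {"hand": 1, "tx": 0, "ty": -0.07, "tz": 0.25, "wx": 0, "wy": 0, "wz": 0}
    - {"hand": 1, "tx": 0, "ty": -0.06, "tz": 0.22, "wx": 0, "wy": 0, "wz": 0}
    - {"hand": 1, "tx": 0, "ty": 0, "tz": 0, "wx": 0, "wy": 0, "wz": 0}

```text
time: 45.38
tool_pos: [550.6, 48.1, 124.2]
tcp_rot: [2.877, 0.0, -1.567]
contact_force: [-0.1, 0.3, -0.8]
grip_width: 23.5
```

Emit:
drive_tool:
  deltas:
    - {"hand": 1, "tx": 0, "ty": -0.015, "tz": 0.05, "wx": 0, "wy": 0, "wz": 0}
    - {"hand": 1, "tx": 0, "ty": -0.015, "tz": 0.05, "wx": 0, "wy": 0, "wz": 0}
    - {"hand": 1, "tx": 0, "ty": 0, "tz": 0, "wx": 0, "wy": 0, "wz": 0}

```text
time: 45.63
tool_pos: [552.0, 48.4, 121.4]
tcp_rot: [2.88, 0.0, -1.566]
contact_force: [-0.0, -0.4, -0.5]
grip_width: 23.8
```

```bash
python3 tg.py 664.4 49.2 110;python3 - <<'E'
from h import *
w=capture("wrist");crop(w,200,0,360,80,4,"pics/w24.png")
E
```

```text
t 45.63 tip [665.2  49.  111.2] rot [165.    0.  -89.7] F [-0.  -0.4 -0.5] w 23.8
  to [664.4  49.2 110. ] shift [-0.006  0.012  0.034]
```

View pics/w24.png

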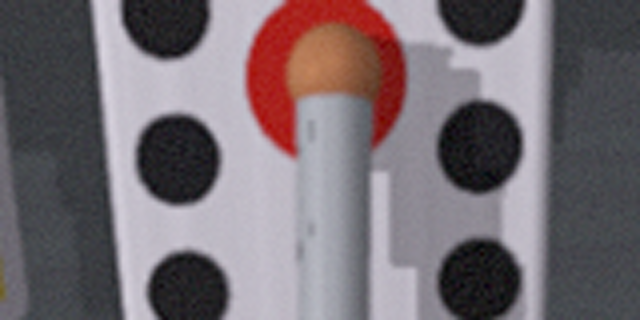

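Emit:
drive_tool:
  deltas:
    - {"hand": 1, "tx": 0, "ty": 0, "tz": 0.04, "wx": 0, "wy": 0, "wz": 0}
    - {"hand": 1, "tx": 0, "ty": 0, "tz": 0, "wx": 0, "wy": 0, "wz": 0}

```text
time: 45.85
tool_pos: [551.6, 48.5, 120.0]
tcp_rot: [2.88, 0.0, -1.566]
contact_force: [0.2, 0.2, -0.4]
grip_width: 23.8
```

Emit:
drive_tool:
  deltas:
    - {"hand": 1, "tx": 0, "ty": 0, "tz": 0.03, "wx": 0, "wy": 0, "wz": 0}
    - {"hand": 1, "tx": 0, "ty": 0, "tz": 0, "wx": 0, "wy": 0, "wz": 0}

```text
time: 46.02
tool_pos: [551.4, 48.5, 118.9]
tcp_rot: [2.88, 0.0, -1.566]
contact_force: [0.4, 0.3, 1.8]
grip_width: 23.7
```

Emit:
drive_tool:
  deltas:
    - {"hand": 1, "tx": 0, "ty": 0, "tz": 0.02, "wx": 0, "wy": 0, "wz": 0}
    - {"hand": 1, "tx": 0, "ty": 0, "tz": 0, "wx": 0, "wy": 0, "wz": 0}
    - {"hand": 1, "tx": 0, "ty": 0, "tz": 0, "wx": 0, "wy": 0, "wz": 0}

```text
time: 46.27
tool_pos: [551.3, 48.5, 118.4]
tcp_rot: [2.88, 0.0, -1.566]
contact_force: [0.1, -0.7, 1.2]
grip_width: 23.3
```

```bash
python3 tg.py 664.4 49.2 135 661.5 119.2 135 661.5 119.2 110;python3 - <<'E'
from h import *
w=capture("wrist");crop(w,200,0,360,80,4,"pics/w25.png")
E
```

```text
t 46.27 tip [664.5  49.1 108.3] rot [165.    0.  -89.7] F [ 0.1 -0.7  1.2] w 23.3
  to [664.4  49.2 135. ] shift [-0.003  0.175 -0.645]
  to [661.5 119.2 135. ] shift [-1.75   0.062  0.017]
  to [661.5 119.2 110. ] shift [ 0.    -0.161  0.604]
```

View pics/w25.png

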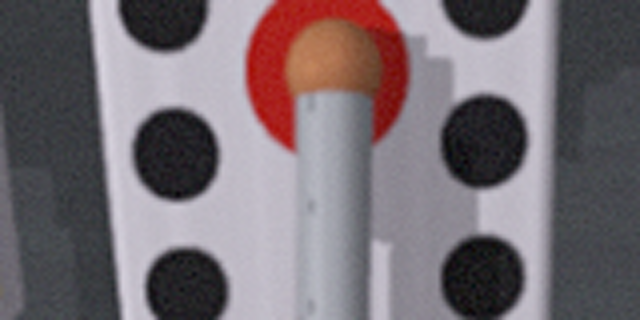

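Emit:
drive_tool:
  deltas:
    - {"hand": 1, "tx": 0, "ty": 0.05, "tz": -0.2, "wx": 0, "wy": 0, "wz": 0}
    - {"hand": 1, "tx": 0, "ty": 0.13, "tz": -0.45, "wx": 0, "wy": 0, "wz": 0}
    - {"hand": 1, "tx": -0.4, "ty": 0, "tz": 0, "wx": 0, "wy": 0, "wz": 0}
    - {"hand": 1, "tx": -0.7, "ty": 0.03, "tz": 0, "wx": 0, "wy": 0, "wz": 0}
    - {"hand": 1, "tx": -0.45, "ty": 0.03, "tz": 0, "wx": 0, "wy": 0, "wz": 0}
    - {"hand": 1, "tx": -0.2, "ty": 0, "tz": 0, "wx": 0, "wy": 0, "wz": 0}
    - {"hand": 1, "tx": 0, "ty": 0, "tz": 0, "wx": 0, "wy": 0, "wz": 0}
    - {"hand": 1, "tx": 0, "ty": 0, "tz": 0, "wx": 0, "wy": 0, "wz": 0}

```text
time: 46.98
tool_pos: [548.3, 118.1, 145.8]
tcp_rot: [2.88, -0.001, -1.565]
contact_force: [-0.4, -1.0, -1.1]
grip_width: 24.0
```

```bash
python3 tg.py 661.5 119.2 114;python3 - <<'E'
from h import *
w=capture("wrist");cw=camera_model("wrist");cv2.imwrite("pics/w26.png",w[:,:,::-1])
for k,h in dict(yellow=(20,32),blue=(105,122),green=(45,85)).items():
    m=mask(w,*h,s=100);n,l,st,c=cv2.connectedComponentsWithStats(m)
    print(k,[(c[i].round(0).tolist(),int(st[i,4]),cast(cw,[c[i]],105)[0].round(1).tolist()) for i in range(1,n) if st[i,4]>150 and c[i][1]<120])
E
```

```text
t 46.98 tip [661.6 118.7 135.6] rot [165.   -0.  -89.7] F [-0.4 -1.  -1.1] w 24.0
  to [661.5 119.2 114. ] shift [-0.012 -0.138  0.522]
yellow [([282.0, 12.0], 472, [662.8, 118.8, 105.0])]
blue [([229.0, 64.0], 222, [637.8, 147.1, 105.0]), ([177.0, 70.0], 852, [635.2, 175.0, 105.0])]
green [([78.0, 37.0], 593, [653.2, 225.8, 105.0]), ([17.0, 38.0], 775, [654.6, 261.2, 105.0])]
```

View pics/w26.png

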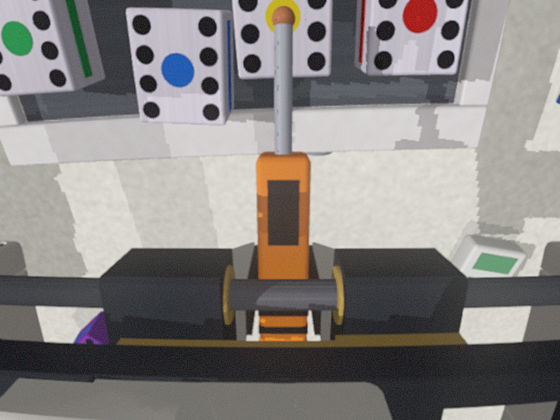

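Emit:
drive_tool:
  deltas:
    - {"hand": 1, "tx": 0, "ty": -0.07, "tz": 0.25, "wx": 0, "wy": 0, "wz": 0}
    - {"hand": 1, "tx": -0.01, "ty": -0.07, "tz": 0.25, "wx": 0, "wy": 0, "wz": 0}
    - {"hand": 1, "tx": 0, "ty": -0.02, "tz": 0.08, "wx": 0, "wy": 0, "wz": 0}
    - {"hand": 1, "tx": 0, "ty": 0, "tz": 0, "wx": 0, "wy": 0, "wz": 0}
    - {"hand": 1, "tx": 0, "ty": 0, "tz": 0, "wx": 0, "wy": 0, "wz": 0}

```text
time: 47.45
tool_pos: [548.3, 118.5, 121.1]
tcp_rot: [2.879, -0.0, -1.567]
contact_force: [0.3, 0.4, -0.5]
grip_width: 23.5
```

Emit:
drive_tool:
  deltas:
    - {"hand": 1, "tx": 0, "ty": 0, "tz": 0.04, "wx": 0, "wy": 0, "wz": 0}
    - {"hand": 1, "tx": 0, "ty": 0, "tz": 0, "wx": 0, "wy": 0, "wz": 0}

```text
time: 47.62
tool_pos: [548.1, 118.8, 120.1]
tcp_rot: [2.88, 0.0, -1.566]
contact_force: [-0.6, 0.2, -0.6]
grip_width: 23.8
```

Emit:
drive_tool:
  deltas:
    - {"hand": 1, "tx": 0, "ty": 0, "tz": 0.03, "wx": 0, "wy": 0, "wz": 0}
    - {"hand": 1, "tx": 0, "ty": 0, "tz": 0, "wx": 0, "wy": 0, "wz": 0}

```text
time: 47.78
tool_pos: [547.9, 118.9, 119.1]
tcp_rot: [2.88, 0.0, -1.566]
contact_force: [0.8, -0.7, -0.7]
grip_width: 23.6
```

Emit:
drive_tool:
  deltas:
    - {"hand": 1, "tx": 0, "ty": 0, "tz": 0.03, "wx": 0, "wy": 0, "wz": 0}
    - {"hand": 1, "tx": 0, "ty": 0, "tz": 0, "wx": 0, "wy": 0, "wz": 0}

```text
time: 47.95
tool_pos: [547.6, 118.9, 118.0]
tcp_rot: [2.881, 0.0, -1.566]
contact_force: [-0.3, -0.9, 1.7]
grip_width: 23.6
```

Emit:
drive_tool:
  deltas:
    - {"hand": 1, "tx": 0, "ty": 0, "tz": 0.03, "wx": 0, "wy": 0, "wz": 0}
    - {"hand": 1, "tx": 0, "ty": 0, "tz": 0, "wx": 0, "wy": 0, "wz": 0}

```text
time: 48.12
tool_pos: [547.1, 118.9, 116.7]
tcp_rot: [2.88, 0.0, -1.566]
contact_force: [-0.3, -0.7, 1.8]
grip_width: 23.4
```

```bash
python3 - <<'E'
from h import *
w=capture("wrist");crop(w,200,0,360,80,4,"pics/w27.png")
E
python3 tg.py 635.4 175.2 114
```

```text
t 48.17 tip [660.4 119.5 106.7] rot [165.    0.  -89.7] F [ 0.2 -0.7  1.7] w 23.8
  to [635.4 175.2 114. ] shift [-1.396  0.645 -0.017]
```

View pics/w27.png

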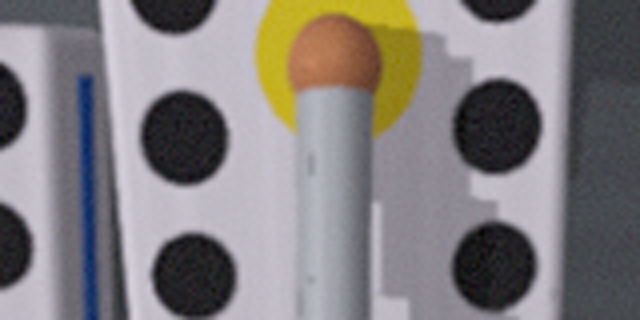

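Emit:
drive_tool:
  deltas:
    - {"hand": 1, "tx": 0, "ty": 0.05, "tz": -0.2, "wx": 0, "wy": 0, "wz": 0}
    - {"hand": 1, "tx": 0, "ty": 0.13, "tz": -0.45, "wx": 0, "wy": 0, "wz": 0}
    - {"hand": 1, "tx": -0.4, "ty": 0, "tz": 0, "wx": 0, "wy": 0, "wz": 0}
    - {"hand": 1, "tx": -0.8, "ty": 0.04, "tz": 0, "wx": 0, "wy": 0, "wz": 0}
    - {"hand": 1, "tx": -0.9, "ty": 0.04, "tz": 0, "wx": 0, "wy": 0, "wz": 0}
    - {"hand": 1, "tx": -0.8, "ty": 0.04, "tz": 0, "wx": 0, "wy": 0, "wz": 0}
    - {"hand": 1, "tx": -0.45, "ty": 0, "tz": 0, "wx": 0, "wy": 0, "wz": 0}
    - {"hand": 1, "tx": -0.2, "ty": 0, "tz": 0, "wx": 0, "wy": 0, "wz": 0}
    - {"hand": 1, "tx": 0, "ty": 0, "tz": 0, "wx": 0, "wy": 0, "wz": 0}
    - {"hand": 1, "tx": 0, "ty": 0, "tz": 0, "wx": 0, "wy": 0, "wz": 0}

```text
time: 49.0
tool_pos: [541.4, 260.6, 144.5]
tcp_rot: [2.879, -0.001, -1.565]
contact_force: [-0.4, -0.6, -0.1]
grip_width: 23.8
```

```bash
python3 - <<'E'
from h import *
w=capture("wrist");cw=camera_model("wrist");cv2.imwrite("pics/w28.png",w[:,:,::-1])
for k,h in dict(blue=(105,122),green=(45,85)).items():
    m=mask(w,*h,s=100);n,l,st,c=cv2.connectedComponentsWithStats(m)
    print(k,[(c[i].round(0).tolist(),int(st[i,4]),cast(cw,[c[i]],105)[0].round(1).tolist()) for i in range(1,n) if st[i,4]>150 and c[i][1]<120])
E
python3 tg.py 654.6 261.2 110
```

```text
blue [([389.0, 51.0], 424, [638.6, 205.0, 105.0]), ([445.0, 59.0], 865, [635.0, 174.6, 105.0])]
green [([282.0, 11.0], 401, [656.2, 261.1, 105.0])]
t 49.05 tip [654.9 260.4 134.5] rot [165.   -0.  -89.8] F [ 0.4  0.7 -1.1] w 23.9
  to [654.6 261.2 110. ] shift [-0.021 -0.152  0.593]
```

View pics/w28.png

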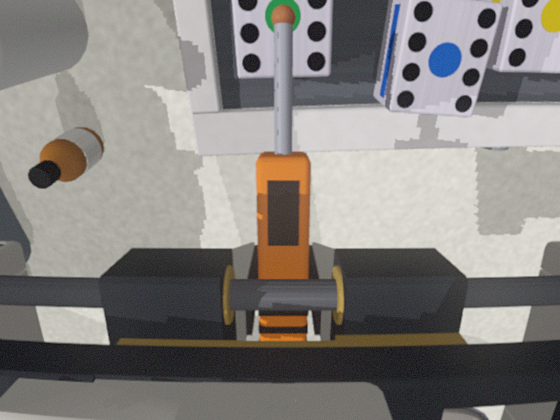

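Emit:
drive_tool:
  deltas:
    - {"hand": 1, "tx": 0, "ty": -0.07, "tz": 0.27, "wx": 0, "wy": 0, "wz": 0}
    - {"hand": 1, "tx": -0.02, "ty": -0.08, "tz": 0.3, "wx": 0, "wy": 0, "wz": 0}
    - {"hand": 1, "tx": 0, "ty": 0, "tz": 0.03, "wx": 0, "wy": 0, "wz": 0}
    - {"hand": 1, "tx": 0, "ty": 0, "tz": 0, "wx": 0, "wy": 0, "wz": 0}
    - {"hand": 1, "tx": 0, "ty": 0, "tz": 0, "wx": 0, "wy": 0, "wz": 0}

```text
time: 49.47
tool_pos: [541.4, 260.9, 120.2]
tcp_rot: [2.88, -0.0, -1.567]
contact_force: [-1.1, 0.2, -0.9]
grip_width: 23.5
```

Emit:
drive_tool:
  deltas:
    - {"hand": 1, "tx": 0, "ty": 0, "tz": 0.04, "wx": 0, "wy": 0, "wz": 0}
    - {"hand": 1, "tx": 0, "ty": 0, "tz": 0, "wx": 0, "wy": 0, "wz": 0}

```text
time: 49.63
tool_pos: [540.9, 261.5, 118.8]
tcp_rot: [2.88, 0.0, -1.566]
contact_force: [0.7, 0.7, -0.8]
grip_width: 24.0
```

Emit:
drive_tool:
  deltas:
    - {"hand": 1, "tx": 0, "ty": 0, "tz": 0.03, "wx": 0, "wy": 0, "wz": 0}
    - {"hand": 1, "tx": 0, "ty": 0, "tz": 0, "wx": 0, "wy": 0, "wz": 0}

```text
time: 49.8
tool_pos: [540.5, 261.6, 117.6]
tcp_rot: [2.88, 0.0, -1.566]
contact_force: [0.4, -0.9, 0.8]
grip_width: 24.3
```

Emit:
drive_tool:
  deltas:
    - {"hand": 1, "tx": 0, "ty": 0, "tz": 0.04, "wx": 0, "wy": 0, "wz": 0}
    - {"hand": 1, "tx": 0, "ty": 0, "tz": 0, "wx": 0, "wy": 0, "wz": 0}

```text
time: 49.97
tool_pos: [540.1, 261.7, 116.1]
tcp_rot: [2.88, 0.0, -1.566]
contact_force: [-0.2, -0.4, 1.9]
grip_width: 23.6
```

Emit:
drive_tool:
  deltas:
    - {"hand": 1, "tx": 0, "ty": 0, "tz": 0.02, "wx": 0, "wy": 0, "wz": 0}
    - {"hand": 1, "tx": 0, "ty": 0, "tz": 0, "wx": 0, "wy": 0, "wz": 0}

```text
time: 50.13
tool_pos: [539.8, 261.7, 115.3]
tcp_rot: [2.88, 0.0, -1.566]
contact_force: [-0.0, -0.3, 1.8]
grip_width: 23.8
```

```bash
python3 - <<'E'
from h import *
w=capture("wrist");crop(w,200,0,360,80,4,"pics/w29.png")
E
python3 tg.py 635.2 174.9 130
```

```text
t 50.18 tip [653.1 262.2 105.1] rot [165.    0.  -89.7] F [-1.2 -0.6  1.3] w 23.9
  to [635.2 174.9 130. ] shift [ 2.181  0.603 -0.483]
```

View pics/w29.png

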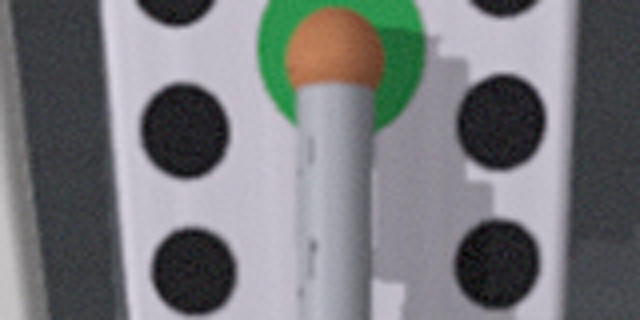

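Emit:
drive_tool:
  deltas:
    - {"hand": 1, "tx": 0, "ty": 0.05, "tz": -0.2, "wx": 0, "wy": 0, "wz": 0}
    - {"hand": 1, "tx": 0, "ty": 0.13, "tz": -0.45, "wx": 0, "wy": 0, "wz": 0}
    - {"hand": 1, "tx": 0.3, "ty": 0.05, "tz": 0, "wx": 0, "wy": 0, "wz": 0}
    - {"hand": 1, "tx": 0.7, "ty": 0.14, "tz": 0.04, "wx": 0, "wy": 0, "wz": 0}
    - {"hand": 1, "tx": 0.7, "ty": 0.14, "tz": 0.04, "wx": 0, "wy": 0, "wz": 0}
    - {"hand": 1, "tx": 0.35, "ty": 0.08, "tz": 0.04, "wx": 0, "wy": 0, "wz": 0}
    - {"hand": 1, "tx": 0.13, "ty": 0.03, "tz": 0, "wx": 0, "wy": 0, "wz": 0}
    - {"hand": 1, "tx": 0, "ty": 0, "tz": 0, "wx": 0, "wy": 0, "wz": 0}
    - {"hand": 1, "tx": 0, "ty": 0, "tz": 0, "wx": 0, "wy": 0, "wz": 0}

```text
time: 50.93
tool_pos: [522.0, 174.5, 142.1]
tcp_rot: [2.88, 0.001, -1.567]
contact_force: [0.8, 0.8, -1.2]
grip_width: 24.0
```

```bash
python3 - <<'E'
from h import *
w=capture("wrist");cw=camera_model("wrist");cv2.imwrite("pics/w30.png",w[:,:,::-1])
for k,h in dict(blue=(105,122)).items():
    m=mask(w,*h,s=100);n,l,st,c=cv2.connectedComponentsWithStats(m)
    print(k,[(c[i].round(0).tolist(),int(st[i,4]),cast(cw,[c[i]],105)[0].round(1).tolist()) for i in range(1,n) if st[i,4]>150 and c[i][1]<120])
E
python3 tg.py 635.2 174.9 108
```

```text
blue [([282.0, 12.0], 410, [636.3, 176.4, 105.0])]
t 50.98 tip [635.2 175.5 131.9] rot [165.    0.  -89.7] F [ 0.2 -0.7 -0.8] w 23.6
  to [635.2 174.9 108. ] shift [ 0.016 -0.154  0.577]
```

View pics/w30.png

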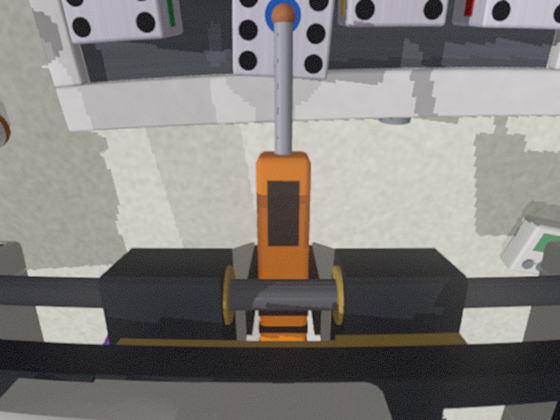

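Emit:
drive_tool:
  deltas:
    - {"hand": 1, "tx": 0, "ty": -0.07, "tz": 0.27, "wx": 0, "wy": 0, "wz": 0}
    - {"hand": 1, "tx": 0, "ty": -0.08, "tz": 0.3, "wx": 0, "wy": 0, "wz": 0}
    - {"hand": 1, "tx": 0, "ty": 0, "tz": 0.02, "wx": 0, "wy": 0, "wz": 0}
    - {"hand": 1, "tx": 0, "ty": 0, "tz": 0, "wx": 0, "wy": 0, "wz": 0}
    - {"hand": 1, "tx": 0, "ty": 0, "tz": 0, "wx": 0, "wy": 0, "wz": 0}

```text
time: 51.4
tool_pos: [521.4, 174.9, 117.5]
tcp_rot: [2.879, 0.0, -1.565]
contact_force: [0.8, 0.0, -1.3]
grip_width: 23.5
```

Emit:
drive_tool:
  deltas:
    - {"hand": 1, "tx": 0, "ty": 0, "tz": 0.04, "wx": 0, "wy": 0, "wz": 0}
    - {"hand": 1, "tx": 0, "ty": 0, "tz": 0, "wx": 0, "wy": 0, "wz": 0}

```text
time: 51.57
tool_pos: [521.0, 174.5, 116.2]
tcp_rot: [2.88, 0.0, -1.566]
contact_force: [0.2, 0.2, -0.5]
grip_width: 23.6
```

Emit:
drive_tool:
  deltas:
    - {"hand": 1, "tx": 0, "ty": 0, "tz": 0.03, "wx": 0, "wy": 0, "wz": 0}
    - {"hand": 1, "tx": 0, "ty": 0, "tz": 0, "wx": 0, "wy": 0, "wz": 0}

```text
time: 51.73
tool_pos: [520.8, 174.5, 115.1]
tcp_rot: [2.88, 0.0, -1.566]
contact_force: [-0.0, -0.5, 0.7]
grip_width: 24.0
```

Emit:
drive_tool:
  deltas:
    - {"hand": 1, "tx": 0, "ty": 0, "tz": 0.04, "wx": 0, "wy": 0, "wz": 0}
    - {"hand": 1, "tx": 0, "ty": 0, "tz": 0, "wx": 0, "wy": 0, "wz": 0}
    - {"hand": 1, "tx": 0, "ty": 0, "tz": 0, "wx": 0, "wy": 0, "wz": 0}

```text
time: 51.98
tool_pos: [520.4, 174.4, 113.6]
tcp_rot: [2.88, 0.0, -1.566]
contact_force: [-0.8, 0.2, 2.5]
grip_width: 23.8
```

```bash
python3 - <<'E'
from h import *
w=capture("wrist");crop(w,200,0,360,80,4,"pics/w31.png")
E
python3 tg.py 635.2 174.9 108
```

```text
t 52.03 tip [633.7 174.9 103.5] rot [165.    0.  -89.7] F [-0.9  1.1  0.8] w 23.5
  to [635.2 174.9 108. ] shift [ 0.001 -0.008 -0.118]
```

View pics/w31.png

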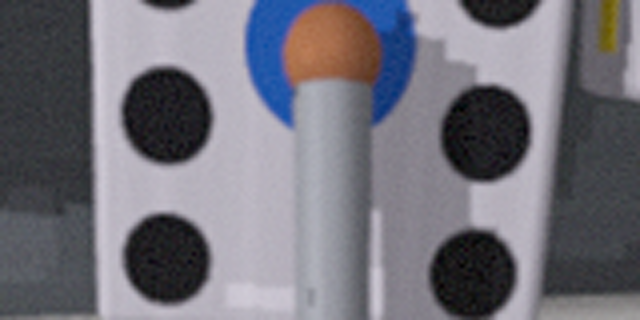

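Emit:
drive_tool:
  deltas:
    - {"hand": 1, "tx": 0, "ty": 0.06, "tz": -0.2, "wx": 0, "wy": 0, "wz": 0}
    - {"hand": 1, "tx": 0, "ty": 0.15, "tz": -0.6, "wx": 0, "wy": 0, "wz": 0}
    - {"hand": 1, "tx": 0, "ty": 0.2, "tz": -0.8, "wx": 0, "wy": 0, "wz": 0}
    - {"hand": 1, "tx": 0.2, "ty": 0.15, "tz": -0.6, "wx": 0, "wy": 0, "wz": 0}
    - {"hand": 1, "tx": 0.6, "ty": 0.1, "tz": 0, "wx": 0, "wy": 0, "wz": 0}
    - {"hand": 1, "tx": 0.8, "ty": 0.1, "tz": 0, "wx": 0, "wy": 0, "wz": 0}
    - {"hand": 1, "tx": 0.8, "ty": 0.1, "tz": 0, "wx": 0, "wy": 0, "wz": 0}
    - {"hand": 1, "tx": 0.8, "ty": 0.1, "tz": 0, "wx": 0, "wy": 0, "wz": 0}
    - {"hand": 1, "tx": 0.7, "ty": 0.1, "tz": 0, "wx": 0, "wy": 0, "wz": 0}
    - {"hand": 1, "tx": 0.4, "ty": 0.1, "tz": 0, "wx": 0.34, "wy": 0, "wz": 0}
    - {"hand": 1, "tx": 0, "ty": 0, "tz": 0, "wx": 1, "wy": 0, "wz": 0}
    - {"hand": 1, "tx": 0, "ty": 0, "tz": 0, "wx": 1, "wy": 0, "wz": 0}
    - {"hand": 1, "tx": 0, "ty": 0, "tz": 0, "wx": 0, "wy": 0, "wz": 0}
    - {"hand": 1, "tx": 0, "ty": 0, "tz": 0, "wx": 0, "wy": 0, "wz": 0}

```text
time: 53.2
tool_pos: [498.4, 2.1, 211.4]
tcp_rot: [3.083, -0.0, -1.567]
contact_force: [0.0, -0.8, -1.0]
grip_width: 23.8
```

```bash
python3 - <<'E'
from tip import *
o=get_obs();print(o['tool_pos'].round(1),np.degrees(o['tcp_rot']).round(1),o['grip_width'])
si=capture("side");cs=camera_model("side");crop(si,230,120,370,240,5,"pics/s32.png")
c=Ro.from_euler('xyz',o['tcp_rot']).apply((0,0,-19.5))+o['tool_pos'];d=np.array([1,0.006,0])
print("if level: tip,ctr,rear",((proj(cs,[c+112*d,c+57*d,c-55*d])-[230,120])*5).round(0).tolist())
E
```

```text
[498.4   2.1 211.4] [176.7  -0.  -89.8] 23.780066879267704
if level: tip,ctr,rear [[422.0, 211.0], [331.0, 252.0], [130.0, 341.0]]
```

View pics/s32.png

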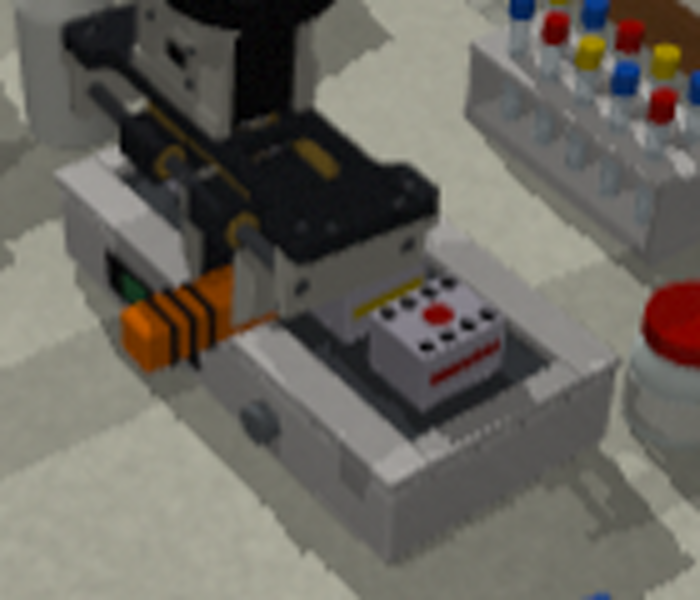

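Emit:
drive_tool:
  deltas:
    - {"hand": 1, "tx": 0, "ty": 0, "tz": 0, "wx": 0, "wy": 0, "wz": -0.5}
    - {"hand": 1, "tx": 0, "ty": 0, "tz": 0, "wx": 0, "wy": 0, "wz": -1}
    - {"hand": 1, "tx": 0, "ty": 0, "tz": 0, "wx": 0, "wy": 0, "wz": -1}
    - {"hand": 1, "tx": 0, "ty": 0, "tz": 0, "wx": 0, "wy": 0, "wz": -1}
    - {"hand": 1, "tx": 0, "ty": 0, "tz": 0, "wx": 0, "wy": 0, "wz": -1}
    - {"hand": 1, "tx": 0, "ty": 0, "tz": 0, "wx": 0, "wy": 0, "wz": -1}
    - {"hand": 1, "tx": 0, "ty": 0, "tz": 0, "wx": 0, "wy": 0, "wz": -1}
    - {"hand": 1, "tx": 0, "ty": 0, "tz": 0, "wx": 0, "wy": 0, "wz": -1}
    - {"hand": 1, "tx": 0, "ty": 0, "tz": 0, "wx": 0, "wy": 0, "wz": -1}
    - {"hand": 1, "tx": 0, "ty": 0, "tz": 0, "wx": 0, "wy": 0, "wz": -1}
    - {"hand": 1, "tx": 0, "ty": 0, "tz": 0, "wx": 0, "wy": 0, "wz": -1}
    - {"hand": 1, "tx": 0, "ty": 0, "tz": 0, "wx": 0, "wy": 0, "wz": -1}
    - {"hand": 1, "tx": 0, "ty": 0, "tz": 0, "wx": 0, "wy": 0, "wz": -1}
    - {"hand": 1, "tx": 0, "ty": 0, "tz": 0, "wx": 0, "wy": 0, "wz": -1}
    - {"hand": 1, "tx": 0, "ty": 0, "tz": 0, "wx": 0, "wy": 0, "wz": -1}
    - {"hand": 1, "tx": 0, "ty": 0, "tz": 0, "wx": 0, "wy": 0, "wz": -1}
    - {"hand": 1, "tx": 0, "ty": 0, "tz": 0, "wx": 0, "wy": 0, "wz": -1}
    - {"hand": 1, "tx": 0, "ty": 0, "tz": 0, "wx": 0, "wy": 0, "wz": -1}

```text
time: 54.75
tool_pos: [499.9, 2.5, 210.1]
tcp_rot: [3.139, 0.06, -0.034]
contact_force: [-0.2, 0.1, -0.6]
grip_width: 23.6
```

Emit:
drive_tool:
  deltas:
    - {"hand": 1, "tx": 0, "ty": 0, "tz": 0, "wx": 0, "wy": 0, "wz": -1}
    - {"hand": 1, "tx": 0, "ty": 0, "tz": 0, "wx": 0, "wy": 0, "wz": -1}
    - {"hand": 1, "tx": 0, "ty": 0, "tz": 0, "wx": 0, "wy": 0, "wz": -1}
    - {"hand": 1, "tx": 0, "ty": 0, "tz": 0, "wx": 0, "wy": 0, "wz": -1}
    - {"hand": 1, "tx": 0, "ty": 0, "tz": 0, "wx": 0, "wy": 0, "wz": -1}
    - {"hand": 1, "tx": 0, "ty": 0, "tz": 0, "wx": 0, "wy": 0, "wz": -1}
    - {"hand": 1, "tx": 0, "ty": 0, "tz": 0, "wx": 0, "wy": 0, "wz": -1}
    - {"hand": 1, "tx": 0, "ty": 0, "tz": 0, "wx": 0, "wy": 0, "wz": -1}
    - {"hand": 1, "tx": 0, "ty": 0, "tz": 0, "wx": 0, "wy": 0, "wz": -1}
    - {"hand": 1, "tx": 0, "ty": 0, "tz": 0, "wx": 0, "wy": 0, "wz": -1}
    - {"hand": 1, "tx": 0, "ty": 0, "tz": 0, "wx": 0, "wy": 0, "wz": -1}
    - {"hand": 1, "tx": 0, "ty": 0, "tz": 0, "wx": 0, "wy": 0, "wz": -1}
    - {"hand": 1, "tx": 0, "ty": 0, "tz": 0, "wx": 0, "wy": 0, "wz": -1}
    - {"hand": 1, "tx": 0, "ty": 0, "tz": 0, "wx": 0, "wy": 0, "wz": -1}
    - {"hand": 1, "tx": 0, "ty": 0, "tz": 0, "wx": 0, "wy": 0, "wz": -1}
    - {"hand": 1, "tx": 0, "ty": 0, "tz": 0, "wx": 0, "wy": 0, "wz": -1}
    - {"hand": 1, "tx": 0, "ty": 0, "tz": 0, "wx": 0, "wy": 0, "wz": -0.4}
    - {"hand": 1, "tx": 0, "ty": 0, "tz": 0, "wx": 0, "wy": 0, "wz": 0}

```text
time: 56.25
tool_pos: [499.9, 2.4, 210.1]
tcp_rot: [-3.083, 0.011, 1.394]
contact_force: [0.5, -0.1, -0.8]
grip_width: 23.8
```

```bash
python3 - <<'E'
from tip import *
o=get_obs();R=Ro.from_euler('xyz',o['tcp_rot']);print(o['tool_pos'].round(1),np.degrees(o['tcp_rot']).round(2),o['grip_width'])
w=capture("wrist");cv2.imwrite("pics/w33.png",w[:,:,::-1])
# target: tool orientation same pitch, yaw 79.7
T=Ro.from_euler('z',np.radians(79.7)-o['tcp_rot'][2])*R
print("w",np.degrees((R.inv()*T).as_rotvec())/5,"shift to (659.4,-170.7,z same)",T.inv().apply(np.array([659.4,-170.7,o['tool_pos'][2]])-o['tool_pos'])/40)
E
```

```text
[499.9   2.4 210.1] [-176.65    0.61   79.89] 23.75456882250323
w [0.00041394 0.00226879 0.03873785] shift to (659.4,-170.7,z same) [-3.54548221  4.6912187  -0.23686811]
```

View pics/w33.png

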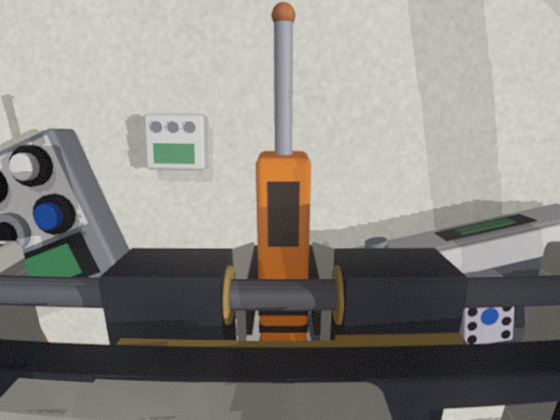

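```bash
cat > pl.py <<'E'
import sys
from tip import *
a=list(map(float,sys.argv[1:])) # roll,x,y,z
o=get_obs();R=Ro.from_euler('xyz',o['tcp_rot']);T=Ro.from_euler('xyz',np.radians([a[0],0,79.7]))
print(o['tool_pos'].round(1),np.degrees(o['tcp_rot']).round(1),o['contact_force'].round(1),round(o['grip_width'],1))
print("w",(np.degrees((R.inv()*T).as_rotvec())/5).round(3),"shift",(T.inv().apply(np.array(a[1:4])-o['tool_pos'])/40).round(3))
c=T.apply((0,0,-19.5))+o['tool_pos'];print("ctr of probe",c.round(1))
E
python3 pl.py 176.7 659.4 -170.7 180
```

```text
[499.8   2.5 210.1] [-176.7    0.6   79.8] [-0.2  0.9 -0.8] 23.5
w [-1.327  0.122  0.013] shift [-3.546  4.649  1.021]
ctr of probe [498.7   2.7 229.6]
```

Emit:
drive_tool:
  deltas:
    - {"hand": 1, "tx": 0, "ty": 0, "tz": 0, "wx": -0.7, "wy": 0.06, "wz": 0}
    - {"hand": 1, "tx": 0, "ty": 0, "tz": 0, "wx": -0.63, "wy": 0.06, "wz": 0}
    - {"hand": 1, "tx": -0.2, "ty": 0.3, "tz": 0, "wx": 0, "wy": 0, "wz": 0}
    - {"hand": 1, "tx": -0.4, "ty": 0.55, "tz": 0, "wx": 0, "wy": 0, "wz": 0}
    - {"hand": 1, "tx": -0.5, "ty": 0.65, "tz": 0.1, "wx": 0, "wy": 0, "wz": 0}
    - {"hand": 1, "tx": -0.5, "ty": 0.65, "tz": 0.15, "wx": 0, "wy": 0, "wz": 0}
    - {"hand": 1, "tx": -0.5, "ty": 0.65, "tz": 0.15, "wx": 0, "wy": 0, "wz": 0}
    - {"hand": 1, "tx": -0.5, "ty": 0.65, "tz": 0.15, "wx": 0, "wy": 0, "wz": 0}
    - {"hand": 1, "tx": -0.5, "ty": 0.65, "tz": 0.15, "wx": 0, "wy": 0, "wz": 0}
    - {"hand": 1, "tx": -0.3, "ty": 0.4, "tz": 0.2, "wx": 0, "wy": 0, "wz": 0}
    - {"hand": 1, "tx": -0.15, "ty": 0.15, "tz": 0.1, "wx": 0, "wy": 0, "wz": 0}
    - {"hand": 1, "tx": 0, "ty": 0, "tz": 0, "wx": 0, "wy": 0, "wz": 0}
    - {"hand": 1, "tx": 0, "ty": 0, "tz": 0, "wx": 0, "wy": 0, "wz": 0}
    - {"hand": 1, "tx": 0, "ty": 0, "tz": 0, "wx": 0, "wy": 0, "wz": 0}

```text
time: 57.47
tool_pos: [658.6, -169.6, 181.9]
tcp_rot: [3.083, -0.0, 1.393]
contact_force: [0.3, 0.3, -0.4]
grip_width: 24.0
```

```bash
python3 pl.py 176.7 660.5 -170.9 100; python3 - <<'E'
from tip import *
o=get_obs();si=capture("side");cs=camera_model("side");crop(si,290,140,420,260,6,"pics/s34.png")
w=capture("wrist");cv2.imwrite("pics/w34.png",w[:,:,::-1])
c=Ro.from_euler('xyz',o['tcp_rot']).apply((0,0,-19.5))+o['tool_pos'];a=np.radians(169.7);d=np.array([np.cos(a),np.sin(a),0])
print("if level: tip, handle front",((proj(cs,[c+112*d,c+57*d])-[290,140])*6).round(0).tolist(), "tip±8mm z",((proj(cs,[c+112*d+[0,0,8]])-[290,140])*6).round(0).tolist())
E
```

```text
[ 658.6 -169.6  181.9] [176.6  -0.   79.8] [ 0.3  0.3 -0.4] 24.0
w [ 0.015 -0.007  0.023] shift [-0.023 -0.065  2.048]
ctr of probe [ 657.5 -169.4  201.4]
if level: tip, handle front [[252.0, 474.0], [382.0, 431.0]] tip±8mm z [[254.0, 459.0]]
```

View pics/s34.png

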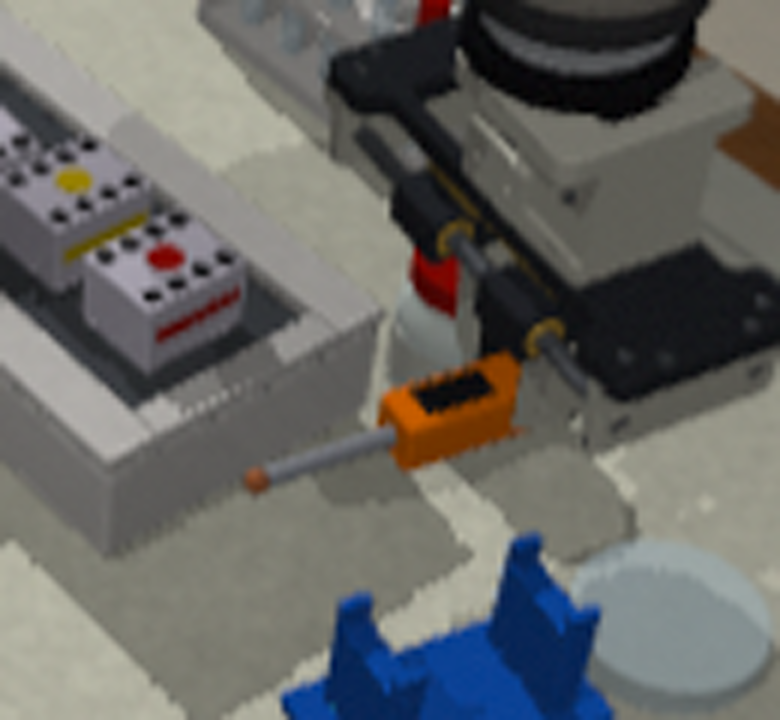

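View pics/w34.png

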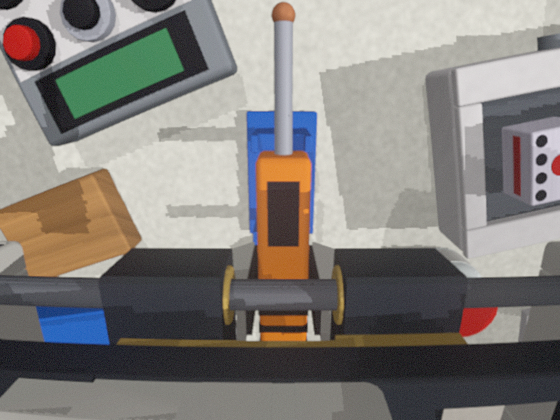

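Emit:
drive_tool:
  deltas:
    - {"hand": 1, "tx": -0.02, "ty": 0, "tz": 0.3, "wx": 0, "wy": 0, "wz": 0.02}
    - {"hand": 1, "tx": 0, "ty": -0.03, "tz": 0.6, "wx": 0, "wy": 0, "wz": 0}
    - {"hand": 1, "tx": 0, "ty": -0.03, "tz": 0.6, "wx": 0, "wy": 0, "wz": 0}
    - {"hand": 1, "tx": 0, "ty": 0, "tz": 0.4, "wx": 0, "wy": 0, "wz": 0}
    - {"hand": 1, "tx": 0, "ty": 0, "tz": 0.15, "wx": 0, "wy": 0, "wz": 0}
    - {"hand": 1, "tx": 0, "ty": 0, "tz": 0, "wx": 0, "wy": 0, "wz": 0}
    - {"hand": 1, "tx": 0, "ty": 0, "tz": 0, "wx": 0, "wy": 0, "wz": 0}

```text
time: 58.15
tool_pos: [661.7, -171.8, 100.8]
tcp_rot: [3.081, 0.0, 1.391]
contact_force: [0.2, -0.8, -0.3]
grip_width: 23.5
```

```bash
python3 pl.py 176.7 660.5 -170.9 62; python3 - <<'E'
from h import *
w=capture("wrist");cv2.imwrite("pics/w35.png",w[:,:,::-1])
E
```

```text
[ 661.7 -171.8  100.8] [176.5   0.   79.7] [ 0.2 -0.8 -0.3] 23.5
w [0.037 0.    0.003] shift [ 0.016 -0.089  0.966]
ctr of probe [ 660.6 -171.6  120.2]
```

View pics/w35.png

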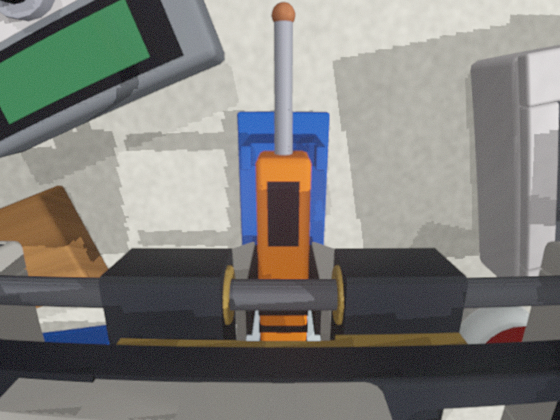

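Centred between the posts (handle 257–311, rest 240–328). Lower on.

Emit:
drive_tool:
  deltas:
    - {"hand": 1, "tx": 0.01, "ty": -0.03, "tz": 0.3, "wx": 0, "wy": 0, "wz": 0}
    - {"hand": 1, "tx": 0, "ty": -0.03, "tz": 0.4, "wx": 0, "wy": 0, "wz": 0}
    - {"hand": 1, "tx": 0, "ty": -0.03, "tz": 0.25, "wx": 0, "wy": 0, "wz": 0}
    - {"hand": 1, "tx": 0, "ty": 0, "tz": 0, "wx": 0, "wy": 0, "wz": 0}
    - {"hand": 1, "tx": 0, "ty": 0, "tz": 0, "wx": 0, "wy": 0, "wz": 0}

```text
time: 58.62
tool_pos: [660.2, -171.4, 61.8]
tcp_rot: [3.082, -0.0, 1.391]
contact_force: [1.0, 0.3, -0.0]
grip_width: 23.9
```

Emit:
drive_tool:
  deltas:
    - {"hand": 1, "tx": 0, "ty": 0, "tz": 0.06, "wx": 0, "wy": 0, "wz": 0}
    - {"hand": 1, "tx": 0, "ty": 0, "tz": 0, "wx": 0, "wy": 0, "wz": 0}

```text
time: 58.78
tool_pos: [660.7, -171.7, 59.9]
tcp_rot: [3.081, 0.0, 1.391]
contact_force: [-0.3, 0.3, -0.6]
grip_width: 23.7
```

Emit:
drive_tool:
  deltas:
    - {"hand": 1, "tx": 0, "ty": 0, "tz": 0.05, "wx": 0, "wy": 0, "wz": 0}
    - {"hand": 1, "tx": 0, "ty": 0, "tz": 0, "wx": 0, "wy": 0, "wz": 0}

```text
time: 58.95
tool_pos: [660.4, -171.5, 57.2]
tcp_rot: [3.082, -0.0, 1.391]
contact_force: [-0.3, 0.3, -0.6]
grip_width: 23.4
```

Emit:
drive_tool:
  deltas:
    - {"hand": 1, "tx": 0, "ty": 0, "tz": 0.04, "wx": 0, "wy": 0, "wz": 0}
    - {"hand": 1, "tx": 0, "ty": 0, "tz": 0, "wx": 0, "wy": 0, "wz": 0}

```text
time: 59.12
tool_pos: [660.8, -171.6, 55.9]
tcp_rot: [3.081, 0.0, 1.391]
contact_force: [1.0, -0.3, 2.4]
grip_width: 23.5
```

Emit:
drive_tool:
  deltas:
    - {"hand": 1, "tx": 0, "ty": 0, "tz": 0.02, "wx": 0, "wy": 0, "wz": 0}
    - {"hand": 1, "tx": 0, "ty": 0, "tz": 0, "wx": 0, "wy": 0, "wz": 0}

```text
time: 59.28
tool_pos: [661.0, -171.6, 55.5]
tcp_rot: [3.081, 0.0, 1.391]
contact_force: [0.0, -0.2, 4.4]
grip_width: 23.7
```

```bash
python3 - <<'E'
from h import *
si=capture("side");crop(si,310,200,420,280,7,"pics/s36.png")
E
```

```text
(no output)
```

View pics/s36.png

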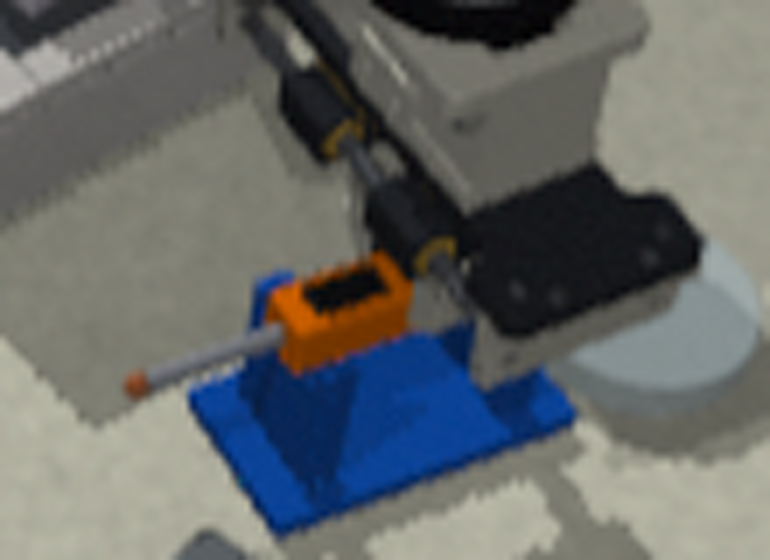

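Emit:
drive_tool:
  deltas:
    - {"hand": -0.4, "tx": 0, "ty": 0, "tz": 0, "wx": 0, "wy": 0, "wz": 0}
    - {"hand": -0.4, "tx": 0, "ty": 0, "tz": 0, "wx": 0, "wy": 0, "wz": 0}
    - {"hand": -0.4, "tx": 0, "ty": 0, "tz": 0, "wx": 0, "wy": 0, "wz": 0}
    - {"hand": -0.4, "tx": 0, "ty": 0, "tz": 0, "wx": 0, "wy": 0, "wz": 0}
    - {"hand": -0.4, "tx": 0, "ty": 0, "tz": 0, "wx": 0, "wy": 0, "wz": 0}
    - {"hand": -0.4, "tx": 0, "ty": 0, "tz": 0, "wx": 0, "wy": 0, "wz": 0}
    - {"hand": -0.4, "tx": 0, "ty": 0, "tz": 0, "wx": 0, "wy": 0, "wz": 0}
    - {"hand": -0.4, "tx": 0, "ty": 0.01, "tz": -0.2, "wx": 0, "wy": 0, "wz": 0}
    - {"hand": -0.4, "tx": 0, "ty": 0.03, "tz": -0.5, "wx": 0, "wy": 0, "wz": 0}
    - {"hand": -0.4, "tx": 0, "ty": 0.05, "tz": -0.9, "wx": 0, "wy": 0, "wz": 0}
    - {"hand": -0.4, "tx": 0, "ty": 0.04, "tz": -0.7, "wx": 0, "wy": 0, "wz": 0}
    - {"hand": 1, "tx": 0, "ty": 0, "tz": 0, "wx": 0.66, "wy": 0, "wz": 0}
    - {"hand": 1, "tx": 0, "ty": 0, "tz": 0, "wx": 0, "wy": 0, "wz": 0}
    - {"hand": 1, "tx": 0, "ty": 0, "tz": 0, "wx": 0, "wy": 0, "wz": 0}

```text
time: 60.5
tool_pos: [660.4, -171.4, 146.4]
tcp_rot: [3.139, -0.0, 1.391]
contact_force: [-0.0, -0.7, -0.9]
grip_width: 48.7
```

```bash
python3 - <<'E'
from h import *
si=capture("side");crop(si,310,200,420,280,7,"pics/s37.png");w=capture("wrist");cv2.imwrite("pics/w37.png",w[:,:,::-1])
E
python3 go.py 474 -243 150 10.6
```

```text
t 60.6 pos [ 659.4 -171.1  145.2] yaw [180.   -0.   79.7] F [-0.7 -0.2 -0.1] w 40.9
  turn w [-0.000e+00 -1.000e-02  1.382e+01] then shift [-4.886  0.915 -0.12 ]
```

View pics/s37.png

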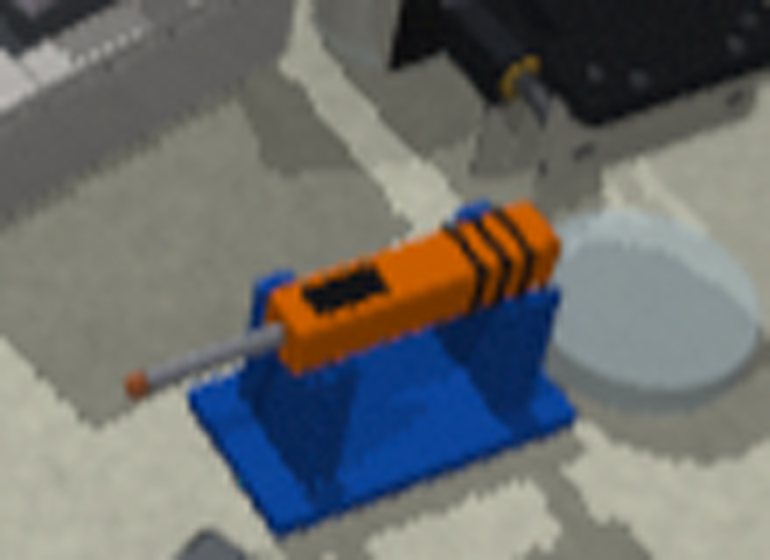

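View pics/w37.png

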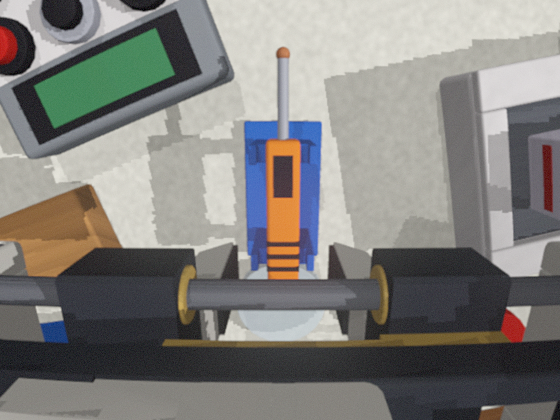

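Emit:
drive_tool:
  deltas:
    - {"hand": 1, "tx": 0, "ty": 0, "tz": 0, "wx": 0, "wy": 0, "wz": 0.82}
    - {"hand": 1, "tx": 0, "ty": 0, "tz": 0, "wx": 0, "wy": 0, "wz": 1}
    - {"hand": 1, "tx": 0, "ty": 0, "tz": 0, "wx": 0, "wy": 0, "wz": 1}
    - {"hand": 1, "tx": 0, "ty": 0, "tz": 0, "wx": 0, "wy": 0, "wz": 1}
    - {"hand": 1, "tx": 0, "ty": 0, "tz": 0, "wx": 0, "wy": 0, "wz": 1}
    - {"hand": 1, "tx": 0, "ty": 0, "tz": 0, "wx": 0, "wy": 0, "wz": 1}
    - {"hand": 1, "tx": 0, "ty": 0, "tz": 0, "wx": 0, "wy": 0, "wz": 1}
    - {"hand": 1, "tx": 0, "ty": 0, "tz": 0, "wx": 0, "wy": 0, "wz": 1}
    - {"hand": 1, "tx": 0, "ty": 0, "tz": 0, "wx": 0, "wy": 0, "wz": 1}
    - {"hand": 1, "tx": 0, "ty": 0, "tz": 0, "wx": 0, "wy": 0, "wz": 1}
    - {"hand": 1, "tx": 0, "ty": 0, "tz": 0, "wx": 0, "wy": 0, "wz": 1}
    - {"hand": 1, "tx": 0, "ty": 0, "tz": 0, "wx": 0, "wy": 0, "wz": 1}
    - {"hand": 1, "tx": 0, "ty": 0, "tz": 0, "wx": 0, "wy": 0, "wz": 1}
    - {"hand": 1, "tx": 0, "ty": 0, "tz": 0, "wx": 0, "wy": 0, "wz": 1}

```text
time: 61.77
tool_pos: [659.3, -171.2, 145.3]
tcp_rot: [-3.141, -0.0, 0.18]
contact_force: [-0.1, -0.5, -0.2]
grip_width: 0.5
```

Emit:
drive_tool:
  deltas:
    - {"hand": 1, "tx": -0.4, "ty": 0.08, "tz": 0, "wx": 0, "wy": 0, "wz": 0}
    - {"hand": 1, "tx": -0.8, "ty": 0.15, "tz": 0, "wx": 0, "wy": 0, "wz": 0}
    - {"hand": 1, "tx": -0.9, "ty": 0.17, "tz": 0, "wx": 0, "wy": 0, "wz": 0}
    - {"hand": 1, "tx": -0.9, "ty": 0.17, "tz": 0, "wx": 0, "wy": 0, "wz": 0}
    - {"hand": 1, "tx": -0.9, "ty": 0.17, "tz": 0.2, "wx": 0, "wy": 0, "wz": 0}
    - {"hand": 1, "tx": -0.6, "ty": 0.11, "tz": 0.5, "wx": 0, "wy": 0, "wz": 0}
    - {"hand": 1, "tx": -0.38, "ty": 0.06, "tz": 0.6, "wx": 0, "wy": 0, "wz": 0}
    - {"hand": 1, "tx": 0, "ty": 0, "tz": 0.4, "wx": 0, "wy": 0, "wz": 0}
    - {"hand": 1, "tx": 0, "ty": 0, "tz": 0, "wx": 0, "wy": 0, "wz": 0}
    - {"hand": 1, "tx": 0, "ty": 0, "tz": 0, "wx": 0, "wy": 0, "wz": 0}
    - {"hand": 1, "tx": 0, "ty": 0, "tz": 0, "wx": 0, "wy": 0, "wz": 0}

```text
time: 62.68
tool_pos: [475.7, -243.2, 79.0]
tcp_rot: [3.14, -0.003, 0.185]
contact_force: [0.0, -0.9, 0.5]
grip_width: 1.1
```

```bash
python3 - <<'E'
from h import *
w=capture("wrist");cv2.imwrite("pics/w38.png",w[:,:,::-1])
E
python3 go.py 474 -243 42 10.6
```

```text
t 62.73 pos [ 476.1 -243.2   79.3] yaw [179.9  -0.2  10.6] F [ 0.7  0.1 -0.7] w -0.0
  turn w [ 0.02 -0.04  0.  ] then shift [-0.049 -0.015  0.933]
```

View pics/w38.png

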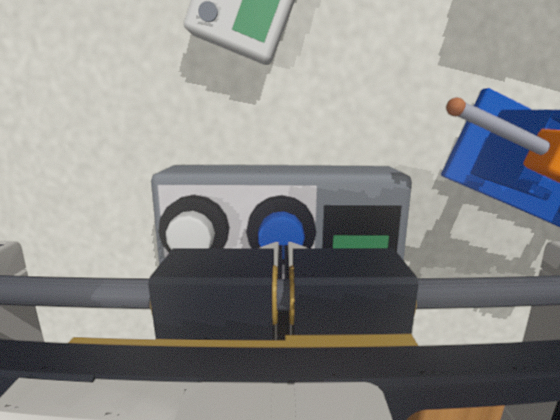

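Over blue (282,230). Press.

Emit:
drive_tool:
  deltas:
    - {"hand": 1, "tx": -0.05, "ty": -0.01, "tz": 0.35, "wx": 0, "wy": 0, "wz": 0}
    - {"hand": 1, "tx": 0, "ty": 0, "tz": 0.3, "wx": 0, "wy": 0, "wz": 0}
    - {"hand": 1, "tx": 0, "ty": 0, "tz": 0.15, "wx": 0, "wy": 0, "wz": 0}
    - {"hand": 1, "tx": 0, "ty": 0, "tz": 0.06, "wx": 0, "wy": 0, "wz": 0}
    - {"hand": 1, "tx": 0, "ty": 0, "tz": 0.05, "wx": 0, "wy": 0, "wz": 0}
    - {"hand": 1, "tx": 0, "ty": 0, "tz": 0.03, "wx": 0, "wy": 0, "wz": 0}
    - {"hand": 1, "tx": 0, "ty": 0, "tz": 0, "wx": 0, "wy": 0, "wz": 0}
    - {"hand": 1, "tx": 0, "ty": 0, "tz": 0, "wx": 0, "wy": 0, "wz": 0}

```text
time: 63.4
tool_pos: [473.7, -242.9, 42.3]
tcp_rot: [3.14, -0.003, 0.185]
contact_force: [-2.0, 2.7, 8.3]
grip_width: 0.5
```

Emit:
drive_tool:
  deltas:
    - {"hand": 1, "tx": 0, "ty": 0, "tz": 0.03, "wx": 0, "wy": 0, "wz": 0}
    - {"hand": 1, "tx": 0, "ty": 0, "tz": 0, "wx": 0, "wy": 0, "wz": 0}
    - {"hand": 1, "tx": 0, "ty": 0, "tz": 0, "wx": 0, "wy": 0, "wz": 0}

```text
time: 63.65
tool_pos: [473.7, -243.0, 42.1]
tcp_rot: [3.14, -0.003, 0.185]
contact_force: [-4.9, 4.7, 17.6]
grip_width: 0.4
```

Emit:
drive_tool:
  deltas:
    - {"hand": 1, "tx": 0, "ty": 0, "tz": -0.4, "wx": 0, "wy": 0, "wz": 0}
    - {"hand": 1, "tx": 0, "ty": 0, "tz": -0.5, "wx": 0, "wy": 0, "wz": 0}
    - {"hand": 1, "tx": 0, "ty": 0.4, "tz": 0, "wx": 0, "wy": 0, "wz": 0}
    - {"hand": 1, "tx": 0, "ty": 0.8, "tz": 0, "wx": 0, "wy": 0, "wz": 0}
    - {"hand": 1, "tx": 0, "ty": 0.8, "tz": 0, "wx": 0, "wy": 0, "wz": 0}
    - {"hand": 1, "tx": 0, "ty": 0.6, "tz": 0, "wx": 0, "wy": 0, "wz": 0}
    - {"hand": 1, "tx": 0, "ty": 0.38, "tz": 0, "wx": 0, "wy": 0, "wz": 0}
    - {"hand": 1, "tx": 0, "ty": 0, "tz": 0, "wx": 0, "wy": 0, "wz": 0}
    - {"hand": 1, "tx": 0, "ty": 0, "tz": 0, "wx": 0, "wy": 0, "wz": 0}

```text
time: 64.4
tool_pos: [494.9, -360.6, 75.7]
tcp_rot: [3.141, -0.002, 0.184]
contact_force: [0.5, 0.3, 0.2]
grip_width: 0.3
```

```bash
python3 - <<'E'
from h import *
w=capture("wrist");cv2.imwrite("pics/w39.png",w[:,:,::-1])
E
python3 go.py 495.3 -360.5 42 10.6
```

```text
t 64.45 pos [ 494.8 -359.7   75.7] yaw [-1.80e+02 -1.00e-01  1.06e+01] F [-1.3  0.3  0. ] w 0.6
  turn w [-0.   -0.02 -0.  ] then shift [0.008 0.022 0.842]
```

View pics/w39.png

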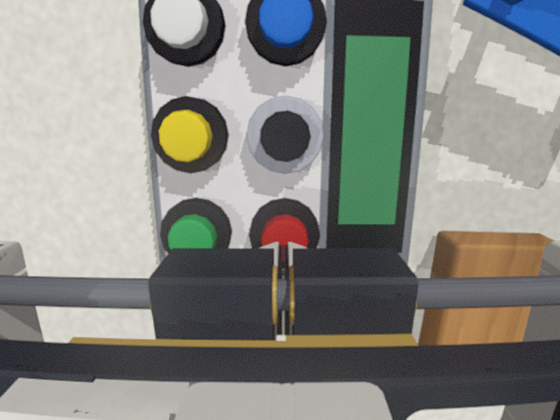

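Emit:
drive_tool:
  deltas:
    - {"hand": 1, "tx": 0, "ty": 0.02, "tz": 0.3, "wx": 0, "wy": 0, "wz": 0}
    - {"hand": 1, "tx": 0, "ty": 0, "tz": 0.25, "wx": 0, "wy": 0, "wz": 0}
    - {"hand": 1, "tx": 0, "ty": 0, "tz": 0.15, "wx": 0, "wy": 0, "wz": 0}
    - {"hand": 1, "tx": 0, "ty": 0, "tz": 0.07, "wx": 0, "wy": 0, "wz": 0}
    - {"hand": 1, "tx": 0, "ty": 0, "tz": 0.06, "wx": 0, "wy": 0, "wz": 0}
    - {"hand": 1, "tx": 0, "ty": 0, "tz": 0.03, "wx": 0, "wy": 0, "wz": 0}
    - {"hand": 1, "tx": 0, "ty": 0, "tz": 0, "wx": 0, "wy": 0, "wz": 0}
    - {"hand": 1, "tx": 0, "ty": 0, "tz": 0, "wx": 0, "wy": 0, "wz": 0}

```text
time: 65.12
tool_pos: [494.8, -359.8, 42.3]
tcp_rot: [-3.14, -0.001, 0.185]
contact_force: [-3.0, 5.8, 11.9]
grip_width: 0.6
```

Emit:
drive_tool:
  deltas:
    - {"hand": 1, "tx": 0, "ty": 0, "tz": 0.03, "wx": 0, "wy": 0, "wz": 0}
    - {"hand": 1, "tx": 0, "ty": 0, "tz": 0, "wx": 0, "wy": 0, "wz": 0}
    - {"hand": 1, "tx": 0, "ty": 0, "tz": 0, "wx": 0, "wy": 0, "wz": 0}

```text
time: 65.37
tool_pos: [494.8, -359.8, 42.1]
tcp_rot: [-3.141, -0.001, 0.185]
contact_force: [-5.5, 7.8, 18.4]
grip_width: 0.6
```

Emit:
drive_tool:
  deltas:
    - {"hand": 1, "tx": 0, "ty": 0, "tz": -0.4, "wx": 0, "wy": 0, "wz": 0}
    - {"hand": 1, "tx": 0, "ty": 0, "tz": -0.8, "wx": 0, "wy": 0, "wz": 0}
    - {"hand": 1, "tx": -0.4, "ty": 0, "tz": -0.8, "wx": 0, "wy": 0, "wz": 0}
    - {"hand": 1, "tx": -0.6, "ty": 0, "tz": -0.7, "wx": 0, "wy": 0, "wz": 0}
    - {"hand": 1, "tx": -0.6, "ty": 0, "tz": -0.7, "wx": 0, "wy": 0, "wz": 0}
    - {"hand": 1, "tx": -0.4, "ty": 0, "tz": -0.3, "wx": 0, "wy": 0, "wz": 0}
    - {"hand": 1, "tx": 0, "ty": 0, "tz": 0, "wx": 0, "wy": 0, "wz": 0}
    - {"hand": 1, "tx": 0, "ty": 0, "tz": 0, "wx": 0, "wy": 0, "wz": 0}

```text
time: 66.03
tool_pos: [416.2, -376.1, 188.5]
tcp_rot: [3.14, -0.003, 0.183]
contact_force: [0.1, 0.7, -0.0]
grip_width: 0.5
```

```bash
python3 - <<'E'
from h import *
si=capture("side");cv2.imwrite("pics/s40.png",si[:,:,::-1]);t=capture("top");crop(t,130,80,450,310,2.4,"pics/t40.png")
crop(si,230,130,430,290,4,"pics/s40c.png")
E
```

```text
(no output)
```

View pics/s40c.png

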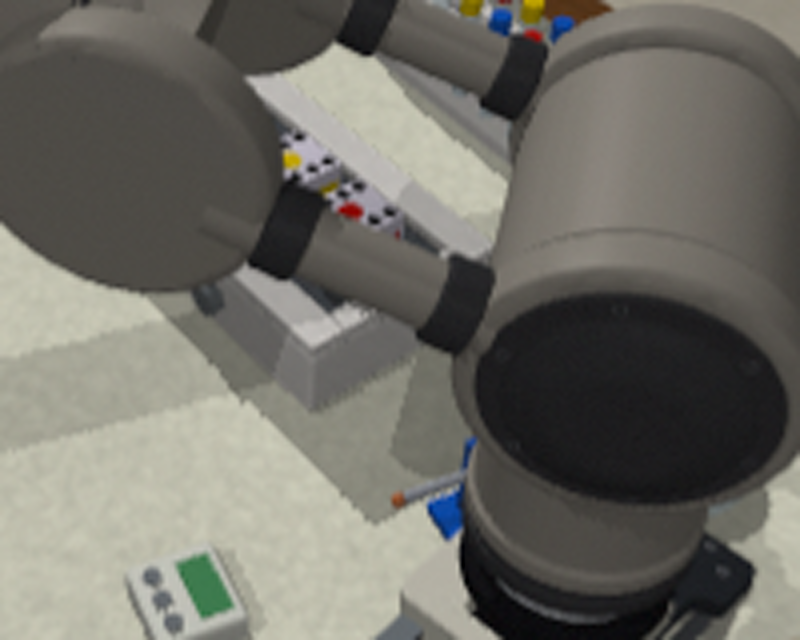

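View pics/t40.png

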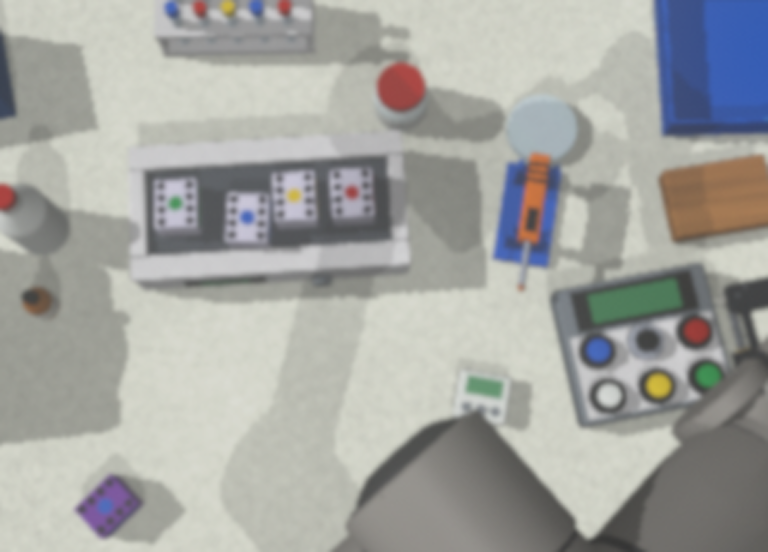

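```bash
python3 - <<'E'
from plant import *
print(close_job())
E
```

```text
the job is handed in; nothing more can be done
None
```

The job is done and handed in at about 66 s, well inside the 208 s limit.

**What was done, in order**
- All four blocks (red, yellow, green, blue) were placed flat on the heater plate. The purple look-alike was left alone.
- The white, yellow and green keys were pressed one at a time, each down to its stop at 17–20 N.
- The probe tip touched the red, yellow, green and blue dots. At each one the force rose by 2–3 N, and the wrist camera showed the tip on the dot.
- The probe was laid back in its rest with the tip the same way as before. In the side view the tip was within about 2 pixels of its starting position at 7x zoom.
- The blue key and then the red key were pressed to their stops at about 18 N. The black key was never pressed.

**Last check (top view)**
- The four blocks were on the plate, the probe was in its rest, and the bystanders I could see in that view looked undisturbed.

**What disagreed or failed**
- **Fingertip length:** the fingertips turned out about 30 mm shorter than `tcp_to_tips` states, so the first two grasps of green closed just above the block. I set heights from the images and contact forces after that.
- **Blue block:** it was knocked about 25 mm sideways while already on the plate. It still lay flat inside the rim, but close to its near edge, so I left it there and measured its dot again before touching it.
- **Probe in the grip:** it turned about 3 degrees while touching the dots, and I corrected for this before laying it back.

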